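Set up a cast and its bite splint in the duplicating flask

ROBOT

A 6-joint arm with a two-finger parallel gripper is mounted at the origin on a cart in front of the work surface, level with it; the furniture and walls round the work are solid. World frame = base frame: x ahead of the robot, y to its left, z up, the work surface at z = 0. Lengths are in m, angles in rad, forces in N, time in s.
With the tool pointing down it reaches from about 0.35 to 0.85 m from the base axis. Payload 8.1 kg.
Tool frame: the origin (TCP) lies between the finger pads; the fingertips stand 25 mm ahead of it and the grasp point (between the pads) lies 6 mm ahead of it; z points along the fingers, x is the direction in which the jaws open and shut, and the axes are right-handed (so a half turn about z gives the same grasp; the last joint's range is limited). The gripper opens to 93 mm and grips with 3 to 60 N. Pads are 15 mm wide; open, the fingers measure 128 mm over their backs; the gripper's body (75 mm by 188 mm) begins 65 mm behind the grasp point.
Start: joints at [-1.363, 0.13, 1.488, -0, 1.523, -0.085], TCP at [0.173, -0.574, 0.205] pointing down, gripper open.
Joint ranges: [-2.96, 2.96], [-0.89, 2.26], [0.02, 2.5], [-1.34, 4.48], [0, 2.73], [-2.66, 2.66]. Speed limits (rad/s): [2.39, 2.39, 2.79, 3.14, 3.14, 3.14].

INTERFACE

Orientations are given as [roll, pitch, yaw] about the fixed x, y, z axes, in that order (R = Rz(yaw) Ry(pitch) Rx(roll)).
In Python, from workcell import arm gives the robot as it stands.
- The arm moves only by the tool carry_out, never from a script. Its argument "steps" is a list of rows, each an object with "jaw": the finger opening in m, from 0 to 0.093; "linear": the shift along the tool's x, y, z in m, a list of three; "turn": the turn about the tool's z in degrees. In form: [{"jaw": jaw, "linear": [dx, dy, dz], "turn": turn}, ...]. A call has 1 to 20 rows; each row shifts and turns the pose as measured when the row begins, along the tool's axes as they then stand; what a row does not reach is not made up. A row lasts 1/12 s, in which the tool goes at most 41.7 mm and 7.16 degrees, less where a joint would pass 70% of its speed; a pose out of reach is approached as far as the arm can. A call is refused whole if a number of a shift passes 0.0417 or a number of a turn 7.16, either way. A call with a gripper value outside its range is refused whole. The fingers move at their own pace and stop on an object; the grip force is fixed at half the most. Time passes only in rows, so rows that do not move let the fingers close. It gives the time, the measured TCP pose, the force and the opening at its end, in the units of the state.
- arm.read_state(): the state, without advancing time (a new reading comes with each control period).
- arm.get_image(name): name is "side" or "top"; returns (picture, depth): 420x560x3 uint8, blue, green, red; 420x560 float32, m along the optical axis (not along the pixel's ray), 0 where there is no reading.
- arm.calibration(name): a dict with "fovy" (degrees; the focal length in pixels is half the picture's height over the tangent of half this angle, whatever the lens; pixels are square), "cx", "cy" (the principal point, pixels), "k1" (the pictures are not rectified: a ray, as slopes to the right and down, at radius r is drawn at 1 + k1 r^2 times it, then the intrinsics apply), "R" (3x3) and "t" (3): a world point X has camera coordinates R X + t. Camera axes: x right, y down, z forward; pixel columns grow to the right and rows downward; lengths in m; the calibration is good to about 2 mm. A picture is of the moment at which its call begins. calibration takes no time and is no camera call.
- arm.hand_in(): hands the job in, once; it reports no verdict.
Trained networks look in the newest picture that a camera, given by its name, has taken for a name from the list of things; names that differ only in an ending like _2 or _b are one class to them, and where a whole thing is asked for, a point or a joint stands for the part that bears it (a point fixed in the world has none). Each returns a list of dicts, best first, with "confidence" (0 to 1); they miss things now and then, are a little off and sometimes report something else, mostly with a low value. They report only what shows in the picture. A call takes as long as a camera call. They do not tell look-alikes from the thing itself.
- arm.find_in(name, camera): "xyz" ([x, y, z] in m, in world coordinates, good to about 4 mm: the middle of the surface that is visible of it).
- arm.pinpoint(name, camera): "xyz" ([x, y, z] in m, in world coordinates, good to about 4 mm: a listed point, or the origin of a listed thing).
The state is a dict: "time": time; "joint_positions": joint angles; "joint_vel": joint speeds; "effort": joint torques, N m; "tcp_pos": TCP position; "tcp_rot": TCP orientation; "wrist_force": force on the tool from outside, world axes, zero at the start; "torque": the same for the moment, N m; "gripper_width": finger opening in m.
Only numpy, scipy, OpenCV 4.12 (cv2) and the standard library are available. Lean on these libraries where they do the work, as an engineer would, in place of code of your own. Each camera call takes 0.05 s, during which the arm holds its last target.

TASK

Get the duplicating flask ready for pouring: stand the grey cast upright in the middle of the raised step of the flask's base plate, square with it, and lay the clear bite splint flat on that cast, its closed front over the cast's front teeth. Then lower the white hood over both until it sits on the base plate all round, and plug the lid into the hood's mouth until its rim rests on the neck. Leave the white cast and the pink denture where they lie.

Things in the scene. Friction and masses are not known exactly. Their poses are not given: they have to be found in the camera images.
- step_top (a point): Fixed steel base plate of the flask, 100 x 112 mm (x, y), 8 mm thick. The hood fits over the raised step in its middle: 67 x 79 mm, 6 mm high, top edge bevelled to 63 x 75 mm (1.5 mm play a side; the bevel leads it in). Point: centre of the step's top, 14 mm above the plate's underside; z up, y along the longer side.
- cast_mid (a point): Grey stone cast of a lower jaw, teeth on top, loose, 0.1 kg. Base 57 x 68 mm (x, y), 18 mm high (32 mm with the teeth, which cannot be felt); take it across x by the base. Point: middle of the base, 9 mm above its underside; z up, -x to the front teeth. May stand on the step either way round, its y along the plate's y.
- cast_front (a point): Point on the grey cast at its front teeth, 22 mm from cast_mid along the cast's -x and 18 mm above its underside (where the splint lies).
- splint_mid (a point): Clear U-shaped bite splint lying flat, 43 x 64 mm (x, y), 13 mm high, loose, 15 g; feels like a solid block of that outline; take it across x. Point: its centre, half-way up; z up, -x to the closed front of the U. On the cast it lies centred, its axes along the cast's, its underside 18 mm above the cast's underside (the teeth pass into it).
- splint_front (a point): Point on the splint's underside at the closed front of the U, 22 mm from its centre along its -x; comes to lie over cast_front.
- hood_neck (a point): White hood, open below and above, loose, 0.16 kg, 66 mm high. Body 76 x 88 mm (x, y), inside 70 x 82, foot flange 82 x 94; top 18 mm is a neck of 60 x 72 mm, inside 54 x 66: take it there across x. Point: on its axis, 56 mm above its underside; z up, y along the longer side. Seated, its underside is 6 mm below the step's top, y along the plate's y, either way round.
- lid_collar (a point): Grey lid, loose, 60 g: plug 50 x 62 mm (x, y), 6 mm high, bevelled; rim plate 64 x 76 x 4 mm; round pouring collar, 25 to 27 mm wide, from 10 to 29 mm above the underside: take it there. Point: on its axis, 20 mm above its underside; z up, y along the longer side. In place its rim rests on the neck's top: underside 60 mm above the hood's, y along the hood's, either way round.
- white_cast_mid (a point): White cast of an upper jaw, 57 x 68 mm, 30 mm high; a bystander. Point: middle of its base, 9 mm up.
- denture_mid (a point): Pink denture with white teeth, U-shaped, 44 x 56 x 21 mm; a bystander. Point: middle of its outline, 10 mm up.
Things that resemble listed ones, but are neither listed nor needed, are in the scene too. What is shaped like the part that bears hood_neck but red is not meant.

How it is judged:
On the way, in this order (a step that is already met when the one before it is completed fails the run):
1. the grey cast stands on the base plate's step (horizontal distance between cast_mid and step_top below 0.007 m and z of cast_mid in the frame of step_top between 0.006 and 0.012 m and angle between the x axis of cast_mid and the x axis of step_top, either way round below 0.14 rad and angle between cast_mid's own z axis and vertical below 0.05 rad), for 0.2 s.
2. the splint lies on the grey cast, front over front (horizontal distance between splint_mid and cast_mid below 0.006 m and horizontal distance between splint_front and cast_front below 0.008 m and z of splint_mid in the frame of cast_mid between 0.0125 and 0.0185 m and angle between splint_mid's own z axis and vertical below 0.08 rad), for 0.2 s.
3. the hood is down over both on the base plate (horizontal distance between hood_neck and step_top below 0.004 m and z of hood_neck in the frame of step_top between 0.048 and 0.0515 m and angle between the x axis of hood_neck and the x axis of step_top, either way round below 0.06 rad and angle between hood_neck's own z axis and vertical below 0.035 rad), for 0.2 s.
4. the lid is plugged into the hood (horizontal distance between lid_collar and hood_neck below 0.004 m and z of lid_collar in the frame of hood_neck between 0.022 and 0.0255 m and angle between the x axis of lid_collar and the x axis of hood_neck, either way round below 0.09 rad and angle between lid_collar's own z axis and vertical below 0.035 rad), for 0.2 s.
At the end, for the whole second after the job is handed in: Grey cast flat on the step, within 7 mm and 8 degrees; splint flat on it, centre within 6 mm, front within 8 mm of the cast's front; hood down on the base plate, within 4 mm and 3 degrees; lid plugged in the hood, within 4 mm and 5 degrees; hood and lid down within 1.5 mm; all stays so (all of step 1 and all of step 2 and all of step 3 and all of step 4); the robot touches nothing.
It fails at once if the white cast or the pink denture is moved by more than 25 mm (distance of any of white_cast_mid, denture_mid from where it was at the start of the episode above 0.025 m).
It also fails if it takes over 115 s, if anything falls off the work surface, if the arm or the gripper's body presses on something with over 40 N, if the wrist force passes 120 N, or if a joint passes its speed limit or range.

## Working session

There is one attempt and no reset: what is moved stays moved. The work goes in short steps, Python scripts to look and compute and a tool call to move; the robot and the scene stay as the last step left them, time stands still between calls to the robot, and variables do not carry over. Pictures are saved under pics/ and viewed, and the job is handed in when it is done.

Besides the shell and the picture viewer there is one more tool, called in YAML: its name, and indented under it one key for each argument. carry_out: Moves the arm, as the interface text tells. Its arguments: {"type":"object","properties":{"steps":{"type":"array"}},"required":["steps"]}

```bash
ls; mkdir -p pics; python3 - <<'E'
from workcell import arm
import cv2
s=arm.read_state();print({k:s[k] for k in('time','tcp_pos','tcp_rot','gripper_width','wrist_force')})
for n in('top','side'):
    p,d=arm.get_image(n);cv2.imwrite(f'pics/{n}0.png',p)
    c=arm.calibration(n);print(n,c)
E
```

```text
pics
{'time': 0.0, 'tcp_pos': array([ 0.17308172, -0.57385997,  0.20388057]), 'tcp_rot': array([-3.14138894e+00,  1.85961603e-03, -1.27802709e+00]), 'gripper_width': 0.09317877849924451, 'wrist_force': array([-0.04040461, -0.23324808,  0.04826209])}
top {'fovy': 43.20872038577822, 'cx': 283.5943489278508, 'cy': 211.44605175958844, 'k1': 0.06718994860869976, 'R': array([[ 0.07010111, -0.99753029,  0.00437696],
       [-0.97727687, -0.06955638, -0.20022944],
       [ 0.20003938,  0.0097588 , -0.97973926]]), 't': array([0.06526878, 0.47252974, 1.71078872])}
side {'fovy': 53.05568235128047, 'cx': 279.50419494542024, 'cy': 209.35100953608622, 'k1': -0.06323778809638803, 'R': array([[-0.95217216, -0.30539096,  0.01022446],
       [-0.21450235,  0.64421313, -0.73415134],
       [ 0.21761645, -0.70123163, -0.67890889]]), 't': array([0.49451893, 0.10118995, 1.27513793])}
```

View pics/top0.png

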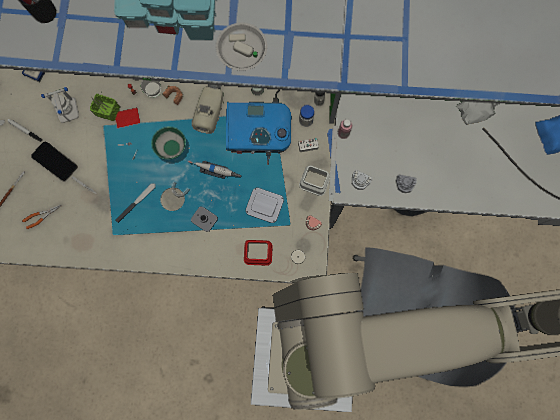

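View pics/side0.png

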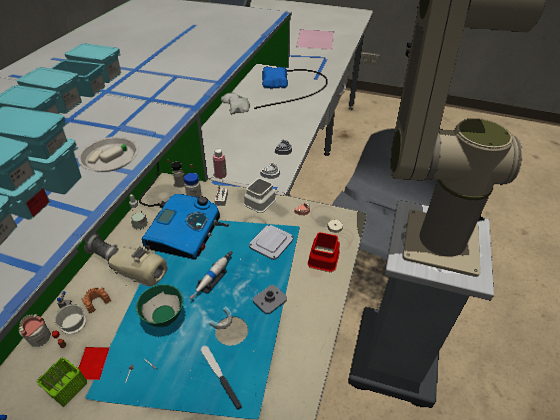

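```bash
python3 - <<'E'
from workcell import arm
for n in('step_top','cast_mid','cast_front','splint_mid','splint_front','hood_neck','lid_collar','white_cast_mid','denture_mid'):
  for c in('top','side'):
    print(n,c,[(x['xyz'].round(4).tolist() if hasattr(x['xyz'],'round') else x['xyz'],round(x['confidence'],2)) for x in arm.pinpoint(n,c)])
E
```

```text
step_top top [([0.4921, 0.1687, 0.0149], 0.85)]
step_top side [([0.4929, 0.1662, 0.018], 0.61)]
cast_mid top []
cast_mid side [([0.5977, -0.3055, 0.0077], 0.59)]
cast_front top [([0.5798, -0.3029, 0.0203], 0.7)]
cast_front side [([0.576, -0.306, 0.0182], 0.58)]
splint_mid top [([0.5264, 0.4642, 0.0131], 0.56)]
splint_mid side [([0.5182, 0.462, 0.0092], 0.74)]
splint_front top [([0.5037, 0.4698, 0.0048], 0.62), ([0.4377, -0.002, 0.0086], 0.61)]
splint_front side [([0.5029, 0.4715, 0.0012], 0.59)]
hood_neck top [([0.3261, 0.1766, 0.0544], 0.9), ([0.5908, 0.0041, 0.0542], 0.82)]
hood_neck side [([0.5862, 0.0046, 0.057], 0.91), ([0.3308, 0.1771, 0.0586], 0.66)]
lid_collar top [([0.4332, 0.3641, 0.0218], 0.6)]
lid_collar side [([0.4295, 0.3664, 0.0214], 0.69)]
white_cast_mid top [([0.6074, -0.1506, 0.0099], 0.82), ([0.4304, 0.3637, 0.0217], 0.17)]
white_cast_mid side [([0.5966, -0.1546, 0.0084], 0.48)]
denture_mid top [([0.4381, -0.0006, 0.007], 0.54)]
denture_mid side [([0.4447, -0.0035, 0.0116], 0.49)]
```

```bash
cat > h.py <<'E'
import numpy as np,cv2
from workcell import arm
def K(c,h=420):
    f=h/2/np.tan(np.radians(c['fovy'])/2);return f
def cloud(n,p,d):
    c=arm.calibration(n);f=K(c);v,u=np.mgrid[0:420,0:560]
    xd=(u-c['cx'])/f;yd=(v-c['cy'])/f;rd=np.hypot(xd,yd);r=rd.copy()
    for _ in range(10): r=rd/(1+c['k1']*r*r)
    s=np.where(rd>0,r/np.maximum(rd,1e-9),1);x=xd*s;y=yd*s
    P=np.stack([x*d,y*d,d],-1)
    W=(P-c['t'])@c['R'];W[d<=0]=np.nan
    return W
def proj(n,X):
    c=arm.calibration(n);f=K(c);X=np.atleast_2d(X)@c['R'].T+c['t'];x=X[:,:2]/X[:,2:]
    x=x*(1+c['k1']*(x**2).sum(1,keepdims=True));return x*f+[c['cx'],c['cy']]
def grab(tag):
    o={}
    for n in('top','side'):
        p,d=arm.get_image(n);np.savez(f'{tag}_{n}.npz',p=p,d=d);o[n]=(p,cloud(n,p,d))
    return o
def load(tag):
    o={}
    for n in('top','side'):
        z=np.load(f'{tag}_{n}.npz');o[n]=(z['p'],cloud(n,z['p'],z['d']))
    return o
def crop(n,p,X,half,scale):
    u,v=proj(n,X)[0];u=int(u);v=int(v);a=p[max(v-half,0):v+half,max(u-half,0):u+half]
    return cv2.resize(a,None,fx=scale,fy=scale,interpolation=cv2.INTER_CUBIC)
E
python3 - <<'E'
from h import *
o=grab('s0')
L=[[.495,.167,.015],[.6,-.305,.01],[.52,.464,.01],[.59,.004,.05],[.432,.365,.02],[.438,-.002,.01],[.33,.177,.05],[.34,.08,.01]]
for n in o:
  t=[cv2.resize(crop(n,o[n][0],X,24,1),(200,200),interpolation=cv2.INTER_CUBIC) for X in L]
  cv2.imwrite(f'pics/c_{n}.png',np.vstack([np.hstack(t[:4]),np.hstack(t[4:])]))
E
```

```text
(no output)
```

View pics/c_top.png

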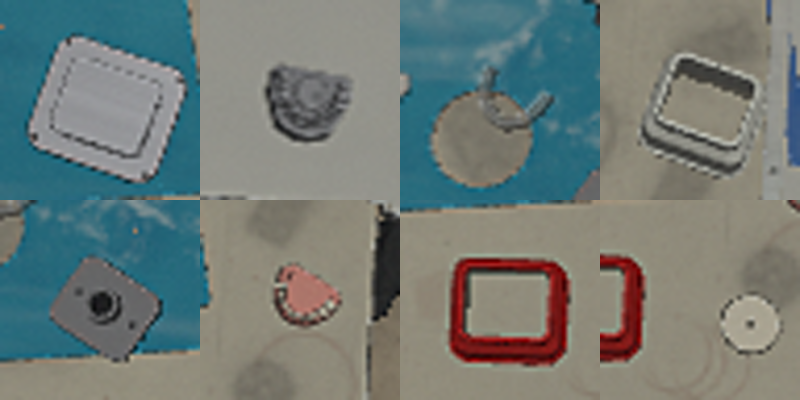

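View pics/c_side.png

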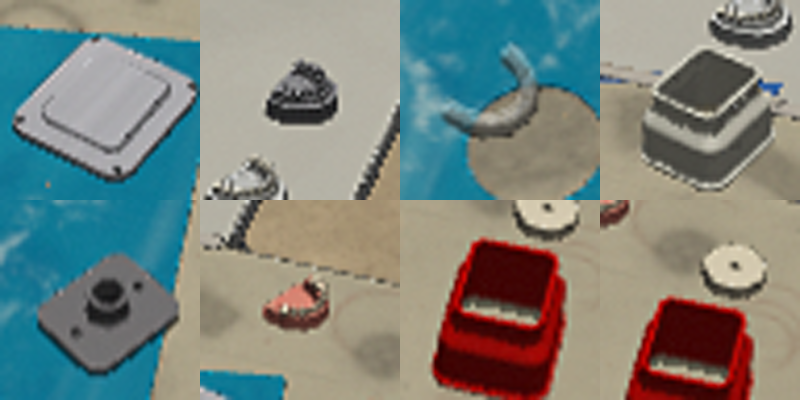

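```bash
python3 - <<'E'
from h import *
o=load('s0')
L=dict(plate=([.495,.167],.09,.004,.03),cast=([.597,-.305],.06,.006,.05),splint=([.52,.464],.055,.004,.03),hood=([.589,.004],.075,.058,.075),hoodall=([.589,.004],.075,.02,.075),lid=([.432,.365],.065,.005,.016))
for k,(c,R,a,b) in L.items():
  for n in o:
    W=o[n][1];z=W[...,2];m=(np.hypot(W[...,0]-c[0],W[...,1]-c[1])<R)
    mm=m&(z>a)&(z<b)
    P=W[mm][:,:2].astype(np.float32)
    fl=z[m&(z<.004)]
    r=cv2.minAreaRect((P*1000).astype(np.float32))
    print(k,n,mm.sum(),'floor',np.round(np.nanmedian(fl),4) if len(fl) else None,'ztop',np.round(np.percentile(z[mm],[50,95,99]),4),'rect',np.round(r[0],1),np.round(r[1],1),round(r[2],1))
# orthoheight dump of splint
E
```

```text
plate top 1339 floor 0.0007 ztop [0.0111 0.0215 0.0251] rect [496.8 166.5] [178.6 174.1] 87.0
plate side 1425 floor 0.0026 ztop [0.0117 0.0197 0.0211] rect [495.9 166.1] [175.3 175.2] 23.4
cast top 346 floor -0.0078 ztop [0.0194 0.0311 0.0351] rect [ 598.2 -305.1] [110.5 104.4] 71.3
cast side 188 floor 0.0013 ztop [0.0214 0.0326 0.0357] rect [ 601.4 -301.3] [76.6 75.7] 82.5
splint top 324 floor 0.0002 ztop [0.0077 0.018  0.0229] rect [520.1 464.7] [106.6 105.5] 4.7
splint side 616 floor 0.0023 ztop [0.006  0.0172 0.0187] rect [520.5 463.8] [109.5 103. ] 83.1
hood top 94 floor -0.0005 ztop [0.0653 0.0716 0.0737] rect [588.9   1.4] [73.6 63. ] 71.9
hood side 161 floor 0.0016 ztop [0.0651 0.0694 0.0707] rect [5.883e+02 3.000e-01] [76.  65.8] 72.6
hoodall top 317 floor -0.0005 ztop [0.0477 0.0686 0.0719] rect [586.5   2.2] [87.4 74. ] 73.2
hoodall side 601 floor 0.0016 ztop [0.0459 0.0681 0.0696] rect [587.4   2.1] [90.8 78.1] 73.8
lid top 458 floor 0.0004 ztop [0.0097 0.0147 0.0158] rect [434.  367.4] [118.7 126.1] 47.8
lid side 692 floor 0.0023 ztop [0.0115 0.0154 0.0158] rect [440.9 367. ] [108.7 128.5] 17.0
```

```bash
python3 - <<'E'
from h import *
o=load('s0')
L=[[.6,-.305,.01],[.52,.464,.01]]
rows=[]
for n in o:
  rows.append(np.hstack([cv2.resize(crop(n,o[n][0],X,16,1),(300,300),interpolation=cv2.INTER_CUBIC) for X in L]))
cv2.imwrite('pics/cs.png',np.vstack(rows))
E
```

```text
(no output)
```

View pics/cs.png

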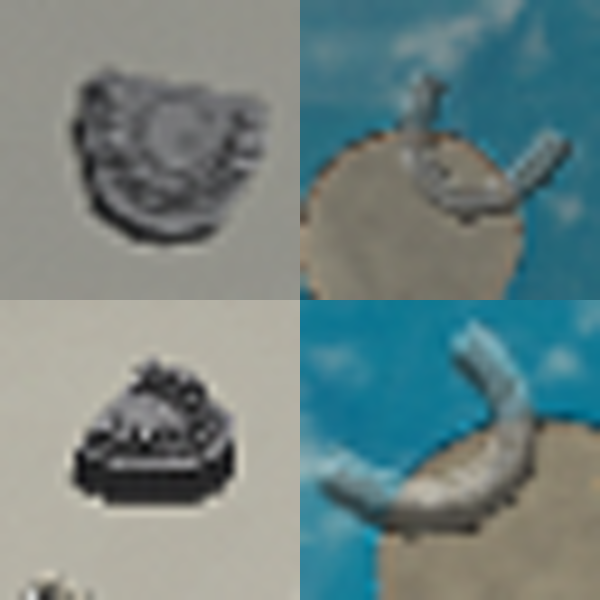

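```bash
cat > fit.py <<'E'
from h import *
from scipy.optimize import minimize
def box(lx,ly,z0,z1):
    return np.array([[sx*lx/2,sy*ly/2,z] for sx in(-1,1) for sy in(-1,1) for z in(z0,z1)])/1000
def rbox(lx,ly,z0,z1,r):
    P=[]
    for sx in(-1,1):
        for sy in(-1,1):
            for a in np.linspace(0,np.pi/2,5):
                for z in(z0,z1): P.append([sx*(lx/2-r+r*np.cos(a)),sy*(ly/2-r+r*np.sin(a)),z])
    return np.array(P)/1000
def dsh(z0,z1):
    P=[]
    for z in(z0,z1):
        P+= [[28.5,-30,z],[28.5,30,z],[26,34,z],[26,-34,z]]
        for t in np.linspace(-np.pi/2,np.pi/2,15): P.append([5-33.5*np.cos(t),34*np.sin(t),z])
    return np.array(P)/1000
def ush(z0,z1):
    # list of convex slices of a U
    out=[];T=np.linspace(-1,1,25)
    def o(t,rx,ry,xo):  # outer
        a=t*np.pi/2
        return [xo-rx*np.cos(a),ry*np.sin(a)]
    return out
M=dict(plate=[rbox(100,112,0,8,8),rbox(65,77,8,14,6)],
 hood=[rbox(82,94,0,4,8),rbox(76,88,0,48,8),rbox(60,72,48,66,6)],
 lid=[rbox(50,62,0,6,4),rbox(64,76,6,10,6),np.array([[13*np.cos(a),13*np.sin(a),z] for a in np.linspace(0,6.28,16) for z in(10,29)])/1000],
 cast=[dsh(0,18)])
def sil(n,model,x,y,yaw,x0,y0,S,H,z=0.):
    R=np.array([[np.cos(yaw),-np.sin(yaw),0],[np.sin(yaw),np.cos(yaw),0],[0,0,1]])
    m=np.zeros((H,H),np.uint8)
    for P in model:
        q=(proj(n,P@R.T+[x,y,z])-[x0,y0]+.5)*S-.5
        h=cv2.convexHull(q.astype(np.float32))[:,0]
        cv2.fillConvexPoly(m,np.round(h*16).astype(np.int32),255,shift=4)
    return m
def segfit(n,p,name,x,y,yaw,half=26,S=8,z=0.,gc=True,tag=''):
    u,v=proj(n,[x,y,z+.01])[0];x0=int(u)-half;y0=int(v)-half;H=2*half*S
    a=p[y0:y0+2*half,x0:x0+2*half];A=cv2.resize(a,(H,H),interpolation=cv2.INTER_CUBIC)
    mod=M[name]
    for it in range(3):
        m=sil(n,mod,x,y,yaw,x0,y0,S,H,z)
        k=cv2.getStructuringElement(2,(2*S*2+1,)*2)
        er=cv2.erode(m,k);di=cv2.dilate(m,cv2.getStructuringElement(2,(2*S*3+1,)*2))
        g=np.where(m>0,3,2).astype(np.uint8);g[er>0]=1;g[di==0]=0
        cv2.grabCut(A,g,None,np.zeros((1,65)),np.zeros((1,65)),4,cv2.GC_INIT_WITH_MASK)
        G=((g==1)|(g==3))
        def cost(q):
            s=sil(n,mod,q[0]/1000,q[1]/1000,q[2]/100,x0,y0,S,H,z)>0
            return 1-(s&G).sum()/(s|G).sum()
        q0=np.array([x*1000,y*1000,yaw*100]);best=None
        for st in(6,2):
            r=minimize(cost,q0,method='Nelder-Mead',options=dict(initial_simplex=q0+np.array([[0,0,0],[st,0,0],[0,st,0],[0,0,2*st]]),xatol=.05,fatol=1e-4));q0=r.x
        x,y,yaw=q0[0]/1000,q0[1]/1000,q0[2]/100
    s=sil(n,mod,x,y,yaw,x0,y0,S,H,z)
    B=A.copy();cs,_=cv2.findContours(s,0,2);cv2.drawContours(B,cs,-1,(0,0,255),1)
    cs,_=cv2.findContours(G.astype(np.uint8),0,2);cv2.drawContours(B,cs,-1,(0,255,0),1)
    return np.array([x,y,yaw]),r.fun,B
E
python3 - <<'E'
from fit import *
o=load('s0');ims=[]
for k,x,y,w in(('plate',.494,.167,-.3),('hood',.589,.003,-.31),('lid',.432,.365,-.5),('cast',.597,-.305,-.1)):
  row=[]
  for n in o:
    best=None
    for w0 in((w,) if k in('hood',) else (w-.25,w,w+.25)):
      r=segfit(n,o[n][0],k,x,y,w0)
      if best is None or r[1]<best[1]:best=r
    print(k,n,best[0].round(4),np.degrees(best[0][2]).round(1),round(best[1],3));row.append(cv2.resize(best[2],(300,300)))
  ims.append(np.vstack(row))
cv2.imwrite('pics/fit.png',cv2.resize(np.hstack(ims),(800,400)))
E
```

```text
plate top [ 0.4947  0.1662 -0.2742] -15.7 0.039Traceback (most recent call last):
  File "<stdin>", line 8, in <module>
  File "fit.py", line 53, in segfit
    r=minimize(cost,q0,method='Nelder-Mead',options=dict(initial_simplex=q0+np.array([[0,0,0],[st,0,0],[0,st,0],[0,0,2*st]]),xatol=.05,fatol=1e-4));q0=r.x
    res = _minimize_neldermead(fun, x0, args, callback, bounds=bounds,
                               **options)
    fxc = func(xc)
    fx = function(np.copy(x), *(wrapper_args + args))
  File "fit.py", line 49, in cost
    s=sil(n,mod,q[0]/1000,q[1]/1000,q[2]/100,x0,y0,S,H,z)>0
      ~~~^^^^^^^^^^^^^^^^^^^^^^^^^^^^^^^^^^^^^^^^^^^^^^^^
  File "fit.py", line 33, in sil
    q=(proj(n,P@R.T+[x,y,z])-[x0,y0]+.5)*S-.5
       ~~~~^^^^^^^^^^^^^^^^^
  File "h.py", line 14, in proj
    c=arm.calibration(n);f=K(c);X=np.atleast_2d(X)@c['R'].T+c['t'];x=X[:,:2]/X[:,2:]
ValueError: time passes only in moves, steps and waits
```

```bash
python3 - <<'E'
from workcell import arm
import pickle
pickle.dump({n:arm.calibration(n) for n in('top','side')},open('cal.pkl','wb'))
print(arm.read_state()['time'])
E
sed -i "s/arm.calibration(n)/CAL[n]/g; 2a import pickle\nCAL=pickle.load(open('cal.pkl','rb'))" h.py
cat > run1.py <<'E'
from fit import *
o=load('s0');ims=[]
for k,x,y,w in(('plate',.494,.167,-.3),('hood',.589,.003,-.31),('lid',.432,.365,-.5),('cast',.597,-.305,-.1)):
  row=[]
  for n in o:
    best=None
    for w0 in((w,) if k in('hood',) else (w-.25,w,w+.25)):
      r=segfit(n,o[n][0],k,x,y,w0)
      if best is None or r[1]<best[1]:best=r
    print(k,n,best[0].round(4),np.degrees(best[0][2]).round(1),round(best[1],3));row.append(cv2.resize(best[2],(300,300)))
  ims.append(np.vstack(row))
cv2.imwrite('pics/fit.png',cv2.resize(np.hstack(ims),(800,400)))
E
python3 run1.py
```

```text
1.1
plate top [ 0.4947  0.1662 -0.2742] -15.7 0.039
plate side [ 0.4943  0.1615 -0.2692] -15.4 0.029
hood top [ 0.5891  0.0017 -0.3277] -18.8 0.109
hood side [ 0.5903 -0.0027 -0.1274] -7.3 0.091
lid top [ 0.4311  0.3657 -0.5161] -29.6 0.036
lid side [ 0.4314  0.3626 -0.5064] -29.0 0.054
cast top [ 0.5998 -0.3099 -0.1027] -5.9 0.102
cast side [ 0.6013 -0.3172 -0.0677] -3.9 0.099
```

View pics/fit.png

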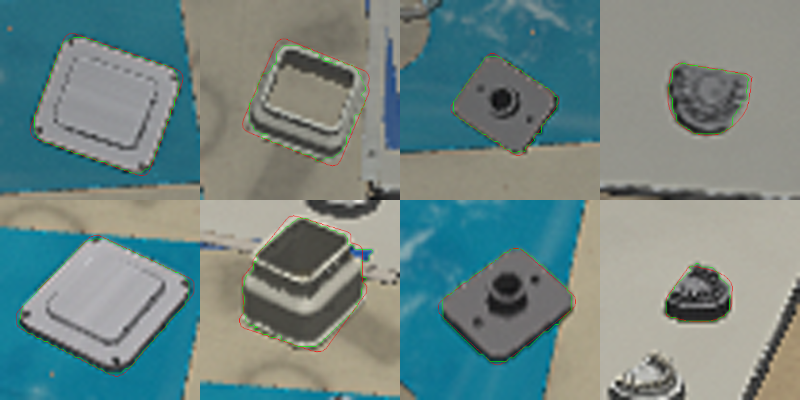

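carry_out:
  steps:
    - {"jaw": 0.093, "linear": [0, 0, 0], "turn": -6.9}
    - {"jaw": 0.093, "linear": [0, 0, 0], "turn": -6.9}
    - {"jaw": 0.093, "linear": [0, 0, 0], "turn": -6.9}
    - {"jaw": 0.093, "linear": [0, 0, 0], "turn": -6.9}
    - {"jaw": 0.093, "linear": [0, 0, 0], "turn": -6.9}
    - {"jaw": 0.093, "linear": [0, 0, 0], "turn": -6.9}
    - {"jaw": 0.093, "linear": [0, 0, 0], "turn": -6.9}
    - {"jaw": 0.093, "linear": [0, 0, 0], "turn": -6.9}
    - {"jaw": 0.093, "linear": [0, 0, 0], "turn": -6.9}
    - {"jaw": 0.093, "linear": [0, 0, 0], "turn": -6.9}

```text
time: 1.93
tcp_pos: [0.1732, -0.5745, 0.2049]
tcp_rot: [-3.142, -0.0, -0.033]
wrist_force: [-1.6, -0.2, -0.0]
gripper_width: 0.093
```

```bash
cat > go.py <<'E'
import sys,numpy as np
from workcell import arm
s=arm.read_state();p=s['tcp_pos'];r=s['tcp_rot'];yaw=r[2]
print('t',round(s['time'],2),'p',p.round(4),'yaw',np.degrees(yaw).round(2),'rp',np.degrees(r[:2]).round(2),'F',s['wrist_force'].round(1),'w',round(s['gripper_width'],4),'j',np.round(s['joint_positions'],2))
if len(sys.argv)>1:
    x,y,z,w=map(float,sys.argv[1:5]);d=np.array([x,y,z])-p
    c,sn=np.cos(yaw),np.sin(yaw)
    print('tool delta now [%.4f %.4f %.4f]'%(d[0]*c+d[1]*sn,d[0]*sn-d[1]*c,-d[2]))
    w=np.radians(w);c,sn=np.cos(w),np.sin(w)
    t=-np.degrees((w-yaw+np.pi)%(2*np.pi)-np.pi)
    print('after turn: [%.4f %.4f %.4f] norm %.3f turn %.2f'%(d[0]*c+d[1]*sn,d[0]*sn-d[1]*c,-d[2],np.linalg.norm(d),t))
E
python3 go.py .599 -.309 .1 -5
```

```text
t 1.93 p [ 0.1732 -0.5745  0.2049] yaw -1.9 rp [-180.   -0.] F [-1.6 -0.2 -0. ] w 0.093 j [-1.36  0.13  1.49  0.    1.52 -1.33]
tool delta now [0.4167 -0.2795 0.1049]
after turn: [0.4010 -0.3016 0.1049] norm 0.513 turn 3.10
```

carry_out:
  steps:
    - {"jaw": 0.093, "linear": [0.032, -0.0215, 0.006], "turn": 0}
    - {"jaw": 0.093, "linear": [0.032, -0.0215, 0.006], "turn": 0}
    - {"jaw": 0.093, "linear": [0.032, -0.0215, 0.006], "turn": 0}
    - {"jaw": 0.093, "linear": [0.032, -0.0215, 0.006], "turn": 0}
    - {"jaw": 0.093, "linear": [0.032, -0.0215, 0.006], "turn": 0}
    - {"jaw": 0.093, "linear": [0.032, -0.0215, 0.006], "turn": 0}
    - {"jaw": 0.093, "linear": [0.032, -0.0215, 0.006], "turn": 0}
    - {"jaw": 0.093, "linear": [0.032, -0.0215, 0.006], "turn": 0}
    - {"jaw": 0.093, "linear": [0.032, -0.0215, 0.006], "turn": 0}
    - {"jaw": 0.093, "linear": [0.032, -0.0215, 0.006], "turn": 0}
    - {"jaw": 0.093, "linear": [0.032, -0.0215, 0.006], "turn": 0}
    - {"jaw": 0.093, "linear": [0.032, -0.0215, 0.006], "turn": 0}

```text
time: 2.93
tcp_pos: [0.5733, -0.3222, 0.1318]
tcp_rot: [3.133, -0.002, -0.033]
wrist_force: [0.8, -0.7, 0.4]
gripper_width: 0.0924
```

```bash
python3 go.py .599 -.309 .1 -5; python3 - <<'E'
from h import *
o=grab('s1')
cv2.imwrite('pics/s1.png',np.hstack([cv2.resize(crop(n,o[n][0],[.6,-.3,.05],40,1),(400,400),interpolation=cv2.INTER_CUBIC) for n in o]))
E
```

```text
t 2.93 p [ 0.5733 -0.3222  0.1318] yaw -1.91 rp [ 1.7951e+02 -9.0000e-02] F [ 0.8 -0.7  0.4] w 0.0924 j [-0.59  0.32  1.4  -0.01  1.41 -0.55]
tool delta now [0.0253 -0.0141 0.0318]
after turn: [0.0245 -0.0154 0.0318] norm 0.043 turn 3.09
```

View pics/s1.png

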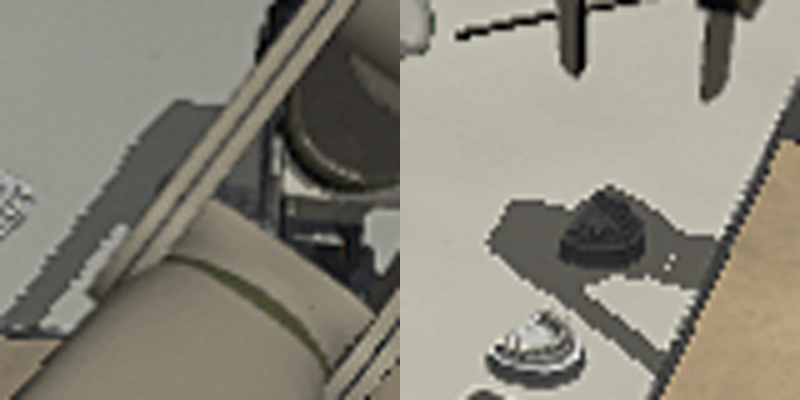

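```bash
python3 - <<'E'
from h import *
o=load('s1')
p=o['side'][0];X=np.array([.5733,-.3222,.1318]);w=np.radians(-1.9)
tx=np.array([np.cos(w),np.sin(w),0]);ty=np.array([np.sin(w),-np.cos(w),0])
u0,v0=proj('side',X)[0].astype(int)-[30,15];a=p[v0:v0+50,u0:u0+60];S=10
A=cv2.resize(a,None,fx=S,fy=S,interpolation=cv2.INTER_CUBIC)
for sg in(-1,1):
  for zt in(.025,0.01):
    q=[]
    for d,e in((.0462,-.0075),(.0462,.0075),(.0640,.0075),(.0640,-.0075)):
        P=X+sg*d*tx+e*ty-[0,0,zt];q.append((proj('side',P)[0]-[u0,v0]+.5)*S)
    cv2.polylines(A,[np.int32(q)],True,(0,0,255),1)
cv2.imwrite('pics/tip.png',A)
E
```

```text
(no output)
```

View pics/tip.png

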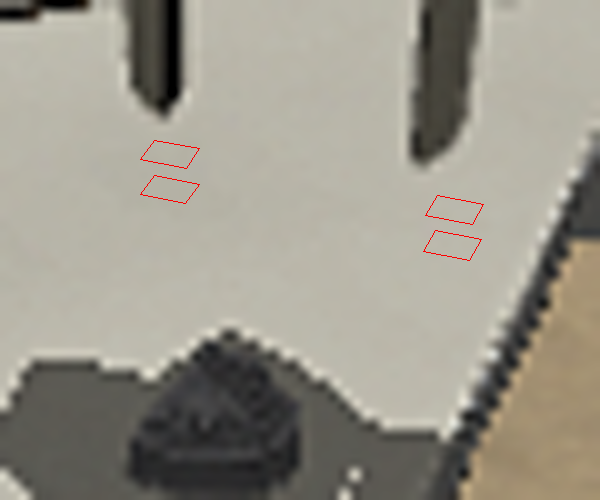

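```bash
python3 go.py .599 -.309 .1 -5; sed -i 's/s=arm.read_state()/s=arm.read_state()/' go.py
cat > tip.py <<'E'
from h import *
import sys
p,d=arm.get_image('side');s=arm.read_state()
X=s['tcp_pos'];w=s['tcp_rot'][2];g=s['gripper_width']/2;print(X,w)
tx=np.array([np.cos(w),np.sin(w),0]);ty=np.array([np.sin(w),-np.cos(w),0])
u0,v0=proj('side',X)[0].astype(int)-[30,25];a=p[v0:v0+50,u0:u0+60];S=10
A=cv2.resize(a,None,fx=S,fy=S,interpolation=cv2.INTER_CUBIC)
for sg in(-1,1):
  for zt in(.025,0.01):
    q=[]
    for e1,e in((0,-.0075),(0,.0075),(.0175,.0075),(.0175,-.0075)):
        P=X+sg*(g+e1)*tx+e*ty-[0,0,zt];q.append((proj('side',P)[0]-[u0,v0]+.5)*S)
    cv2.polylines(A,[np.int32(q)],True,(0,0,255),1)
cv2.imwrite(sys.argv[1],A)
E
python3 tip.py pics/tip2.png
```

```text
t 3.03 p [ 0.5754 -0.3186  0.13  ] yaw -1.6 rp [ 1.7967e+02 -5.0000e-02] F [-0.6 -0.1 -0.7] w 0.0931 j [-0.58  0.32  1.4  -0.    1.41 -0.55]
tool delta now [0.0234 -0.0103 0.0300]
after turn: [0.0227 -0.0117 0.0300] norm 0.039 turn 3.40
[ 0.57343663 -0.32077136  0.13056704] -0.02887599241749106
```

View pics/tip2.png

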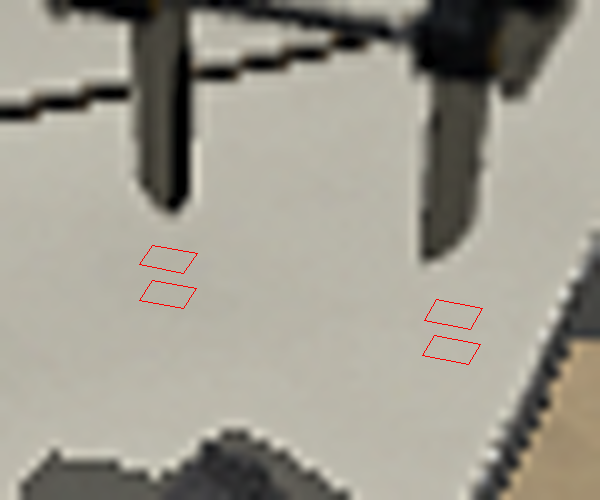

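```bash
cat > tipd.py <<'E'
from h import *
p,d=arm.get_image('side');s=arm.read_state();W=cloud('side',p,d)
X=s['tcp_pos'];print(X.round(4),s['tcp_rot'].round(4))
q=W-X
m=(np.abs(q[...,0])<.09)&(np.abs(q[...,1])<.05)&(W[...,2]>.075)&(q[...,2]<.05)
for z0 in np.arange(.08,.19,.01):
    k=m&(W[...,2]>z0)&(W[...,2]<z0+.01);P=W[k]
    if k.sum(): 
        L=P[P[:,0]<X[0]];Rr=P[P[:,0]>X[0]]
        print(round(z0,3),k.sum(),L.mean(0).round(4) if len(L) else None,Rr.mean(0).round(4) if len(Rr) else None,L[:,0].min().round(3) if len(L) else '',Rr[:,0].max().round(3) if len(Rr) else '')
E
python3 tipd.py
```

```text
[ 0.5723 -0.3224  0.1312] [ 3.1336e+00 -2.0000e-04 -3.0700e-02]
0.14 3 [ 0.5233 -0.3136  0.1476] [ 0.6232 -0.3128  0.1497] 0.521 0.623
0.15 22 [ 0.5197 -0.313   0.1564] [ 0.6238 -0.3163  0.1556] 0.513 0.632
0.16 21 [ 0.5189 -0.3114  0.1651] [ 0.6258 -0.3175  0.1652] 0.512 0.636
0.17 29 [ 0.5176 -0.3111  0.1753] [ 0.6259 -0.3179  0.174 ] 0.511 0.636
0.18 2 [ 0.5266 -0.3125  0.1801] [ 0.628  -0.3151  0.1803] 0.527 0.628
```

```bash
python3 - <<'E'
from h import *
p,d=arm.get_image('side');s=arm.read_state();np.savez('s2_side.npz',p=p,d=d)
u,v=proj('side',s['tcp_pos'])[0].astype(int);print(u,v)
cv2.imwrite('pics/g.png',cv2.resize(p[max(v-110,0):v+70,u-90:u+90],(720,720)[:2],interpolation=cv2.INTER_CUBIC)[:600])
E
```

```text
293 120
```

View pics/g.png

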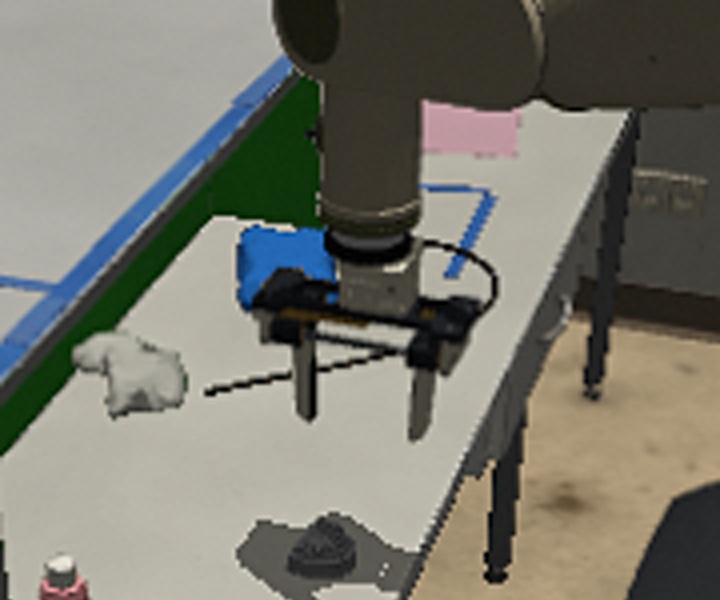

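carry_out:
  steps:
    - {"jaw": 0.093, "linear": [0.0245, -0.0125, 0.02], "turn": 3.2}
    - {"jaw": 0.093, "linear": [0, 0, 0.03], "turn": 0}
    - {"jaw": 0.093, "linear": [0, 0, 0.03], "turn": 0}
    - {"jaw": 0.093, "linear": [0, 0, 0.0], "turn": 0}
    - {"jaw": 0.093, "linear": [0, 0, 0.0], "turn": 0}

```text
time: 3.6
tcp_pos: [0.5956, -0.3209, 0.0561]
tcp_rot: [3.127, -0.009, -0.1]
wrist_force: [0.1, 0.4, 0.9]
gripper_width: 0.093
```

```bash
python3 go.py .599 -.309 .035 -5; python3 tipd.py; python3 tip.py pics/tip3.png;python3 go.py .599 -.309 .035 -5
```

```text
t 3.6 p [ 0.5956 -0.3209  0.0561] yaw -5.73 rp [179.17  -0.51] F [0.1 0.4 0.9] w 0.093 j [-0.56  0.43  1.42 -0.01  1.29 -0.46]
tool delta now [0.0022 -0.0122 0.0211]
after turn: [0.0023 -0.0122 0.0211] norm 0.024 turn -0.73
[ 0.595  -0.3208  0.0557] [ 3.1276 -0.0079 -0.1002]
0.08 21 [ 0.5403 -0.3081  0.0856] [ 0.6479 -0.3201  0.0855] 0.534 0.657
0.09 22 [ 0.5401 -0.3083  0.0953] [ 0.6484 -0.3181  0.0949] 0.534 0.656
0.1 14 [ 0.5407 -0.3093  0.1023] [ 0.6487 -0.3185  0.1024] 0.533 0.656
[ 0.59576186 -0.32080279  0.05660114] -0.0999004651318045
t 3.7 p [ 0.5958 -0.3208  0.0566] yaw -5.72 rp [179.17  -0.53] F [-0.6 -0.6 -0.6] w 0.0929 j [-0.56  0.42  1.42 -0.01  1.29 -0.46]
tool delta now [0.0020 -0.0121 0.0216]
after turn: [0.0022 -0.0120 0.0216] norm 0.025 turn -0.72
```

View pics/tip3.png

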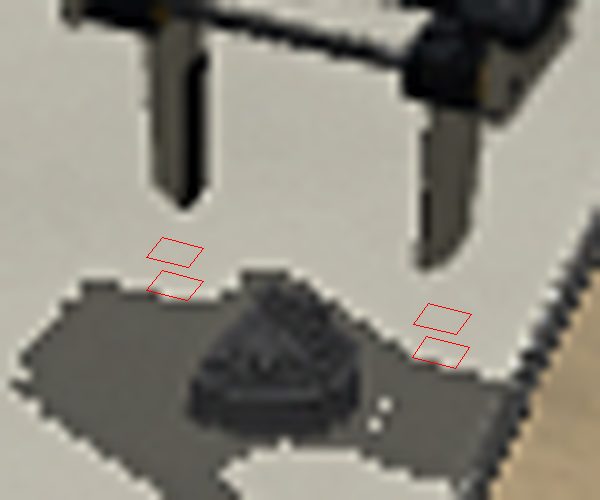

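carry_out:
  steps:
    - {"jaw": 0.093, "linear": [0.002, -0.012, 0.01], "turn": -0.7}
    - {"jaw": 0.093, "linear": [0, 0, 0.01], "turn": 0}
    - {"jaw": 0.093, "linear": [0, 0, 0], "turn": 0}
    - {"jaw": 0.093, "linear": [0, 0, 0.0], "turn": 0}

```text
time: 4.03
tcp_pos: [0.6019, -0.3114, 0.0417]
tcp_rot: [3.123, -0.017, -0.088]
wrist_force: [0.2, -0.9, 0.1]
gripper_width: 0.0932
```

```bash
python3 go.py .599 -.309 .030 -5; python3 tip.py pics/tip4.png
```

```text
t 4.03 p [ 0.6019 -0.3114  0.0417] yaw -5.05 rp [178.93  -0.99] F [ 0.2 -0.9  0.1] w 0.0932 j [-0.55  0.43  1.43 -0.01  1.25 -0.46]
tool delta now [-0.0031 -0.0021 0.0117]
after turn: [-0.0031 -0.0021 0.0117] norm 0.012 turn -0.05
[ 0.60173835 -0.31140483  0.04156938] -0.08815422727828803
```

View pics/tip4.png

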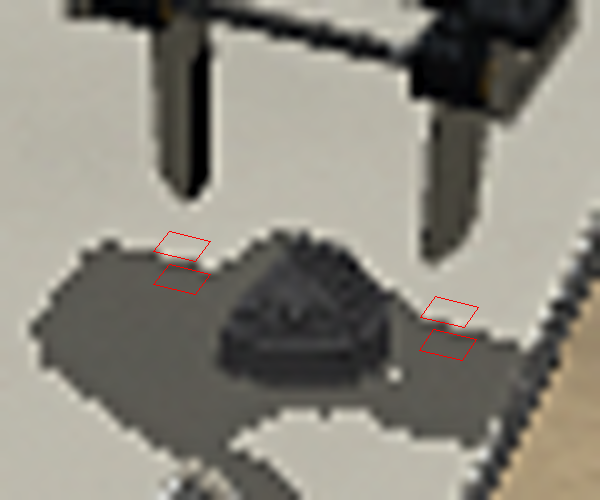

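carry_out:
  steps:
    - {"jaw": 0.093, "linear": [0, 0, 0], "turn": 0}
    - {"jaw": 0.093, "linear": [0, 0, 0], "turn": 0}
    - {"jaw": 0.093, "linear": [0, 0, 0], "turn": 0}

```text
time: 4.33
tcp_pos: [0.6024, -0.3116, 0.0427]
tcp_rot: [3.122, -0.018, -0.088]
wrist_force: [0.5, -0.2, -0.4]
gripper_width: 0.093
```

```bash
python3 go.py .599 -.309 .030 -5
```

```text
t 4.33 p [ 0.6024 -0.3116  0.0427] yaw -5.03 rp [178.89  -1.05] F [ 0.5 -0.2 -0.4] w 0.093 j [-0.55  0.43  1.43 -0.01  1.25 -0.46]
tool delta now [-0.0036 -0.0023 0.0127]
after turn: [-0.0036 -0.0023 0.0127] norm 0.013 turn -0.03
```

carry_out:
  steps:
    - {"jaw": 0.093, "linear": [-0.002, -0.002, 0.008], "turn": 0}
    - {"jaw": 0.093, "linear": [0, 0, 0], "turn": 0}
    - {"jaw": 0.093, "linear": [0, 0, 0], "turn": 0}

```text
time: 4.58
tcp_pos: [0.601, -0.3099, 0.0346]
tcp_rot: [3.122, -0.019, -0.088]
wrist_force: [-0.9, 0.3, -0.2]
gripper_width: 0.0932
```

```bash
python3 go.py .599 -.309 .030 -5
```

```text
t 4.58 p [ 0.601  -0.3099  0.0346] yaw -5.03 rp [178.85  -1.12] F [-0.9  0.3 -0.2] w 0.0932 j [-0.55  0.44  1.44 -0.01  1.24 -0.46]
tool delta now [-0.0021 -0.0007 0.0046]
after turn: [-0.0021 -0.0007 0.0046] norm 0.005 turn -0.03
```

carry_out:
  steps:
    - {"jaw": 0.093, "linear": [-0.001, 0, 0.004], "turn": 0}
    - {"jaw": 0.093, "linear": [0, 0, 0.003], "turn": 0}
    - {"jaw": 0.093, "linear": [0, 0, 0], "turn": 0}

```text
time: 4.83
tcp_pos: [0.5996, -0.3097, 0.0263]
tcp_rot: [3.122, -0.019, -0.088]
wrist_force: [-0.9, -0.6, 0.1]
gripper_width: 0.0929
```

```bash
python3 go.py .599 -.309 .027 -5;python3 tip.py pics/tip5.png
```

```text
t 4.83 p [ 0.5996 -0.3097  0.0263] yaw -5.04 rp [178.88  -1.07] F [-0.9 -0.6  0.1] w 0.0929 j [-0.55  0.44  1.45 -0.01  1.22 -0.46]
tool delta now [-0.0007 -0.0007 -0.0007]
after turn: [-0.0007 -0.0007 -0.0007] norm 0.001 turn -0.04
[ 0.59963006 -0.30973037  0.02650679] -0.08789102089621648
```

View pics/tip5.png

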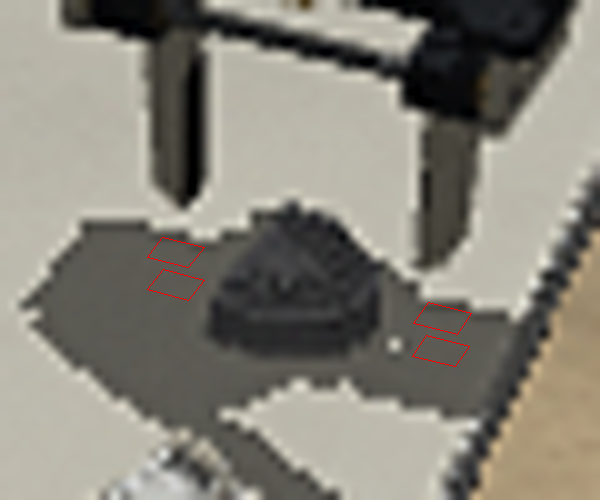

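carry_out:
  steps:
    - {"jaw": 0.06, "linear": [0, 0, 0], "turn": 0}
    - {"jaw": 0.06, "linear": [0, 0, 0], "turn": 0}
    - {"jaw": 0.05, "linear": [0, 0, 0], "turn": 0}
    - {"jaw": 0.05, "linear": [0, 0, 0], "turn": 0}
    - {"jaw": 0.05, "linear": [0, 0, 0], "turn": 0}
    - {"jaw": 0.05, "linear": [0, 0, 0], "turn": 0}

```text
time: 5.38
tcp_pos: [0.6, -0.31, 0.0269]
tcp_rot: [3.122, -0.019, -0.088]
wrist_force: [-0.4, -0.5, -0.7]
gripper_width: 0.0576
```

```bash
python3 go.py .599 -.309 .027 -5;python3 tip.py pics/tip6.png
```

```text
t 5.38 p [ 0.6    -0.31    0.0269] yaw -5.04 rp [178.86  -1.1 ] F [-0.4 -0.5 -0.7] w 0.0576 j [-0.55  0.44  1.45 -0.01  1.22 -0.46]
tool delta now [-0.0011 -0.0009 -0.0001]
after turn: [-0.0011 -0.0009 -0.0001] norm 0.001 turn -0.04
[ 0.59996454 -0.31001313  0.02694989] -0.08799523370937634
```

View pics/tip6.png

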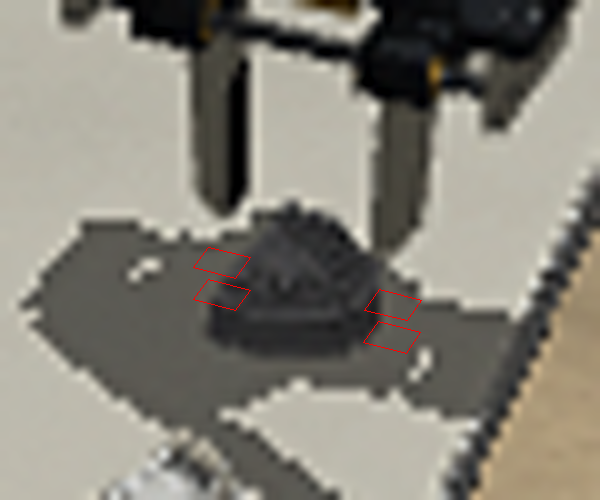

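carry_out:
  steps:
    - {"jaw": 0.05, "linear": [0, 0, -0.01], "turn": 0}
    - {"jaw": 0.05, "linear": [0, 0, -0.02], "turn": 0}
    - {"jaw": 0.05, "linear": [0, 0, -0.03], "turn": 0}
    - {"jaw": 0.05, "linear": [0, 0, -0.03], "turn": 0}
    - {"jaw": 0.05, "linear": [0, 0, -0.03], "turn": 0}
    - {"jaw": 0.05, "linear": [0, 0, -0.01], "turn": 5}
    - {"jaw": 0.05, "linear": [0, 0, 0], "turn": 5}

```text
time: 6.02
tcp_pos: [0.5958, -0.3059, 0.1646]
tcp_rot: [3.127, -0.018, -0.265]
wrist_force: [-0.2, 0.5, 0.0]
gripper_width: 0.0497
```

```bash
python3 go.py .494 .165 .15 -15.5;python3 tip.py pics/tip7.png; python3 go.py
```

```text
t 6.02 p [ 0.5958 -0.3059  0.1646] yaw -15.18 rp [179.14  -1.05] F [-0.2  0.5  0. ] w 0.0497 j [-0.55  0.31  1.35 -0.01  1.45 -0.28]
tool delta now [-0.2215 -0.4278 0.0146]
after turn: [-0.2239 -0.4266 0.0146] norm 0.482 turn 0.32
[ 0.5961819  -0.30612347  0.16473714] -0.27152105903972235
t 6.07 p [ 0.5962 -0.3061  0.1647] yaw -15.56 rp [179.13  -1.13] F [ 0.5 -0.7  1.7] w 0.0504 j [-0.55  0.31  1.35 -0.01  1.45 -0.27]
```

View pics/tip7.png

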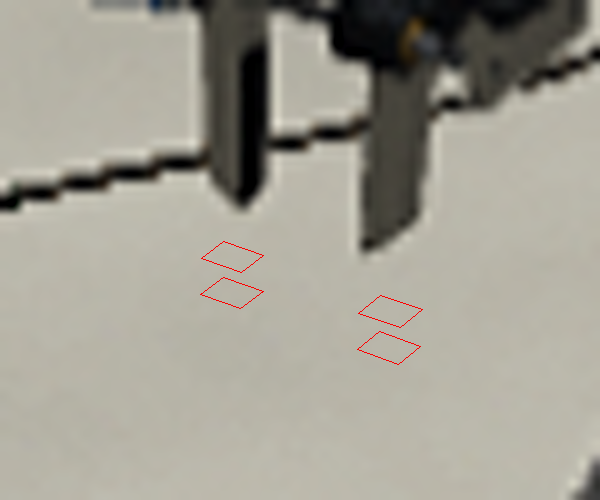

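carry_out:
  steps:
    - {"jaw": 0.093, "linear": [0.004, 0.002, 0.0], "turn": -5.2}
    - {"jaw": 0.093, "linear": [0, 0, 0.03], "turn": -5.2}
    - {"jaw": 0.093, "linear": [0, 0, 0.03], "turn": 0}
    - {"jaw": 0.093, "linear": [0, 0, 0.03], "turn": 0}
    - {"jaw": 0.093, "linear": [0, 0, 0.02], "turn": 0}
    - {"jaw": 0.093, "linear": [0, 0, 0.01], "turn": 0}
    - {"jaw": 0.093, "linear": [0, 0, 0], "turn": 0}
    - {"jaw": 0.093, "linear": [0, 0, 0], "turn": 0}

```text
time: 6.73
tcp_pos: [0.6044, -0.3133, 0.0481]
tcp_rot: [3.119, -0.024, -0.067]
wrist_force: [-0.0, -0.5, -0.3]
gripper_width: 0.0924
```

```bash
python3 go.py .599 -.309 .0 -5;python3 - <<'E'
from workcell import arm
print(arm.read_state()['tcp_pos'])
E
```

```text
t 6.73 p [ 0.6044 -0.3133  0.0481] yaw -3.86 rp [178.68  -1.39] F [-0.  -0.5 -0.3] w 0.0924 j [-0.55  0.43  1.43 -0.01  1.25 -0.48]
tool delta now [-0.0056 -0.0040 0.0481]
after turn: [-0.0057 -0.0039 0.0481] norm 0.049 turn 1.14
[ 0.60435789 -0.31333869  0.0480886 ]
```

carry_out:
  steps:
    - {"jaw": 0.093, "linear": [-0.0055, -0.004, 0.01], "turn": 1.1}
    - {"jaw": 0.093, "linear": [0, 0, 0.01], "turn": 0}
    - {"jaw": 0.093, "linear": [0, 0, 0.01], "turn": 0}
    - {"jaw": 0.093, "linear": [0, 0, 0.01], "turn": 0}
    - {"jaw": 0.093, "linear": [0, 0, 0.005], "turn": 0}
    - {"jaw": 0.093, "linear": [0, 0, 0], "turn": 0}

```text
time: 7.23
tcp_pos: [0.6048, -0.3129, 0.0077]
tcp_rot: [3.114, -0.034, -0.083]
wrist_force: [-0.8, -0.3, 0.1]
gripper_width: 0.0931
```

```bash
python3 go.py .599 -.309 -.01 -5;python3 tip.py pics/tip8.png
```

```text
t 7.23 p [ 0.6048 -0.3129  0.0077] yaw -4.77 rp [178.44  -1.93] F [-0.8 -0.3  0.1] w 0.0931 j [-0.55  0.46  1.46 -0.01  1.17 -0.46]
tool delta now [-0.0061 -0.0034 0.0177]
after turn: [-0.0061 -0.0034 0.0177] norm 0.019 turn 0.23
[ 0.60483193 -0.31299205  0.00804597] -0.08333583543277756
```

View pics/tip8.png

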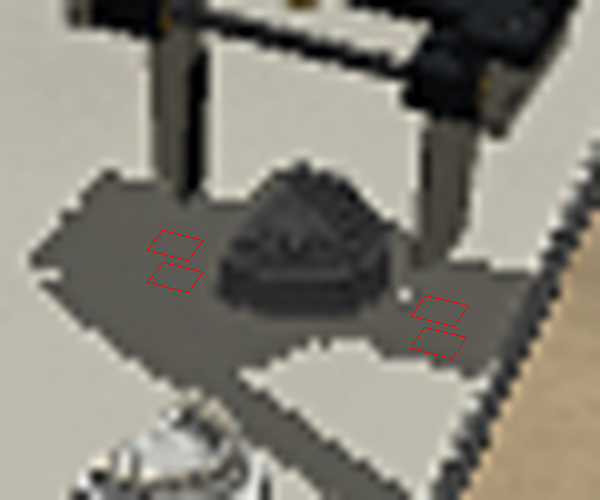

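```bash
cat >> go.py <<'E'
j=s['joint_positions'];print('radial tilt deg %.3f  j4 %.3f'%(np.degrees(j[1]+j[2]+j[4]-np.pi),np.degrees(j[3])), 'effort',np.round(s['effort'],1))
E
python3 go.py
```

```text
t 7.28 p [ 0.6048 -0.313   0.008 ] yaw -4.77 rp [178.43  -1.93] F [-0.2 -0.4 -0.5] w 0.0931 j [-0.55  0.46  1.46 -0.01  1.17 -0.46]
radial tilt deg -2.426  j4 -0.581 effort [  0.  -68.4 -45.2   0.   -0.4   0. ]
```

carry_out:
  steps:
    - {"jaw": 0.093, "linear": [0, 0, 0], "turn": 0}
    - {"jaw": 0.093, "linear": [0, 0, 0], "turn": 0}
    - {"jaw": 0.093, "linear": [0, 0, 0], "turn": 0}
    - {"jaw": 0.093, "linear": [0, 0, 0], "turn": 0}

```text
time: 7.62
tcp_pos: [0.6059, -0.3137, 0.0095]
tcp_rot: [3.113, -0.035, -0.083]
wrist_force: [-0.2, -0.3, -0.0]
gripper_width: 0.0928
```

```bash
python3 go.py
```

```text
t 7.62 p [ 0.6059 -0.3137  0.0095] yaw -4.76 rp [178.39  -2.03] F [-0.2 -0.3 -0. ] w 0.0928 j [-0.55  0.46  1.46 -0.01  1.18 -0.46]
radial tilt deg -2.534  j4 -0.579 effort [ -0.  -68.  -44.8  -0.   -0.3   0. ]
```

carry_out:
  steps:
    - {"jaw": 0.093, "linear": [0, 0, -0.02], "turn": 0}
    - {"jaw": 0.093, "linear": [0, 0, -0.02], "turn": 0}
    - {"jaw": 0.093, "linear": [0, 0, 0], "turn": 0}

```text
time: 7.87
tcp_pos: [0.6038, -0.312, 0.0497]
tcp_rot: [3.114, -0.033, -0.083]
wrist_force: [0.7, -0.2, 1.0]
gripper_width: 0.0928
```

```bash
python3 go.py
```

```text
t 7.87 p [ 0.6038 -0.312   0.0497] yaw -4.75 rp [178.44  -1.92] F [ 0.7 -0.2  1. ] w 0.0928 j [-0.55  0.41  1.44 -0.01  1.24 -0.46]
radial tilt deg -2.411  j4 -0.566 effort [  0.1 -61.7 -41.   -0.    0.9  -0. ]
```

carry_out:
  steps:
    - {"jaw": 0.093, "linear": [0, 0, 0.02], "turn": 0}
    - {"jaw": 0.093, "linear": [0, 0, 0.02], "turn": 0}
    - {"jaw": 0.093, "linear": [0, 0, 0], "turn": 0}

```text
time: 8.12
tcp_pos: [0.6081, -0.315, 0.0123]
tcp_rot: [3.111, -0.041, -0.083]
wrist_force: [-1.6, 0.6, -0.9]
gripper_width: 0.0931
```

```bash
python3 go.py
```

```text
t 8.12 p [ 0.6081 -0.315   0.0123] yaw -4.74 rp [178.22  -2.36] F [-1.6  0.6 -0.9] w 0.0931 j [-0.55  0.46  1.46 -0.01  1.17 -0.46]
radial tilt deg -2.901  j4 -0.580 effort [ -0.1 -73.9 -50.7   0.   -1.5   0. ]
```

carry_out:
  steps:
    - {"jaw": 0.075, "linear": [-0.009, -0.006, 0.01], "turn": 0}
    - {"jaw": 0.072, "linear": [0, 0, 0.013], "turn": 0}

```text
time: 8.28
tcp_pos: [0.602, -0.31, -0.0097]
tcp_rot: [3.109, -0.044, -0.083]
wrist_force: [-1.7, 0.4, 0.1]
gripper_width: 0.0838
```

```bash
python3 go.py .599 -.309 -.01 -5;python3 tip.py pics/tip9.png
```

```text
t 8.28 p [ 0.602  -0.31   -0.0097] yaw -4.74 rp [178.13  -2.54] F [-1.7  0.4  0.1] w 0.0838 j [-0.55  0.47  1.49 -0.01  1.13 -0.46]
tool delta now [-0.0031 -0.0008 0.0003]
after turn: [-0.0031 -0.0007 0.0003] norm 0.003 turn 0.26
radial tilt deg -3.101  j4 -0.594 effort [ -0.2 -72.3 -46.7  -0.1  -0.2   0. ]
[ 0.60130916 -0.30998835 -0.01236992] -0.08288312938801234
```

View pics/tip9.png

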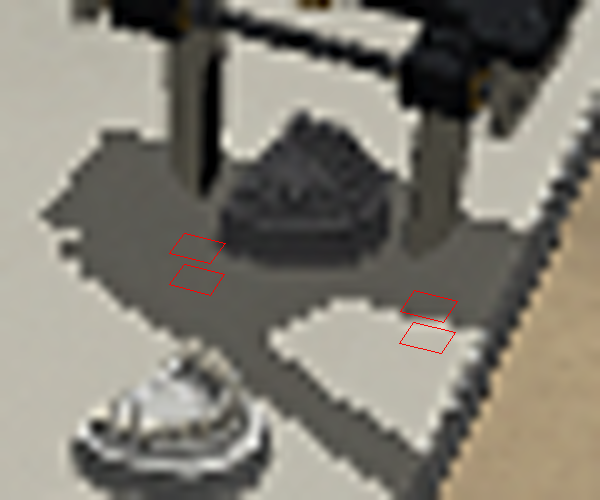

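carry_out:
  steps:
    - {"jaw": 0.045, "linear": [0, 0, 0], "turn": 0}
    - {"jaw": 0.045, "linear": [0, 0, 0], "turn": 0}
    - {"jaw": 0.045, "linear": [0, 0, 0], "turn": 0}
    - {"jaw": 0.045, "linear": [0, 0, 0], "turn": 0}
    - {"jaw": 0.045, "linear": [0, 0, 0], "turn": 0}
    - {"jaw": 0.045, "linear": [0, 0, 0], "turn": 0}

```text
time: 8.83
tcp_pos: [0.6013, -0.3111, -0.0114]
tcp_rot: [3.11, -0.04, -0.083]
wrist_force: [0.8, 1.1, -1.7]
gripper_width: 0.0562
```

```bash
python3 go.py .599 -.309 -.01 -5
```

```text
t 8.83 p [ 0.6013 -0.3111 -0.0114] yaw -4.76 rp [178.17  -2.31] F [ 0.8  1.1 -1.7] w 0.0562 j [-0.55  0.47  1.49 -0.01  1.13 -0.46]
tool delta now [-0.0025 -0.0019 -0.0014]
after turn: [-0.0025 -0.0019 -0.0014] norm 0.003 turn 0.24
radial tilt deg -2.885  j4 -0.672 effort [ -0.  -68.5 -44.6  -0.   -0.3   0. ]
```

One more row pair to confirm it stops at about 57 mm, then lift.

carry_out:
  steps:
    - {"jaw": 0.045, "linear": [0, 0, 0], "turn": 0}
    - {"jaw": 0.045, "linear": [0, 0, 0], "turn": 0}

```text
time: 9.0
tcp_pos: [0.6016, -0.3112, -0.0113]
tcp_rot: [3.109, -0.041, -0.083]
wrist_force: [0.8, -0.7, -1.8]
gripper_width: 0.0562
```

carry_out:
  steps:
    - {"jaw": 0.045, "linear": [0, 0, -0.02], "turn": 0}
    - {"jaw": 0.045, "linear": [0, 0, -0.04], "turn": 0}
    - {"jaw": 0.045, "linear": [0, 0, -0.04], "turn": 0}
    - {"jaw": 0.045, "linear": [0, 0, -0.04], "turn": 0}

```text
time: 9.33
tcp_pos: [0.5881, -0.3013, 0.1174]
tcp_rot: [3.121, -0.018, -0.084]
wrist_force: [1.7, -0.9, -1.2]
gripper_width: 0.0556
```

```bash
python3 tip.py pics/tip10.png; python3 go.py .494 .165 .15 -15.5
```

```text
[ 0.59261599 -0.30385274  0.1287743 ] -0.08318842622087264
t 9.38 p [ 0.5926 -0.3039  0.1288] yaw -4.77 rp [178.47  -1.74] F [ 4.2 -1.6  5. ] w 0.0562 j [-0.54  0.31  1.42 -0.01  1.37 -0.46]
tool delta now [-0.1372 -0.4590 -0.0212]
after turn: [-0.2203 -0.4254 -0.0212] norm 0.480 turn 10.73
radial tilt deg -2.241  j4 -0.612 effort [ -0.9 -31.1 -18.9  -0.1  -0.2  -0. ]
```

View pics/tip10.png

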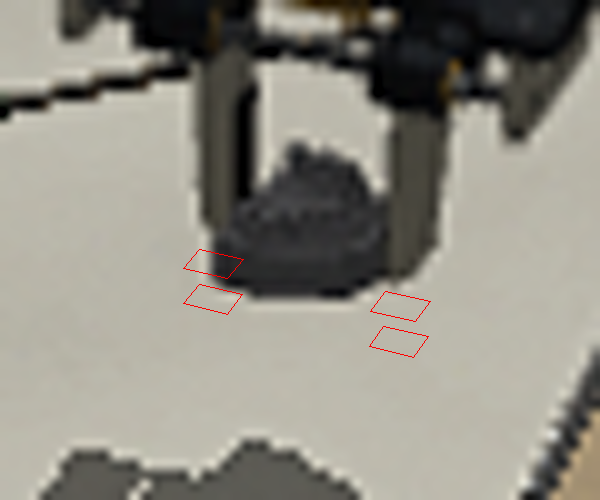

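carry_out:
  steps:
    - {"jaw": 0.045, "linear": [0, 0, -0.005], "turn": 5.3}
    - {"jaw": 0.045, "linear": [0, 0, 0], "turn": 5.3}
    - {"jaw": 0.045, "linear": [-0.0184, -0.0354, 0], "turn": 0}
    - {"jaw": 0.045, "linear": [-0.0184, -0.0354, 0], "turn": 0}
    - {"jaw": 0.045, "linear": [-0.0184, -0.0354, 0], "turn": 0}
    - {"jaw": 0.045, "linear": [-0.0184, -0.0354, 0], "turn": 0}
    - {"jaw": 0.045, "linear": [-0.0184, -0.0354, 0], "turn": 0}
    - {"jaw": 0.045, "linear": [-0.0184, -0.0354, 0], "turn": 0}
    - {"jaw": 0.045, "linear": [-0.0184, -0.0354, 0], "turn": 0}
    - {"jaw": 0.045, "linear": [-0.0184, -0.0354, 0], "turn": 0}
    - {"jaw": 0.045, "linear": [-0.0184, -0.0354, 0], "turn": 0}
    - {"jaw": 0.045, "linear": [-0.0184, -0.0354, 0], "turn": 0}
    - {"jaw": 0.045, "linear": [-0.012, -0.024, 0], "turn": 0}
    - {"jaw": 0.045, "linear": [0, 0, 0], "turn": 0}

```text
time: 10.55
tcp_pos: [0.51, 0.1249, 0.1228]
tcp_rot: [3.119, -0.058, -0.285]
wrist_force: [0.3, 0.7, -1.1]
gripper_width: 0.0566
```

```bash
python3 go.py .494 .165 .05 -15.5;python3 - <<'E'
from h import *
o=grab('s3')
cv2.imwrite('pics/s3.png',np.hstack([cv2.resize(crop(n,o[n][0],[.494,.165,.04],36,1),(400,400),interpolation=cv2.INTER_CUBIC) for n in o]))
E
python3 go.py .494 .165 .05 -15.5
```

```text
t 10.55 p [0.51   0.1249 0.1228] yaw -16.32 rp [178.72  -3.35] F [ 0.3  0.7 -1.1] w 0.0566 j [ 0.18 -0.06  1.84 -0.05  1.32  0.47]
tool delta now [-0.0267 -0.0340 0.0728]
after turn: [-0.0262 -0.0344 0.0728] norm 0.085 turn -0.82
radial tilt deg -2.413  j4 -2.716 effort [  1.4 -45.4 -48.5  -0.1  -0.3   1.1]
t 10.65 p [0.511  0.1215 0.123 ] yaw -16.38 rp [178.62  -3.4 ] F [ 0.4 -0.7 -2.2] w 0.0563 j [ 0.17 -0.06  1.83 -0.05  1.32  0.47]
tool delta now [-0.0286 -0.0370 0.0730]
after turn: [-0.0280 -0.0374 0.0730] norm 0.087 turn -0.88
radial tilt deg -2.426  j4 -2.821 effort [  1.9 -45.4 -48.2   0.1  -0.3   0.4]
```

View pics/s3.png

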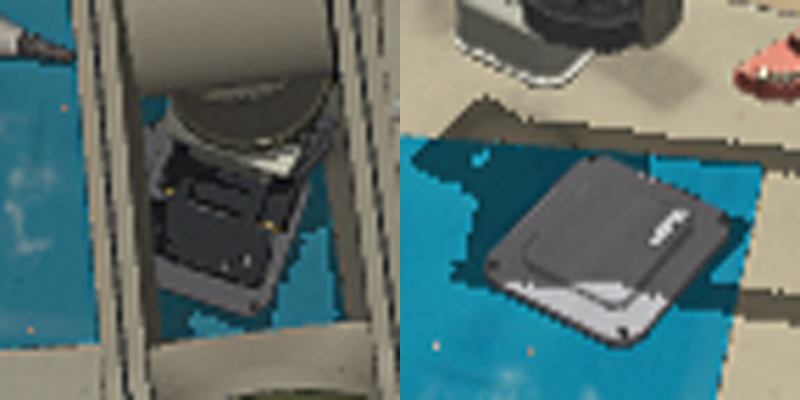

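carry_out:
  steps:
    - {"jaw": 0.045, "linear": [0, 0, -0.04], "turn": 0}
    - {"jaw": 0.045, "linear": [0, 0, -0.04], "turn": 0}
    - {"jaw": 0.045, "linear": [0, 0, -0.04], "turn": 0}

```text
time: 10.9
tcp_pos: [0.499, 0.1219, 0.2338]
tcp_rot: [3.107, -0.041, -0.287]
wrist_force: [0.7, -0.5, -1.6]
gripper_width: 0.0562
```

```bash
python3 go.py
```

```text
t 10.9 p [0.499  0.1219 0.2338] yaw -16.45 rp [178.    -2.35] F [ 0.7 -0.5 -1.6] w 0.0562 j [ 0.18 -0.13  1.7  -0.05  1.55  0.47]
radial tilt deg -1.198  j4 -2.844 effort [  0.4 -43.6 -47.2  -0.3  -1.9   0. ]
```

carry_out:
  steps:
    - {"jaw": 0.045, "linear": [0, 0, 0.04], "turn": 0}
    - {"jaw": 0.045, "linear": [0, 0, 0.04], "turn": 0}
    - {"jaw": 0.045, "linear": [0, 0, 0.04], "turn": 0}

```text
time: 11.15
tcp_pos: [0.5207, 0.1146, 0.1383]
tcp_rot: [3.124, -0.079, -0.292]
wrist_force: [-0.0, 1.1, -0.6]
gripper_width: 0.0561
```

```bash
python3 go.py
```

```text
t 11.15 p [0.5207 0.1146 0.1383] yaw -16.75 rp [178.97  -4.53] F [-0.   1.1 -0.6] w 0.0561 j [ 0.16 -0.07  1.82 -0.05  1.33  0.46]
radial tilt deg -3.612  j4 -2.985 effort [  1.  -48.6 -49.3  -0.2   2.5   0. ]
```

```bash
cat > settle.py <<'E'
import sys
from workcell import arm
for _ in range(int(sys.argv[1])): arm.get_image('side')
E
python3 settle.py 1; python3 go.py; python3 settle.py 2;python3 go.py .494 .165 .05 -15.5
```

```text
t 11.2 p [0.5151 0.1131 0.1274] yaw -16.76 rp [178.6   -3.81] F [-5.3 -0.8 -8. ] w 0.0558 j [ 0.16 -0.06  1.83 -0.05  1.32  0.46]
radial tilt deg -2.810  j4 -3.002 effort [  1.9 -69.6 -76.4  -0.   -0.1   0.1]
t 11.3 p [0.5144 0.1139 0.1321] yaw -16.75 rp [178.57  -3.69] F [ 0.   0.  -1.3] w 0.0562 j [ 0.16 -0.07  1.83 -0.05  1.34  0.46]
tool delta now [-0.0343 -0.0431 0.0821]
after turn: [-0.0333 -0.0438 0.0821] norm 0.099 turn -1.25
radial tilt deg -2.684  j4 -2.970 effort [ -0.2 -43.5 -46.9  -0.3  -1.2  -0. ]
```

carry_out:
  steps:
    - {"jaw": 0.045, "linear": [0, 0, -0.04], "turn": 0}

```text
time: 11.38
tcp_pos: [0.5077, 0.1137, 0.1654]
tcp_rot: [3.111, -0.052, -0.294]
wrist_force: [0.4, 0.4, -1.3]
gripper_width: 0.0562
```

```bash
python3 go.py; python3 settle.py 1; python3 go.py; python3 settle.py 2;python3 go.py .494 .165 .05 -15.5
```

```text
t 11.38 p [0.5077 0.1137 0.1654] yaw -16.82 rp [178.23  -3.  ] F [ 0.4  0.4 -1.3] w 0.0562 j [ 0.16 -0.1   1.79 -0.05  1.41  0.46]
radial tilt deg -1.907  j4 -2.940 effort [ -0.4 -45.1 -50.3  -0.4  -4.3   0. ]
t 11.43 p [0.5131 0.1148 0.179 ] yaw -16.83 rp [178.61  -3.8 ] F [4.2 1.2 5.8] w 0.0563 j [ 0.16 -0.11  1.78 -0.05  1.42  0.46]
radial tilt deg -2.795  j4 -2.945 effort [ -1.  -17.9 -20.2  -0.2  -1.4   0. ]
t 11.53 p [0.5155 0.1154 0.178 ] yaw -16.81 rp [178.78  -4.13] F [ 0.7  0.5 -1.3] w 0.0562 j [ 0.16 -0.1   1.78 -0.05  1.41  0.46]
tool delta now [-0.0349 -0.0412 0.1280]
after turn: [-0.0340 -0.0420 0.1280] norm 0.139 turn -1.31
radial tilt deg -3.165  j4 -2.944 effort [  0.1 -43.9 -49.3  -0.3   0.2   0. ]
```

carry_out:
  steps:
    - {"jaw": 0.045, "linear": [0, 0, 0.04], "turn": 0}

```text
time: 11.62
tcp_pos: [0.5246, 0.1146, 0.1485]
tcp_rot: [3.127, -0.087, -0.294]
wrist_force: [2.9, 0.3, -0.5]
gripper_width: 0.0568
```

```bash
python3 go.py; python3 settle.py 1; python3 go.py; python3 settle.py 2;python3 go.py .494 .165 .05 -15.5
```

```text
t 11.62 p [0.5246 0.1146 0.1485] yaw -16.85 rp [179.19  -4.98] F [ 2.9  0.3 -0.5] w 0.0568 j [ 0.16 -0.08  1.81 -0.05  1.34  0.46]
radial tilt deg -4.118  j4 -2.976 effort [  0.8 -46.  -46.4  -0.2   4.1   0. ]
t 11.67 p [0.5193 0.1132 0.1361] yaw -16.84 rp [178.84  -4.29] F [-3.1 -1.  -7.7] w 0.0558 j [ 0.16 -0.07  1.82 -0.05  1.33  0.46]
radial tilt deg -3.341  j4 -2.992 effort [  1.4 -68.6 -75.2  -0.1   0.7   0. ]
t 11.77 p [0.5165 0.1131 0.1368] yaw -16.84 rp [178.67  -3.92] F [-0.8 -1.3 -1.2] w 0.0563 j [ 0.16 -0.07  1.82 -0.05  1.34  0.46]
tool delta now [-0.0366 -0.0432 0.0868]
after turn: [-0.0355 -0.0440 0.0868] norm 0.104 turn -1.34
radial tilt deg -2.935  j4 -2.979 effort [ -0.2 -44.8 -48.7  -0.3  -1.2   0. ]
```

carry_out:
  steps:
    - {"jaw": 0.045, "linear": [0, 0, -0.04], "turn": 0}
    - {"jaw": 0.045, "linear": [0, 0, -0.04], "turn": 0}
    - {"jaw": 0.045, "linear": [0, 0, -0.04], "turn": 0}
    - {"jaw": 0.045, "linear": [0, 0, 0.03], "turn": 0}

```text
time: 12.1
tcp_pos: [0.5105, 0.1164, 0.2392]
tcp_rot: [3.119, -0.069, -0.295]
wrist_force: [3.4, 0.9, 0.9]
gripper_width: 0.0566
```

```bash
python3 settle.py 3; python3 go.py .494 .165 .05 -15.5
```

```text
t 12.25 p [0.5025 0.1148 0.2214] yaw -16.88 rp [178.06  -2.67] F [-0.6  0.4 -1.4] w 0.0566 j [ 0.16 -0.13  1.72 -0.05  1.53  0.46]
tool delta now [-0.0227 -0.0456 0.1714]
after turn: [-0.0216 -0.0461 0.1714] norm 0.179 turn -1.38
radial tilt deg -1.530  j4 -2.919 effort [ -0.  -45.2 -52.2  -0.3  -0.7   0. ]
```

carry_out:
  steps:
    - {"jaw": 0.045, "linear": [0, 0, 0.03], "turn": 0}

```text
time: 12.33
tcp_pos: [0.5065, 0.114, 0.1976]
tcp_rot: [3.112, -0.054, -0.295]
wrist_force: [1.5, -0.5, -1.0]
gripper_width: 0.0563
```

```bash
python3 settle.py 3; python3 go.py .494 .165 .05 -15.5
```

```text
t 12.48 p [0.5012 0.113  0.1892] yaw -16.89 rp [177.9   -2.33] F [ 0.4 -0.8 -1.3] w 0.0562 j [ 0.16 -0.11  1.76 -0.05  1.47  0.46]
tool delta now [-0.0220 -0.0477 0.1392]
after turn: [-0.0208 -0.0482 0.1392] norm 0.149 turn -1.39
radial tilt deg -1.163  j4 -2.925 effort [ -0.1 -43.4 -49.1  -0.3  -0.7   0. ]
```

carry_out:
  steps:
    - {"jaw": 0.045, "linear": [-0.011, -0.024, 0.03], "turn": -0.7}

```text
time: 12.57
tcp_pos: [0.5031, 0.1358, 0.165]
tcp_rot: [3.107, -0.05, -0.286]
wrist_force: [2.1, 0.4, 0.1]
gripper_width: 0.0561
```

```bash
python3 settle.py 3; python3 go.py .494 .165 .05 -15.5
```

```text
t 12.72 p [0.4966 0.1382 0.1565] yaw -16.1 rp [177.75  -2.05] F [ 0.7 -1.1 -1.3] w 0.0562 j [ 0.21 -0.08  1.79 -0.05  1.42  0.5 ]
tool delta now [-0.0100 -0.0251 0.1065]
after turn: [-0.0097 -0.0252 0.1065] norm 0.110 turn -0.60
radial tilt deg -0.733  j4 -2.988 effort [  0.7 -44.  -48.2  -0.   -0.6   0.3]
```

carry_out:
  steps:
    - {"jaw": 0.045, "linear": [-0.011, -0.024, 0.03], "turn": -0.7}

```text
time: 12.8
tcp_pos: [0.499, 0.1614, 0.1329]
tcp_rot: [3.106, -0.046, -0.271]
wrist_force: [1.9, 0.5, 0.3]
gripper_width: 0.0562
```

```bash
python3 settle.py 3; python3 go.py .494 .165 .05 -15.5
```

```text
t 12.95 p [0.4923 0.163  0.1247] yaw -15.31 rp [177.63  -1.87] F [ 0.2 -1.4 -1.3] w 0.0559 j [ 0.26 -0.04  1.81 -0.05  1.36  0.54]
tool delta now [0.0011 -0.0024 0.0747]
after turn: [0.0011 -0.0024 0.0747] norm 0.075 turn 0.19
radial tilt deg -0.403  j4 -3.061 effort [  1.  -45.  -47.4   0.   -0.6   0.3]
```

carry_out:
  steps:
    - {"jaw": 0.045, "linear": [0.001, -0.002, 0.04], "turn": 0}

```text
time: 13.03
tcp_pos: [0.5016, 0.1642, 0.0943]
tcp_rot: [3.107, -0.046, -0.267]
wrist_force: [1.9, -0.4, 1.0]
gripper_width: 0.0561
```

```bash
python3 settle.py 3; python3 go.py .494 .165 .05 -15.5
```

```text
t 13.18 p [0.4934 0.1616 0.0841] yaw -15.33 rp [177.49  -1.69] F [ 0.  -0.6 -1.5] w 0.0565 j [ 0.26  0.01  1.85 -0.05  1.29  0.54]
tool delta now [-0.0003 -0.0034 0.0341]
after turn: [-0.0003 -0.0034 0.0341] norm 0.034 turn 0.17
radial tilt deg -0.178  j4 -3.145 effort [  0.1 -45.8 -45.9  -0.3  -0.8   0. ]
```

carry_out:
  steps:
    - {"jaw": 0.045, "linear": [0.001, 0, 0.035], "turn": 0}

```text
time: 13.27
tcp_pos: [0.5017, 0.1609, 0.0581]
tcp_rot: [3.104, -0.041, -0.268]
wrist_force: [1.8, 0.0, 0.5]
gripper_width: 0.0563
```

```bash
python3 settle.py 2; python3 go.py .494 .165 .01 -15.5; python3 - <<'E'
from h import *
p,d=arm.get_image('side');np.savez('s4_side.npz',p=p,d=d)
a=crop('side',p,[.494,.165,.03],30,1);cv2.imwrite('pics/s4.png',cv2.resize(a,(600,600),interpolation=cv2.INTER_CUBIC))
E
```

```text
t 13.37 p [0.4935 0.1583 0.0478] yaw -15.38 rp [177.35  -1.5 ] F [-1.1 -0.3 -1.9] w 0.0564 j [ 0.25  0.05  1.87 -0.06  1.22  0.54]
tool delta now [-0.0013 -0.0065 0.0378]
after turn: [-0.0013 -0.0065 0.0378] norm 0.038 turn 0.12
radial tilt deg 0.048  j4 -3.236 effort [ -0.2 -51.1 -50.5  -0.4  -2.   -0. ]
```

View pics/s4.png

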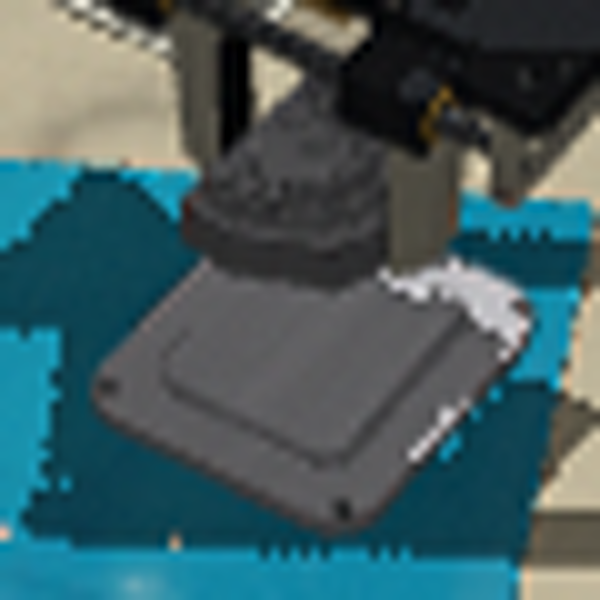

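carry_out:
  steps:
    - {"jaw": 0.045, "linear": [-0.001, -0.009, 0.03], "turn": 0}

```text
time: 13.5
tcp_pos: [0.5024, 0.1668, 0.0273]
tcp_rot: [3.102, -0.038, -0.27]
wrist_force: [2.0, 1.3, -0.4]
gripper_width: 0.0565
```

```bash
python3 settle.py 2; python3 go.py .494 .166 .01 -15.5; python3 - <<'E'
from h import *
p,d=arm.get_image('side');np.savez('s4_side.npz',p=p,d=d)
a=crop('side',p,[.494,.165,.03],30,1);cv2.imwrite('pics/s5.png',cv2.resize(a,(600,600),interpolation=cv2.INTER_CUBIC))
E
```

```text
t 13.6 p [0.4954 0.1661 0.0189] yaw -15.39 rp [177.34  -1.45] F [-1.4  0.1 -1.5] w 0.056 j [ 0.26  0.1   1.87 -0.06  1.17  0.56]
tool delta now [-0.0013 0.0005 0.0089]
after turn: [-0.0013 0.0005 0.0089] norm 0.009 turn 0.11
radial tilt deg 0.139  j4 -3.291 effort [ -0.1 -51.6 -48.3  -0.3  -1.8   0.3]
```

View pics/s5.png

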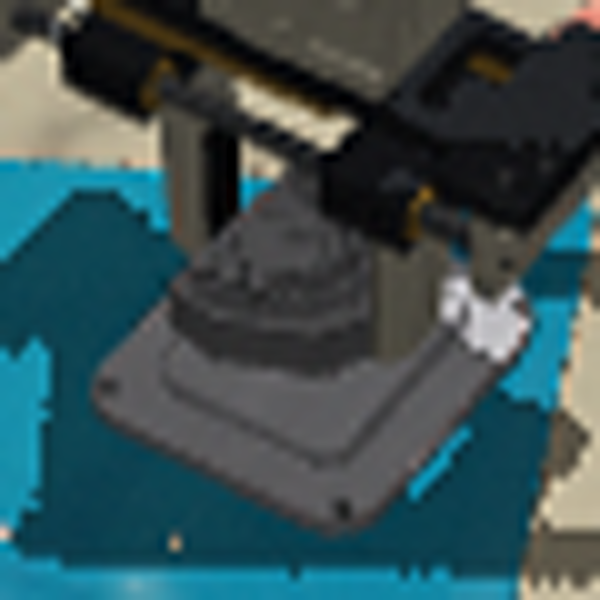

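carry_out:
  steps:
    - {"jaw": 0.045, "linear": [-0.001, 0, 0.009], "turn": 0}

```text
time: 13.73
tcp_pos: [0.4978, 0.1664, 0.015]
tcp_rot: [3.098, -0.031, -0.268]
wrist_force: [-0.4, 0.7, -0.7]
gripper_width: 0.0564
```

```bash
python3 settle.py 2; python3 go.py .4945 .166 .004 -15.5
```

```text
t 13.83 p [0.4956 0.1658 0.0122] yaw -15.37 rp [177.38  -1.56] F [-0.2 -0.3 -1.9] w 0.0566 j [ 0.26  0.11  1.88 -0.06  1.15  0.56]
tool delta now [-0.0011 0.0001 0.0082]
after turn: [-0.0011 0.0001 0.0082] norm 0.008 turn 0.13
radial tilt deg 0.026  j4 -3.334 effort [ -0.  -50.1 -44.8  -0.3  -0.4   0. ]
```

carry_out:
  steps:
    - {"jaw": 0.045, "linear": [0, 0, 0.004], "turn": 0}

```text
time: 13.92
tcp_pos: [0.4968, 0.1658, 0.01]
tcp_rot: [3.097, -0.029, -0.268]
wrist_force: [0.6, -0.4, -1.4]
gripper_width: 0.0563
```

```bash
python3 settle.py 2; python3 go.py .4945 .166 .004 -15.5; python3 - <<'E'
from h import *
p,d=arm.get_image('side');np.savez('s4_side.npz',p=p,d=d)
a=crop('side',p,[.494,.165,.03],30,1);cv2.imwrite('pics/s6.png',cv2.resize(a,(600,600),interpolation=cv2.INTER_CUBIC))
E
```

```text
t 14.02 p [0.4961 0.1656 0.0089] yaw -15.37 rp [177.41  -1.6 ] F [-0.1 -0.5 -1.2] w 0.0567 j [ 0.26  0.12  1.88 -0.06  1.14  0.56]
tool delta now [-0.0016 -0.0000 0.0049]
after turn: [-0.0016 -0.0000 0.0049] norm 0.005 turn 0.13
radial tilt deg -0.028  j4 -3.351 effort [ -0.  -49.9 -43.9  -0.3  -0.2  -0. ]
```

View pics/s6.png

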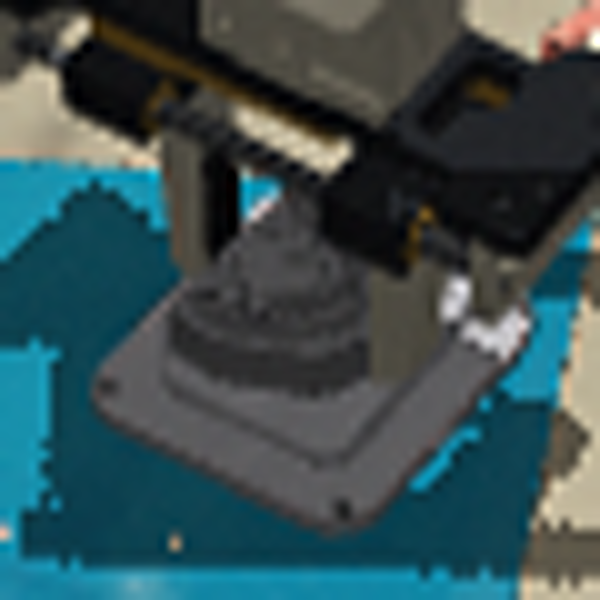

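```bash
cat > ov.py <<'E'
from fit import *
def ov(n,p,items,C,half,S,fn):
    u,v=proj(n,C)[0].astype(int);x0=u-half;y0=v-half;H=2*half*S
    A=cv2.resize(p[y0:y0+2*half,x0:x0+2*half],(H,H),interpolation=cv2.INTER_CUBIC)
    for (name,x,y,yaw,z,col) in items:
        m=sil(n,M[name] if isinstance(name,str) else name,x,y,yaw,x0,y0,S,H,z)
        cs,_=cv2.findContours(m,0,2);cv2.drawContours(A,cs,-1,col,1)
    cv2.imwrite(fn,A)
E
python3 - <<'E'
from ov import *
p=np.load('s4_side.npz')['p'];w=np.radians(-15.5)
stp=[rbox(67,79,8,8.1,6)]
ov('side',p,[('cast',.4943,.1615,w,.014,(0,0,255)),('plate',.4943,.1615,w,0,(0,255,255)),(stp,.4943,.1615,w,0,(0,255,0)),('cast',.4961,.1595,w,.020,(255,0,255))],[.494,.165,.03],30,10,'pics/ov1.png')
E
```

```text
(no output)
```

View pics/ov1.png

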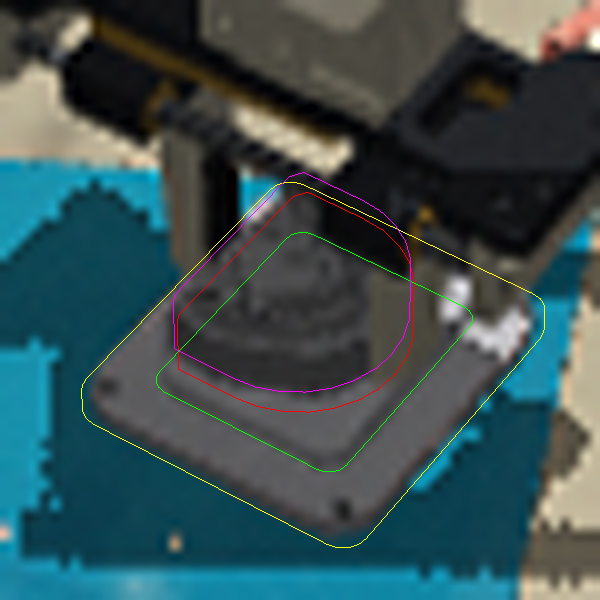

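```bash
python3 - <<'E'
from ov import *
o=load('s0');w=np.radians(-15.5)
stp=[rbox(67,79,8,8.1,6)];top=[rbox(63,75,14,14.1,5)]
for n,y in(('side',.1615),('top',.1662)):
  ov(n,o[n][0],[('plate',.4945,y,w,0,(0,255,255)),(stp,.4945,y,w,0,(0,255,0)),(top,.4945,y,w,0,(0,0,255))],[.494,.165,.0],24,12,f'pics/ov2{n}.png')
E
cd pics; python3 -c "
import cv2,numpy as np
cv2.imwrite('ov2.png',cv2.resize(np.hstack([cv2.imread('ov2side.png'),cv2.imread('ov2top.png')]),(800,400)))"
```

```text
(no output)
```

View pics/ov2.png

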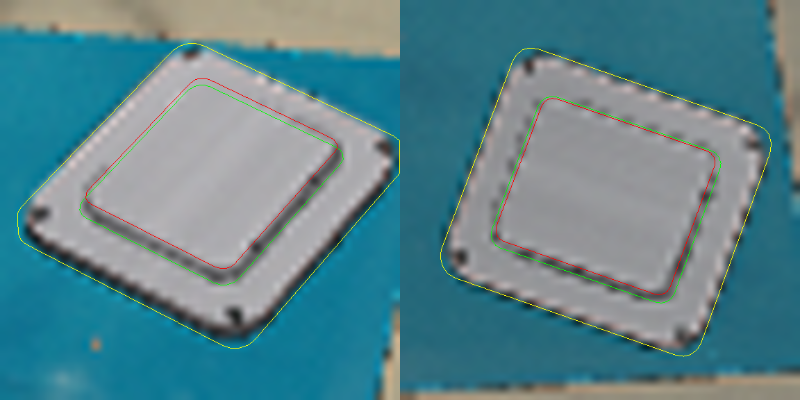

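carry_out:
  steps:
    - {"jaw": 0.045, "linear": [-0.002, -0.0015, 0.004], "turn": 0}

```text
time: 14.15
tcp_pos: [0.4955, 0.1674, 0.0058]
tcp_rot: [3.097, -0.03, -0.269]
wrist_force: [0.7, 0.4, -0.9]
gripper_width: 0.0561
```

```bash
python3 settle.py 2; python3 go.py .4945 .1675 .004 -15.5
```

```text
t 14.25 p [0.4951 0.1676 0.0051] yaw -15.37 rp [177.43  -1.67] F [0.3 0.  1.5] w 0.0558 j [ 0.27  0.12  1.88 -0.06  1.13  0.56]
tool delta now [-0.0005 0.0002 0.0011]
after turn: [-0.0005 0.0002 0.0011] norm 0.001 turn 0.13
radial tilt deg -0.080  j4 -3.373 effort [  0.2 -48.2 -41.6  -0.2   0.2   0.1]
```

carry_out:
  steps:
    - {"jaw": 0.045, "linear": [0, -0.001, 0.003], "turn": 0}

```text
time: 14.33
tcp_pos: [0.4954, 0.168, 0.0041]
tcp_rot: [3.096, -0.029, -0.268]
wrist_force: [-18.9, -7.0, 34.7]
gripper_width: 0.056
```

```bash
python3 settle.py 2; python3 go.py .4945 .1675 .004 -15.5
```

```text
t 14.43 p [0.4955 0.1682 0.004 ] yaw -15.37 rp [177.38  -1.66] F [-9.1 -3.4 21.3] w 0.0566 j [ 0.27  0.13  1.88 -0.06  1.13  0.56]
tool delta now [-0.0008 0.0009 -0.0000]
after turn: [-0.0008 0.0009 -0.0000] norm 0.001 turn 0.13
radial tilt deg -0.039  j4 -3.421 effort [  0.5 -41.4 -39.8   0.4  -4.1   0. ]
```

carry_out:
  steps:
    - {"jaw": 0.08, "linear": [0, 0, 0], "turn": 0}
    - {"jaw": 0.08, "linear": [0, 0, 0], "turn": 0}
    - {"jaw": 0.08, "linear": [0, 0, 0], "turn": 0}
    - {"jaw": 0.08, "linear": [0, 0, 0], "turn": 0}

```text
time: 14.77
tcp_pos: [0.4958, 0.1686, 0.0051]
tcp_rot: [3.096, -0.029, -0.268]
wrist_force: [-0.7, 0.8, -0.5]
gripper_width: 0.0778
```

```bash
python3 go.py; python3 - <<'E'
from ov import *
p,d=arm.get_image('side');np.savez('s5_side.npz',p=p,d=d);w=np.radians(-15.5)
stp=[rbox(67,79,8,8.1,6)]
ov('side',p,[('cast',.4943,.1615,w,.014,(0,0,255)),(stp,.4943,.1615,w,0,(0,255,0))],[.494,.165,.03],30,10,'pics/ov3.png')
E
```

```text
t 14.77 p [0.4958 0.1686 0.0051] yaw -15.34 rp [177.4   -1.69] F [-0.7  0.8 -0.5] w 0.0778 j [ 0.27  0.12  1.88 -0.06  1.14  0.56]
radial tilt deg -0.078  j4 -3.412 effort [ -0.  -49.3 -42.8  -0.3  -0.    0. ]
```

View pics/ov3.png

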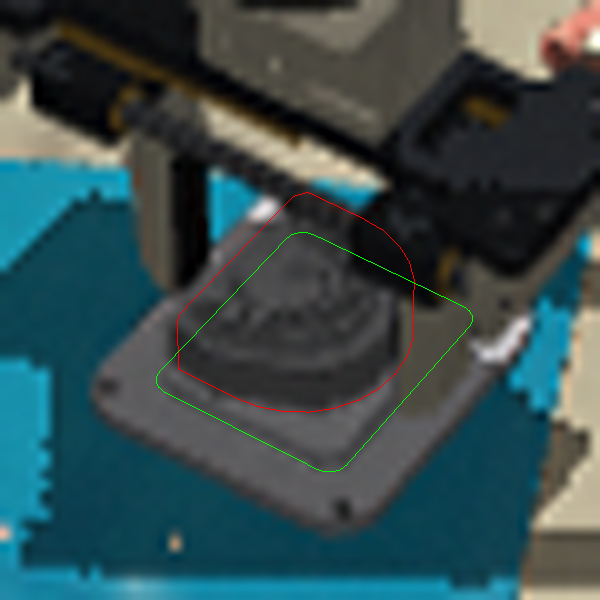

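carry_out:
  steps:
    - {"jaw": 0.08, "linear": [0, 0, -0.03], "turn": 0}
    - {"jaw": 0.08, "linear": [0, 0, -0.04], "turn": 0}
    - {"jaw": 0.08, "linear": [0, 0, -0.04], "turn": 0}
    - {"jaw": 0.08, "linear": [0, -0.02, -0.02], "turn": 0}

```text
time: 15.15
tcp_pos: [0.4916, 0.1908, 0.1288]
tcp_rot: [3.086, -0.013, -0.27]
wrist_force: [0.7, 0.4, -0.2]
gripper_width: 0.0797
```

```bash
python3 - <<'E'
from ov import *
o=grab('s6');ims=[]
w=np.radians(-15.5);stp=[rbox(67,79,8,8.1,6)]
for n,y in(('side',.1615),('top',.1662)):
  ov(n,o[n][0],[('cast',.4945,y,w,.014,(0,0,255)),(stp,.4945,y,w,0,(0,255,0))],[.494,.165,.0],24,16,f'pics/t.png');ims.append(cv2.resize(cv2.imread('pics/t.png'),(400,400)))
cv2.imwrite('pics/ov4.png',np.hstack(ims))
for c in('side','top'):
  for nm in('cast_mid','cast_front','splint_mid','splint_front'):
    print(nm,c,[(np.round(x['xyz'],4).tolist(),round(x['confidence'],2)) for x in arm.pinpoint(nm,c)])
E
python3 go.py
```

```text
cast_mid side [([0.493, 0.1696, 0.0248], 0.67)]
cast_front side [([0.4715, 0.1781, 0.0365], 0.66), ([0.5015, 0.4705, 0.0039], 0.19)]
splint_mid side [([0.52, 0.4647, 0.0062], 0.72)]
splint_front side [([0.5024, 0.469, 0.0015], 0.55)]
cast_mid top [([0.4942, 0.1651, 0.0227], 0.68)]
cast_front top [([0.4747, 0.179, 0.0347], 0.67)]
splint_mid top [([0.526, 0.4644, 0.0131], 0.46), ([0.4922, 0.1676, 0.0183], 0.43)]
splint_front top [([0.5011, 0.4716, 0.004], 0.55), ([0.4304, 0.3642, 0.02], 0.54)]
t 15.65 p [0.4896 0.1913 0.123 ] yaw -15.39 rp [176.66  -0.46] F [ 0.2  0.4 -0.3] w 0.0795 j [ 0.31  0.02  1.76 -0.05  1.39  0.59]
radial tilt deg 1.474  j4 -3.086 effort [  0.1 -48.  -47.2  -0.3   0.1  -0. ]
```

View pics/ov4.png

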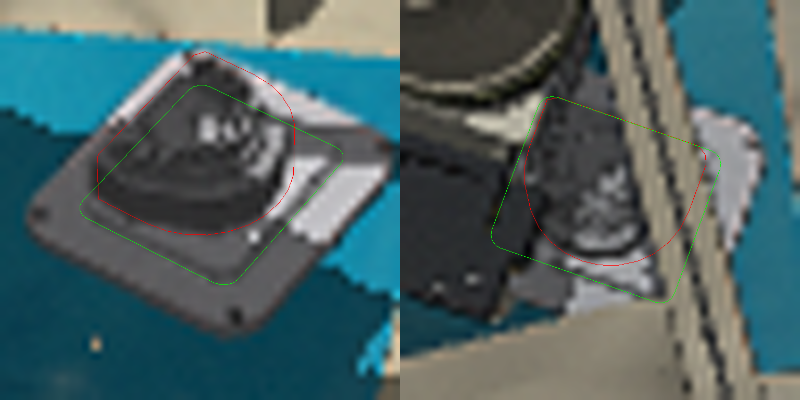

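```bash
python3 - <<'E'
from ov import *
o=load('s0');ims=[]
for n,yy in(('side',-.003),('top',.001)):
  for z in (0,):
   for w in(-18.5,-24):
    ov(n,o[n][0],[([box(43,64,0,.1)],.522,.4638+yy,np.radians(w),0,(0,0,255)),([box(43,64,13,13.1)],.522,.4638+yy,np.radians(w),0,(0,255,0))],[.522,.464,.0],16,24,f'pics/t.png');ims.append(cv2.resize(cv2.imread('pics/t.png'),(300,300)))
cv2.imwrite('pics/ov5.png',np.vstack([np.hstack(ims[:2]),np.hstack(ims[2:])]))
E
```

```text
(no output)
```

View pics/ov5.png

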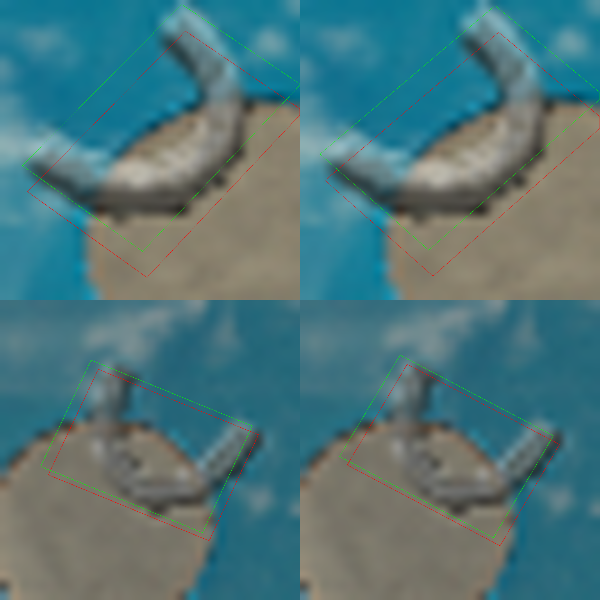

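```bash
python3 go.py .522 .463 .1 -21
```

```text
t 15.65 p [0.4896 0.1913 0.123 ] yaw -15.39 rp [176.66  -0.46] F [ 0.2  0.4 -0.3] w 0.0795 j [ 0.31  0.02  1.76 -0.05  1.39  0.59]
tool delta now [-0.0408 -0.2705 0.0230]
after turn: [-0.0671 -0.2652 0.0230] norm 0.275 turn 5.61
radial tilt deg 1.474  j4 -3.086 effort [  0.1 -48.  -47.2  -0.3   0.1  -0. ]
```

carry_out:
  steps:
    - {"jaw": 0.065, "linear": [-0.006, -0.039, 0], "turn": 0}
    - {"jaw": 0.065, "linear": [-0.006, -0.039, 0], "turn": 0}
    - {"jaw": 0.065, "linear": [-0.006, -0.039, 0], "turn": 0}
    - {"jaw": 0.065, "linear": [-0.006, -0.039, 0], "turn": 0}
    - {"jaw": 0.065, "linear": [-0.006, -0.039, 0], "turn": 0}
    - {"jaw": 0.065, "linear": [-0.006, -0.039, 0], "turn": 0}
    - {"jaw": 0.065, "linear": [-0.004, -0.03, 0], "turn": 5.6}

```text
time: 16.23
tcp_pos: [0.5225, 0.4563, 0.1004]
tcp_rot: [3.077, -0.011, -0.378]
wrist_force: [0.2, 0.1, 0.4]
gripper_width: 0.0649
```

```bash
python3 - <<'E'
from ov import *
o=grab('s7');ims=[]
w=np.radians(-15.5);stp=[rbox(67,79,8,8.1,6)]
for n,y in(('side',.1615),('top',.1662)):
  ov(n,o[n][0],[('cast',.4945,y,w,.014,(0,0,255)),(stp,.4945,y,w,0,(0,255,0))],[.494,.165,.0],24,16,f'pics/t.png');ims.append(cv2.resize(cv2.imread('pics/t.png'),(400,400)))
cv2.imwrite('pics/ov6.png',np.hstack(ims))
E
python3 go.py .522 .463 .06 -21
```

```text
t 16.33 p [0.5213 0.4573 0.0982] yaw -21.8 rp [176.19  -0.56] F [ 0.4 -0.8 -0.5] w 0.0651 j [ 0.67  0.5   1.24 -0.04  1.46  1.06]
tool delta now [-0.0015 -0.0055 0.0382]
after turn: [-0.0014 -0.0055 0.0382] norm 0.039 turn -0.80
radial tilt deg 3.038  j4 -2.396 effort [  1.2 -73.  -50.8   0.    0.    2.3]
```

View pics/ov6.png

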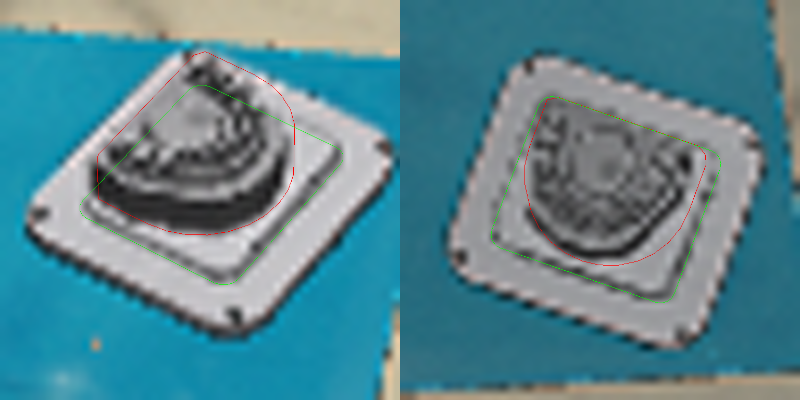

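carry_out:
  steps:
    - {"jaw": 0.062, "linear": [-0.001, -0.008, 0.02], "turn": -0.8}
    - {"jaw": 0.062, "linear": [0, -0.003, 0.02], "turn": 0}
    - {"jaw": 0.062, "linear": [0, -0.001, 0.02], "turn": 0}
    - {"jaw": 0.062, "linear": [0, -0.001, 0.02], "turn": 0}

```text
time: 16.67
tcp_pos: [0.527, 0.4665, 0.0184]
tcp_rot: [3.08, -0.013, -0.361]
wrist_force: [-0.4, -0.3, 0.0]
gripper_width: 0.062
```

```bash
python3 settle.py 1;python3 go.py .522 .463 -.011 -21; python3 tip.py pics/tip11.png
```

```text
t 16.72 p [0.5247 0.4642 0.0128] yaw -20.71 rp [176.12  -0.54] F [-1.6 -1.1 -3.2] w 0.0618 j [ 0.68  0.6   1.26 -0.04  1.33  1.05]
tool delta now [-0.0020 0.0021 0.0238]
after turn: [-0.0020 0.0021 0.0238] norm 0.024 turn 0.29
radial tilt deg 3.076  j4 -2.511 effort [  1.  -95.3 -62.2  -0.2   0.3   0. ]
[0.52423024 0.46390383 0.01421408] -0.3619386948480672
```

View pics/tip11.png

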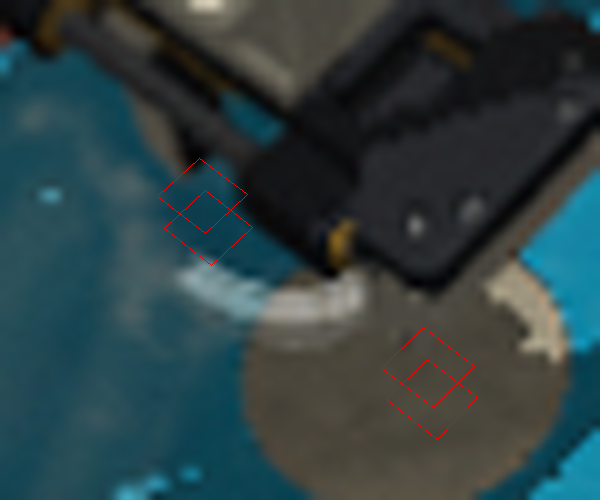

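carry_out:
  steps:
    - {"jaw": 0.062, "linear": [0, 0, -0.04], "turn": 0}

```text
time: 16.85
tcp_pos: [0.5197, 0.4612, 0.0444]
tcp_rot: [3.058, -0.0, -0.362]
wrist_force: [-0.2, -1.2, -1.2]
gripper_width: 0.0618
```

```bash
python3 settle.py 2;python3 go.py
```

```text
t 16.95 p [0.5277 0.468  0.0606] yaw -20.75 rp [176.41  -0.72] F [0.9 0.4 2.6] w 0.0621 j [ 0.68  0.56  1.23 -0.04  1.4   1.05]
radial tilt deg 2.742  j4 -2.475 effort [  0.1 -63.9 -38.   -0.2   2.   -0. ]
```

carry_out:
  steps:
    - {"jaw": 0.062, "linear": [0, 0, 0.02], "turn": 0}
    - {"jaw": 0.062, "linear": [0, 0, 0.02], "turn": 0}
    - {"jaw": 0.062, "linear": [0, 0, 0], "turn": 0}

```text
time: 17.2
tcp_pos: [0.5332, 0.468, 0.0307]
tcp_rot: [3.092, -0.021, -0.362]
wrist_force: [-0.8, -0.1, -2.2]
gripper_width: 0.0622
```

```bash
python3 go.py .522 .463 -.011 -21
```

```text
t 17.2 p [0.5332 0.468  0.0307] yaw -20.76 rp [177.15  -1.18] F [-0.8 -0.1 -2.2] w 0.0622 j [ 0.67  0.58  1.25 -0.04  1.34  1.05]
tool delta now [-0.0087 0.0087 0.0417]
after turn: [-0.0087 0.0087 0.0417] norm 0.043 turn 0.24
radial tilt deg 1.856  j4 -2.539 effort [  0.2 -81.4 -51.9  -0.2  -0.9   0. ]
```

carry_out:
  steps:
    - {"jaw": 0.062, "linear": [-0.006, 0.005, 0.014], "turn": 0}
    - {"jaw": 0.062, "linear": [-0.005, 0.004, 0.014], "turn": 0}
    - {"jaw": 0.062, "linear": [0, 0, 0.01], "turn": 0}

```text
time: 17.45
tcp_pos: [0.5247, 0.4634, 0.0014]
tcp_rot: [3.102, -0.027, -0.363]
wrist_force: [0.1, -0.7, -0.0]
gripper_width: 0.0618
```

```bash
python3 settle.py 1; python3 go.py .522 .463 -.011 -21;python3 tip.py pics/tip12.png
```

```text
t 17.5 p [ 0.5242  0.4625 -0.0008] yaw -20.82 rp [177.59  -1.48] F [-0.6 -0.8 -1.5] w 0.0615 j [ 0.67  0.58  1.32 -0.05  1.27  1.05]
tool delta now [-0.0022 0.0003 0.0102]
after turn: [-0.0022 0.0003 0.0102] norm 0.010 turn 0.18
radial tilt deg 1.341  j4 -2.614 effort [  0.8 -81.4 -50.9  -0.1   0.1   0. ]
[ 5.24181986e-01  4.62622151e-01 -3.46455127e-04] -0.3634000368886383
```

View pics/tip12.png

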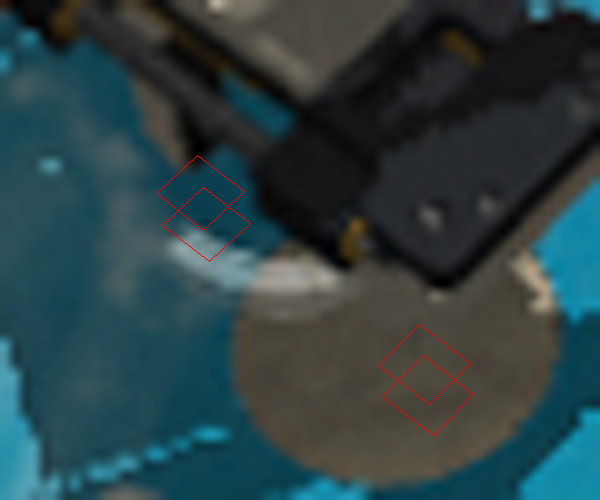

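carry_out:
  steps:
    - {"jaw": 0.06, "linear": [-0.002, 0, 0.007], "turn": 0}

```text
time: 17.63
tcp_pos: [0.5242, 0.4639, -0.0047]
tcp_rot: [3.102, -0.028, -0.364]
wrist_force: [0.0, 0.0, 0.3]
gripper_width: 0.0607
```

```bash
python3 settle.py 2; python3 go.py .522 .463 -.011 -21
```

```text
t 17.73 p [ 0.5223  0.4629 -0.0076] yaw -20.82 rp [177.55  -1.45] F [-1.3 -0.6 -0.6] w 0.06 j [ 0.68  0.59  1.32 -0.05  1.26  1.05]
tool delta now [-0.0003 0.0000 0.0034]
after turn: [-0.0003 0.0000 0.0034] norm 0.003 turn 0.18
radial tilt deg 1.399  j4 -2.615 effort [ -0.2 -75.5 -46.3  -0.3  -0.2   0. ]
```

carry_out:
  steps:
    - {"jaw": 0.03, "linear": [0, 0, 0.0045], "turn": 0}
    - {"jaw": 0.03, "linear": [0, 0, 0], "turn": 0}
    - {"jaw": 0.03, "linear": [0, 0, 0], "turn": 0}
    - {"jaw": 0.03, "linear": [0, 0, 0], "turn": 0}
    - {"jaw": 0.03, "linear": [0, 0, 0], "turn": 0}
    - {"jaw": 0.03, "linear": [0, 0, 0], "turn": 0}

```text
time: 18.23
tcp_pos: [0.5239, 0.4652, -0.0087]
tcp_rot: [3.103, -0.026, -0.363]
wrist_force: [-1.1, 0.9, 0.3]
gripper_width: 0.0409
```

```bash
python3 go.py .522 .463 -.011 -21
```

```text
t 18.23 p [ 0.5239  0.4652 -0.0087] yaw -20.8 rp [177.8   -1.51] F [-1.1  0.9  0.3] w 0.0409 j [ 0.68  0.59  1.32 -0.04  1.25  1.05]
tool delta now [-0.0010 0.0027 0.0023]
after turn: [-0.0010 0.0027 0.0023] norm 0.004 turn 0.20
radial tilt deg 1.150  j4 -2.546 effort [  0.  -74.1 -44.9  -0.2   0.1   0. ]
```

carry_out:
  steps:
    - {"jaw": 0.03, "linear": [0, 0, 0], "turn": 0}
    - {"jaw": 0.03, "linear": [0, 0, -0.02], "turn": 0}
    - {"jaw": 0.03, "linear": [0, 0, -0.03], "turn": 0}
    - {"jaw": 0.03, "linear": [0, 0, -0.03], "turn": 0}
    - {"jaw": 0.03, "linear": [0, 0, -0.03], "turn": 0}

```text
time: 18.65
tcp_pos: [0.5169, 0.4646, 0.0916]
tcp_rot: [3.085, -0.016, -0.363]
wrist_force: [-0.2, 0.2, -0.6]
gripper_width: 0.041
```

```bash
python3 settle.py 1; python3 go.py .4945 .166 .1 -15.5;python3 tip.py pics/tip13.png
```

```text
t 18.7 p [0.5199 0.4674 0.1   ] yaw -20.82 rp [177.26  -1.21] F [2.6 1.9 5.2] w 0.0411 j [ 0.68  0.49  1.24 -0.04  1.44  1.05]
tool delta now [0.0834 0.2908 0.0000]
after turn: [0.0561 0.2972 0.0000] norm 0.302 turn -5.32
radial tilt deg 1.776  j4 -2.446 effort [ -1.  -44.2 -25.   -0.3   0.1   0. ]
[0.52072598 0.4679602  0.09875729] -0.3633414547020264
```

View pics/tip13.png

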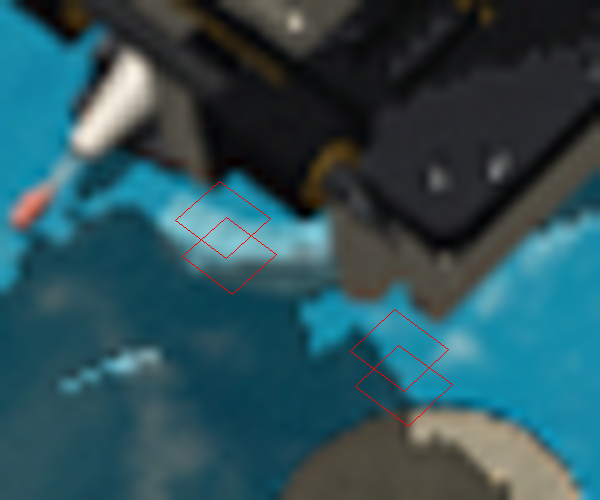

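```bash
python3 - <<'E'
from fit import *
o=load('s7')
for n in o:
    r=segfit(n,o[n][0],'cast',.4945,.165,-.27,z=.014,half=20); print(n,r[0].round(4),np.degrees(r[0][2]).round(1),r[1].round(3));cv2.imwrite(f'pics/f_{n}.png',r[2])
im=np.hstack([cv2.imread('pics/f_side.png'),cv2.imread('pics/f_top.png')]);cv2.imwrite('pics/f7.png',cv2.resize(im,(800,400)))
o=load('s0')
for n in o:
    r=segfit(n,o[n][0],'cast',.6,-.31,-.09,half=20); print(n,r[0].round(4),np.degrees(r[0][2]).round(1),r[1].round(3))
E
```

```text
top [ 0.4898  0.1646 -0.4988] -28.6 0.212
side [ 0.4928  0.1732 -0.3714] -21.3 0.191
top [ 0.5998 -0.3094 -0.1156] -6.6 0.089
side [ 0.6007 -0.3159 -0.1093] -6.3 0.092
```

View pics/f7.png

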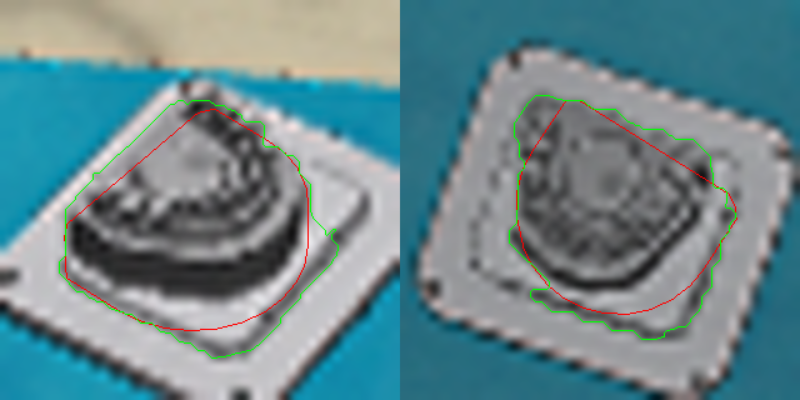

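carry_out:
  steps:
    - {"jaw": 0.03, "linear": [0, 0, -0.015], "turn": 0}
    - {"jaw": 0.03, "linear": [0, 0, -0.015], "turn": 0}
    - {"jaw": 0.03, "linear": [0, 0, 0], "turn": 0}
    - {"jaw": 0.03, "linear": [0, 0, 0.02], "turn": 0}
    - {"jaw": 0.03, "linear": [0, 0, 0.02], "turn": 0}
    - {"jaw": 0.03, "linear": [0, 0, 0], "turn": 0}
    - {"jaw": 0.03, "linear": [0, 0, -0.02], "turn": 0}
    - {"jaw": 0.03, "linear": [0, 0, -0.02], "turn": 0}
    - {"jaw": 0.03, "linear": [0, 0, 0], "turn": 0}
    - {"jaw": 0.03, "linear": [0, 0, 0.02], "turn": 0}
    - {"jaw": 0.03, "linear": [0, 0, 0.02], "turn": 0}
    - {"jaw": 0.03, "linear": [0, 0, 0], "turn": 0}

```text
time: 19.75
tcp_pos: [0.5209, 0.467, 0.0873]
tcp_rot: [3.096, -0.023, -0.364]
wrist_force: [-0.0, -0.7, -0.8]
gripper_width: 0.0411
```

```bash
python3 go.py .4955 .1685 .1 -15.5
```

```text
t 19.75 p [0.5209 0.467  0.0873] yaw -20.83 rp [177.36  -1.3 ] F [-0.  -0.7 -0.8] w 0.0411 j [ 0.68  0.5   1.26 -0.04  1.41  1.05]
tool delta now [0.0824 0.2880 -0.0127]
after turn: [0.0553 0.2944 -0.0127] norm 0.300 turn -5.33
radial tilt deg 1.641  j4 -2.476 effort [  0.  -80.  -53.6  -0.3  -0.9   0. ]
```

carry_out:
  steps:
    - {"jaw": 0.03, "linear": [0.011, 0.0385, -0.003], "turn": 0}
    - {"jaw": 0.03, "linear": [0.011, 0.0385, 0], "turn": 0}
    - {"jaw": 0.03, "linear": [0.011, 0.0385, 0], "turn": 0}
    - {"jaw": 0.03, "linear": [0.011, 0.0385, 0], "turn": 0}
    - {"jaw": 0.03, "linear": [0.011, 0.0385, 0], "turn": 0}
    - {"jaw": 0.03, "linear": [0.011, 0.0385, 0], "turn": 0}
    - {"jaw": 0.03, "linear": [0.0075, 0.027, 0], "turn": -5.3}

```text
time: 20.33
tcp_pos: [0.4924, 0.1947, 0.098]
tcp_rot: [3.087, -0.011, -0.263]
wrist_force: [-0.3, -0.8, -0.5]
gripper_width: 0.041
```

```bash
python3 settle.py 2; python3 go.py .4955 .1685 .06 -15.5
```

```text
t 20.43 p [0.4929 0.1937 0.0983] yaw -14.93 rp [176.85  -0.62] F [0.9 1.8 0.4] w 0.041 j [ 0.32  0.04  1.78 -0.05  1.34  0.59]
tool delta now [0.0090 0.0237 0.0383]
after turn: [0.0093 0.0236 0.0383] norm 0.046 turn 0.57
radial tilt deg 1.221  j4 -3.060 effort [ -1.6 -49.9 -45.5  -0.7   0.3  -2.6]
```

carry_out:
  steps:
    - {"jaw": 0.03, "linear": [0.005, 0.011, 0.012], "turn": 0.6}
    - {"jaw": 0.03, "linear": [0.004, 0.01, 0.015], "turn": 0}

```text
time: 20.6
tcp_pos: [0.4988, 0.1706, 0.0767]
tcp_rot: [3.092, -0.017, -0.274]
wrist_force: [0.2, 0.1, -0.8]
gripper_width: 0.041
```

```bash
python3 settle.py 2; python3 go.py .4955 .1685 .045 -15.5; python3 - <<'E'
from ov import *
p,d=arm.get_image('side');np.savez('s8_side.npz',p=p,d=d);w=np.radians(-15.5)
stp=[rbox(67,79,8,8.1,6)]
ov('side',p,[(stp,.4943,.1615,w,0,(0,255,0))],[.494,.165,.03],30,10,'pics/ov8.png')
for nm in('splint_mid','splint_front'):
    print(nm,[(np.round(x['xyz'],4).tolist(),round(x['confidence'],2)) for x in arm.pinpoint(nm,'side')])
E
```

```text
t 20.7 p [0.4966 0.1697 0.0739] yaw -15.72 rp [176.98  -0.72] F [-0.7 -0.2  0.1] w 0.041 j [ 0.27  0.05  1.82 -0.05  1.29  0.56]
tool delta now [-0.0007 0.0014 0.0289]
after turn: [-0.0007 0.0014 0.0289] norm 0.029 turn -0.22
radial tilt deg 0.972  j4 -3.081 effort [ -1.1 -49.8 -46.9  -0.5  -0.7  -0.4]
splint_mid [([0.4941, 0.1639, 0.0898], 0.41)]
splint_front [([0.4723, 0.1711, 0.0874], 0.55)]
```

View pics/ov8.png

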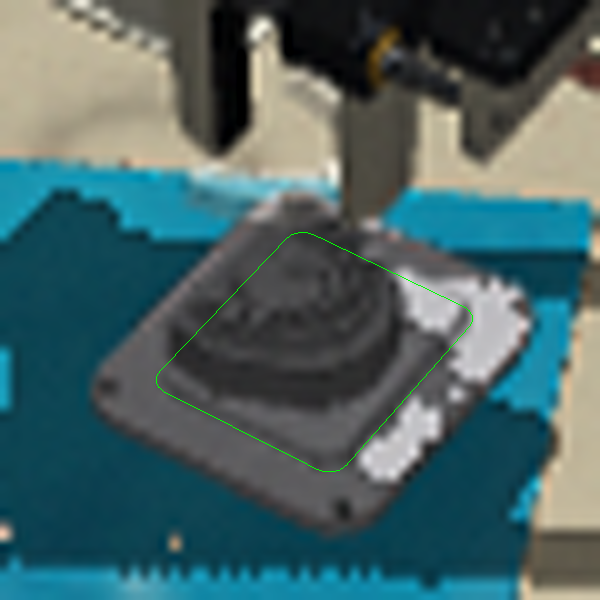

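```bash
python3 - <<'E'
from ov import *
for k in range(2):
  arm.get_image('side')
  for nm in('cast_mid','cast_front','splint_mid','splint_front'):
    print(nm,[(np.round(x['xyz'],4).tolist(),round(x['confidence'],2)) for x in arm.pinpoint(nm,'side')])
E
python3 go.py .4955 .1685 .045 -15.5
```

```text
cast_mid [([0.4941, 0.1704, 0.0227], 0.9)]
cast_front [([0.4741, 0.1757, 0.036], 0.54)]
splint_mid [([0.4932, 0.1688, 0.0919], 0.63)]
splint_front [([0.4751, 0.1727, 0.0852], 0.42)]
cast_mid [([0.4962, 0.171, 0.024], 0.58)]
cast_front [([0.4713, 0.1754, 0.0352], 0.71)]
splint_mid [([0.4945, 0.1693, 0.0932], 0.54)]
splint_front [([0.4777, 0.1735, 0.0867], 0.61)]
t 21.35 p [0.4977 0.1708 0.0755] yaw -15.6 rp [177.07  -0.86] F [ 0.6 -0.4 -0.9] w 0.041 j [ 0.27  0.05  1.81 -0.05  1.29  0.56]
tool delta now [-0.0015 0.0028 0.0305]
after turn: [-0.0015 0.0028 0.0305] norm 0.031 turn -0.10
radial tilt deg 0.805  j4 -3.076 effort [  0.1 -48.5 -45.8  -0.3   0.1   0. ]
```

carry_out:
  steps:
    - {"jaw": 0.03, "linear": [-0.001, -0.0015, 0.02], "turn": 0}
    - {"jaw": 0.03, "linear": [-0.001, -0.0015, 0.018], "turn": 0}

```text
time: 21.52
tcp_pos: [0.5005, 0.1733, 0.0412]
tcp_rot: [3.095, -0.022, -0.272]
wrist_force: [-0.1, -0.7, -0.6]
gripper_width: 0.0413
```

```bash
python3 settle.py 2; python3 go.py .496 .171 .0255 -15.5
```

```text
t 21.62 p [0.4979 0.1726 0.0387] yaw -15.6 rp [177.15  -0.99] F [ 0.2 -0.5  0.6] w 0.0411 j [ 0.27  0.1   1.84 -0.05  1.22  0.57]
tool delta now [-0.0014 0.0021 0.0132]
after turn: [-0.0014 0.0021 0.0132] norm 0.013 turn -0.10
radial tilt deg 0.667  j4 -3.151 effort [ -0.  -50.2 -45.9  -0.3  -1.    0.1]
```

carry_out:
  steps:
    - {"jaw": 0.03, "linear": [-0.0015, 0.0015, 0.008], "turn": 0}

```text
time: 21.7
tcp_pos: [0.4975, 0.1716, 0.0324]
tcp_rot: [3.093, -0.02, -0.272]
wrist_force: [0.2, -1.2, 0.3]
gripper_width: 0.041
```

```bash
python3 settle.py 2; python3 go.py .496 .171 .0255 -15.5; python3 - <<'E'
from ov import *
p,d=arm.get_image('side');np.savez('s8_side.npz',p=p,d=d)
ov('side',p,[],[.494,.165,.03],24,12,'pics/ov9.png')
E
```

```text
t 21.8 p [0.4949 0.1707 0.0297] yaw -15.6 rp [177.08  -0.88] F [-0.7 -0.7 -0.5] w 0.0412 j [ 0.27  0.1   1.85 -0.06  1.2   0.57]
tool delta now [0.0010 -0.0006 0.0042]
after turn: [0.0010 -0.0006 0.0042] norm 0.004 turn -0.10
radial tilt deg 0.796  j4 -3.172 effort [ -0.1 -50.2 -45.3  -0.3  -0.4  -0. ]
```

View pics/ov9.png

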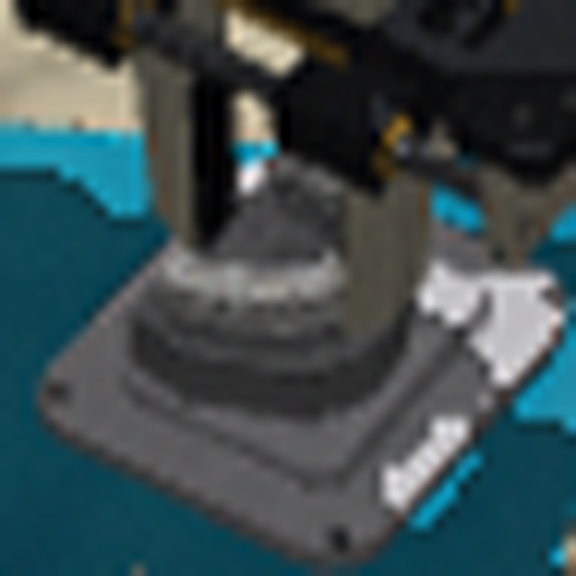

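carry_out:
  steps:
    - {"jaw": 0.03, "linear": [0.001, -0.0005, 0.003], "turn": 0}

```text
time: 21.93
tcp_pos: [0.4974, 0.1711, 0.0285]
tcp_rot: [3.092, -0.018, -0.272]
wrist_force: [-0.4, 0.0, -0.7]
gripper_width: 0.0412
```

```bash
python3 settle.py 2; python3 go.py .496 .171 .0255 -15.5
```

```text
t 22.03 p [0.497  0.171  0.0277] yaw -15.61 rp [177.13  -0.96] F [-0.5  0.8 -0.2] w 0.041 j [ 0.27  0.11  1.85 -0.06  1.19  0.57]
tool delta now [-0.0009 0.0002 0.0022]
after turn: [-0.0009 0.0002 0.0022] norm 0.002 turn -0.11
radial tilt deg 0.698  j4 -3.179 effort [ -0.  -49.6 -44.1  -0.3  -0.1  -0. ]
```

carry_out:
  steps:
    - {"jaw": 0.03, "linear": [0, 0, 0.003], "turn": 0}

```text
time: 22.12
tcp_pos: [0.4978, 0.171, 0.0256]
tcp_rot: [3.092, -0.018, -0.273]
wrist_force: [0.6, -0.1, 1.4]
gripper_width: 0.0411
```

```bash
python3 settle.py 2; python3 go.py .496 .171 .0255 -15.5
```

```text
t 22.22 p [0.497  0.1708 0.0246] yaw -15.62 rp [177.13  -0.96] F [-0.3  0.5  0.2] w 0.0411 j [ 0.27  0.11  1.85 -0.06  1.19  0.57]
tool delta now [-0.0010 0.0001 -0.0009]
after turn: [-0.0010 0.0001 -0.0009] norm 0.001 turn -0.12
radial tilt deg 0.697  j4 -3.187 effort [ -0.  -49.9 -44.1  -0.3  -0.1   0. ]
```

carry_out:
  steps:
    - {"jaw": 0.03, "linear": [-0.0005, 0, 0.0025], "turn": 0}

```text
time: 22.3
tcp_pos: [0.4971, 0.1709, 0.0228]
tcp_rot: [3.092, -0.018, -0.273]
wrist_force: [-7.1, -0.7, 23.6]
gripper_width: 0.0412
```

```bash
python3 settle.py 2; python3 go.py .496 .171 .0255 -15.5
```

```text
t 22.4 p [0.4971 0.1709 0.0228] yaw -15.61 rp [177.15  -1.02] F [-0.7  0.1  4.8] w 0.0411 j [ 0.27  0.12  1.85 -0.06  1.18  0.57]
tool delta now [-0.0011 0.0002 -0.0027]
after turn: [-0.0011 0.0002 -0.0027] norm 0.003 turn -0.11
radial tilt deg 0.634  j4 -3.203 effort [  0.1 -47.2 -41.9  -0.1  -0.4   0. ]
```

Contact. Open and lift.

carry_out:
  steps:
    - {"jaw": 0.065, "linear": [0, 0, 0], "turn": 0}
    - {"jaw": 0.065, "linear": [0, 0, 0], "turn": 0}
    - {"jaw": 0.065, "linear": [0, 0, 0], "turn": 0}
    - {"jaw": 0.065, "linear": [0, 0, 0], "turn": 0}
    - {"jaw": 0.065, "linear": [0, 0, -0.02], "turn": 0}
    - {"jaw": 0.065, "linear": [0, 0, -0.04], "turn": 0}
    - {"jaw": 0.065, "linear": [0, 0, -0.04], "turn": 0}
    - {"jaw": 0.065, "linear": [0, 0, -0.02], "turn": 0}

```text
time: 23.07
tcp_pos: [0.4903, 0.1755, 0.1381]
tcp_rot: [3.083, -0.004, -0.273]
wrist_force: [0.6, 0.1, 1.5]
gripper_width: 0.065
```

```bash
python3 settle.py 1; python3 go.py .589 .003 .16 -18.5; python3 - <<'E'
from ov import *
p,d=arm.get_image('side');np.savez('s9_side.npz',p=p,d=d)
ov('side',p,[],[.494,.165,.03],24,12,'pics/ov10.png')
for nm in('cast_mid','cast_front','splint_mid','splint_front'):
    print(nm,[(np.round(x['xyz'],4).tolist(),round(x['confidence'],2)) for x in arm.pinpoint(nm,'side')])
E
```

```text
t 23.12 p [0.4922 0.1761 0.1414] yaw -15.63 rp [176.82  -0.46] F [2.1 0.5 3.6] w 0.0649 j [ 0.28 -0.01  1.75 -0.05  1.42  0.57]
tool delta now [0.1398 0.1407 -0.0186]
after turn: [0.1467 0.1335 -0.0186] norm 0.199 turn 2.87
radial tilt deg 1.305  j4 -2.975 effort [ -0.3 -36.2 -35.2  -0.3   0.5  -0. ]
cast_mid []
cast_front [([0.4738, 0.1778, 0.0356], 0.69)]
splint_mid [([0.4938, 0.1683, 0.0415], 0.53)]
splint_front [([0.4714, 0.171, 0.0347], 0.55)]
```

View pics/ov10.png

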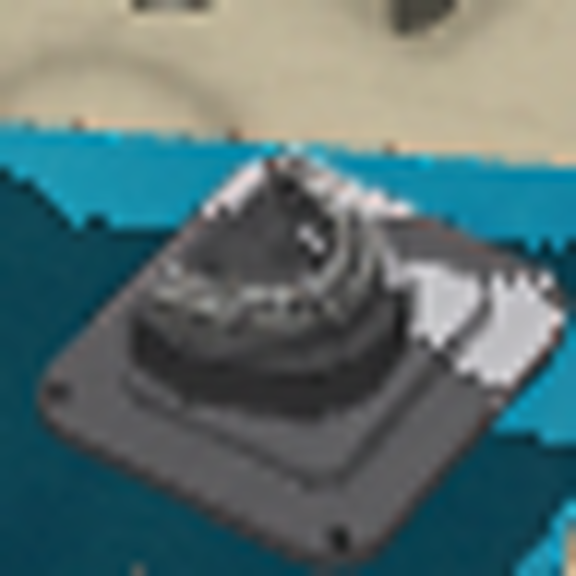

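carry_out:
  steps:
    - {"jaw": 0.085, "linear": [0.028, 0.028, -0.006], "turn": 0}
    - {"jaw": 0.085, "linear": [0.028, 0.028, -0.006], "turn": 0}
    - {"jaw": 0.085, "linear": [0.028, 0.028, 0], "turn": 0}
    - {"jaw": 0.085, "linear": [0.028, 0.028, 0], "turn": 0}
    - {"jaw": 0.085, "linear": [0.022, 0.02, 0], "turn": 2.9}

```text
time: 23.78
tcp_pos: [0.5766, 0.0125, 0.1412]
tcp_rot: [3.075, 0.015, -0.311]
wrist_force: [0.5, -0.4, -0.2]
gripper_width: 0.0848
```

```bash
python3 - <<'E'
from ov import *
o=grab('s10');ims=[]
for n in o:
  ov(n,o[n][0],[],[.494,.165,.03],20,20,'pics/t.png');ims.append(cv2.resize(cv2.imread('pics/t.png'),(400,400)))
cv2.imwrite('pics/ov11.png',np.hstack(ims))
o=load('s0');ims=[];h=[rbox(60,72,48,66,6)];h2=[rbox(76,88,2,48,8)]
for n in o:
  ov(n,o[n][0],[(h,.589,.001,np.radians(-18),0,(0,0,255)),(h2,.589,.001,np.radians(-18),0,(0,255,0))],[.589,.003,.03],20,20,'pics/t.png');ims.append(cv2.resize(cv2.imread('pics/t.png'),(400,400)))
cv2.imwrite('pics/ov12.png',np.hstack(ims))
E
python3 go.py .589 .001 .1 -18.5
```

```text
t 23.88 p [0.5771 0.0108 0.1406] yaw -18.19 rp [176.16   0.85] F [-0.   0.6  0.3] w 0.0846 j [-0.03  0.15  1.59 -0.06  1.44  0.3 ]
tool delta now [0.0144 0.0056 0.0406]
after turn: [0.0144 0.0055 0.0406] norm 0.043 turn 0.31
radial tilt deg 1.926  j4 -3.474 effort [ -1.7 -55.  -49.   -0.7  -0.   -0.1]
```

View pics/ov11.png

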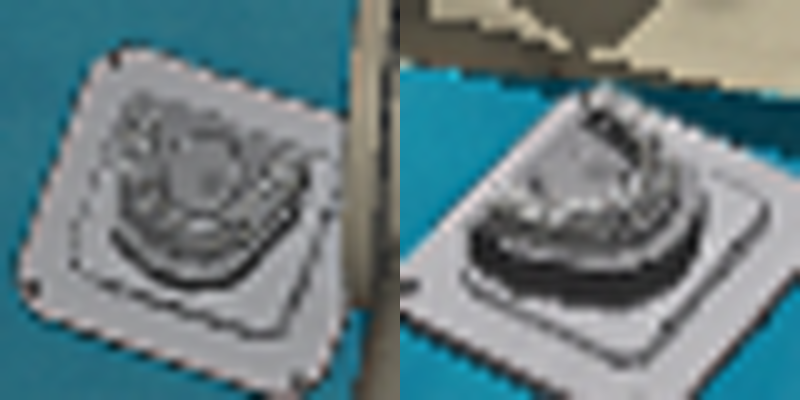

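View pics/ov12.png

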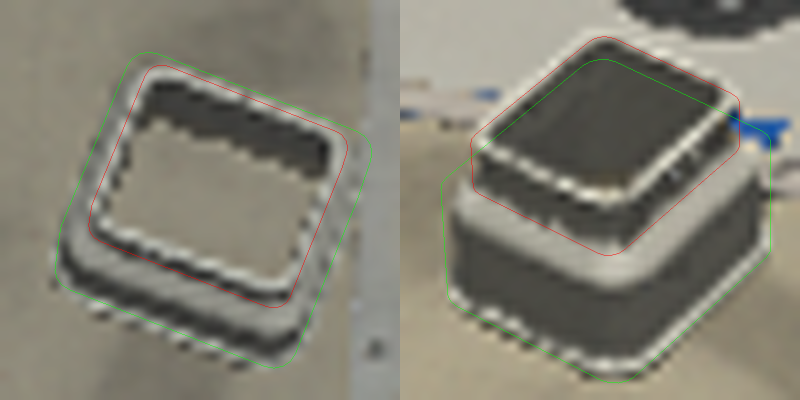

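carry_out:
  steps:
    - {"jaw": 0.085, "linear": [0.008, 0, 0.02], "turn": 0.3}
    - {"jaw": 0.085, "linear": [0.007, 0, 0.02], "turn": 0}
    - {"jaw": 0.085, "linear": [0, 0, 0.02], "turn": 0}
    - {"jaw": 0.085, "linear": [0, 0, 0.015], "turn": 0}

```text
time: 24.22
tcp_pos: [0.5884, 0.0008, 0.0608]
tcp_rot: [3.075, 0.017, -0.326]
wrist_force: [-0.2, 0.4, -1.2]
gripper_width: 0.0852
```

```bash
python3 settle.py 1; python3 go.py .589 .001 .037 -18.5;  python3 tip.py pics/tip14.png
```

```text
t 24.27 p [0.5859 0.0009 0.057 ] yaw -18.65 rp [176.11   1.25] F [-1.5 -0.4 -3.1] w 0.0851 j [-0.05  0.25  1.63 -0.06  1.3   0.3 ]
tool delta now [0.0029 -0.0011 0.0200]
after turn: [0.0029 -0.0011 0.0200] norm 0.020 turn -0.15
radial tilt deg 2.308  j4 -3.525 effort [  0.2 -71.  -58.1  -0.3   0.1  -0. ]
[0.58599373 0.00108415 0.05887353] -0.32537239628171166
```

View pics/tip14.png

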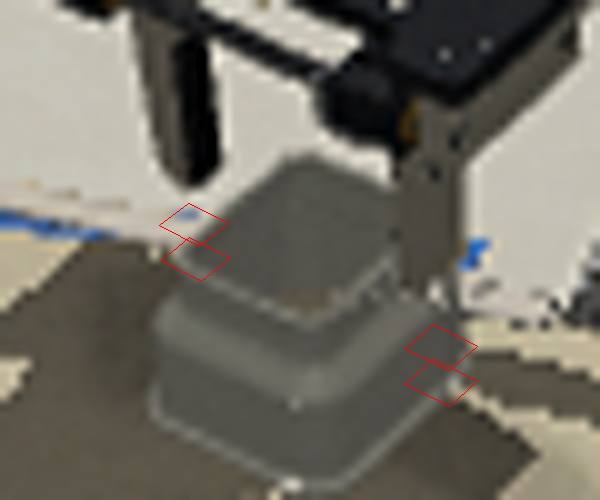

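carry_out:
  steps:
    - {"jaw": 0.085, "linear": [0.0025, -0.001, 0.008], "turn": 0}
    - {"jaw": 0.085, "linear": [0, 0, 0.006], "turn": 0}
    - {"jaw": 0.085, "linear": [0, 0, 0.003], "turn": 0}

```text
time: 24.57
tcp_pos: [0.5877, 0.0016, 0.0411]
tcp_rot: [3.074, 0.023, -0.324]
wrist_force: [-0.3, 0.5, 0.1]
gripper_width: 0.0852
```

```bash
python3 settle.py 1; python3 go.py .589 .001 .037 -18.5
```

```text
t 24.62 p [0.5873 0.0016 0.0405] yaw -18.56 rp [176.1    1.35] F [-0.9  0.2 -1.1] w 0.0849 j [-0.05  0.28  1.63 -0.06  1.27  0.3 ]
tool delta now [0.0018 -0.0000 0.0035]
after turn: [0.0018 -0.0000 0.0035] norm 0.004 turn -0.06
radial tilt deg 2.396  j4 -3.531 effort [ -0.1 -61.4 -47.3  -0.4   0.2  -0. ]
```

carry_out:
  steps:
    - {"jaw": 0.05, "linear": [0.0015, 0, 0.002], "turn": 0}
    - {"jaw": 0.05, "linear": [0, 0, 0], "turn": 0}
    - {"jaw": 0.05, "linear": [0, 0, 0], "turn": 0}
    - {"jaw": 0.05, "linear": [0, 0, 0], "turn": 0}
    - {"jaw": 0.05, "linear": [0, 0, 0], "turn": 0}
    - {"jaw": 0.05, "linear": [0, 0, 0], "turn": 0}
    - {"jaw": 0.05, "linear": [0, 0, 0], "turn": 0}
    - {"jaw": 0.05, "linear": [0, 0, 0], "turn": 0}

```text
time: 25.28
tcp_pos: [0.5904, 0.0013, 0.0409]
tcp_rot: [3.075, 0.02, -0.323]
wrist_force: [-0.0, -0.7, -2.0]
gripper_width: 0.0597
```

```bash
python3 go.py .589 .001 .037 -18.5;  python3 tip.py pics/tip15.png
```

```text
t 25.28 p [0.5904 0.0013 0.0409] yaw -18.52 rp [176.17   1.13] F [-0.  -0.7 -2. ] w 0.0597 j [-0.05  0.28  1.63 -0.06  1.27  0.3 ]
tool delta now [-0.0012 0.0008 0.0039]
after turn: [-0.0012 0.0008 0.0039] norm 0.004 turn -0.02
radial tilt deg 2.171  j4 -3.527 effort [  0.  -60.3 -45.7  -0.4   0.3  -0. ]
[0.59034727 0.00133214 0.04084476] -0.3232417635128999
```

View pics/tip15.png

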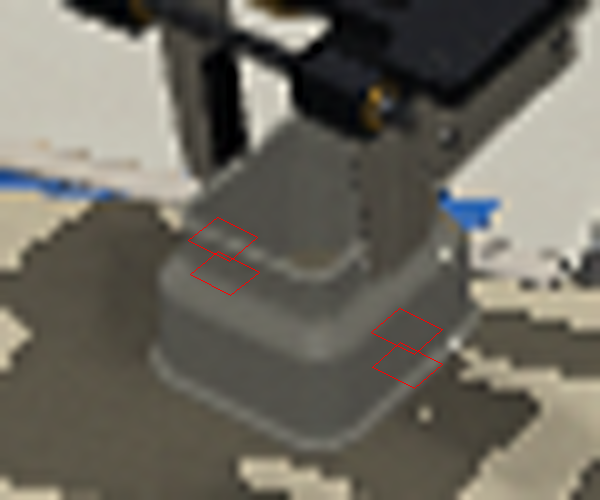

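carry_out:
  steps:
    - {"jaw": 0.05, "linear": [0, 0, -0.015], "turn": 0}
    - {"jaw": 0.05, "linear": [0, 0, -0.03], "turn": 0}
    - {"jaw": 0.05, "linear": [0, 0, -0.03], "turn": 0}
    - {"jaw": 0.05, "linear": [0, 0, -0.02], "turn": 0}
    - {"jaw": 0.05, "linear": [0, 0, 0], "turn": 0}

```text
time: 25.75
tcp_pos: [0.5909, 0.0069, 0.1351]
tcp_rot: [3.072, 0.028, -0.324]
wrist_force: [1.2, 0.8, -1.0]
gripper_width: 0.0597
```

```bash
python3 go.py .4965 .1645 .13 -15.5
```

```text
t 25.75 p [0.5909 0.0069 0.1351] yaw -18.55 rp [176.04   1.62] F [ 1.2  0.8 -1. ] w 0.0597 j [-0.04  0.2   1.54 -0.06  1.45  0.3 ]
tool delta now [-0.1396 -0.1194 0.0051]
after turn: [-0.1330 -0.1267 0.0051] norm 0.184 turn -3.05
radial tilt deg 2.686  j4 -3.365 effort [  0.1 -54.8 -44.2  -0.3   1.6  -0. ]
```

carry_out:
  steps:
    - {"jaw": 0.05, "linear": [-0.027, -0.023, 0], "turn": 0}
    - {"jaw": 0.05, "linear": [-0.027, -0.023, 0], "turn": 0}
    - {"jaw": 0.05, "linear": [-0.027, -0.023, 0], "turn": 0}
    - {"jaw": 0.05, "linear": [-0.027, -0.023, 0], "turn": 0}
    - {"jaw": 0.05, "linear": [-0.02, -0.018, 0], "turn": -3}

```text
time: 26.17
tcp_pos: [0.5044, 0.1503, 0.1275]
tcp_rot: [3.073, 0.028, -0.282]
wrist_force: [-0.3, -0.1, -1.4]
gripper_width: 0.0598
```

```bash
python3 settle.py 3;python3 go.py .4965 .1645 .105 -15.5
```

```text
t 26.32 p [0.5048 0.1501 0.1275] yaw -15.93 rp [176.03   1.59] F [-0.1 -1.2 -2.3] w 0.0598 j [ 0.23  0.05  1.72 -0.05  1.43  0.51]
tool delta now [-0.0120 -0.0116 0.0225]
after turn: [-0.0119 -0.0117 0.0225] norm 0.028 turn -0.43
radial tilt deg 3.321  j4 -2.732 effort [  1.9 -51.1 -47.6   0.2   0.6   0. ]
```

carry_out:
  steps:
    - {"jaw": 0.05, "linear": [-0.0115, -0.0125, 0.015], "turn": -0.4}

```text
time: 26.4
tcp_pos: [0.4999, 0.163, 0.1145]
tcp_rot: [3.074, 0.022, -0.272]
wrist_force: [1.4, 1.2, -1.9]
gripper_width: 0.0595
```

```bash
cat > hov.py <<'E'
import sys
from ov import *
n='side';p,d=arm.get_image(n);np.savez(sys.argv[1]+'.npz',p=p,d=d);s=arm.read_state()
X=s['tcp_pos'];z=X[2]-.041
ox,oy=float(sys.argv[2]),float(sys.argv[3])
w=s['tcp_rot'][2]
stp=[rbox(67,79,8,8.1,6)]
ov(n,p,[(stp,.4944,.1615,np.radians(-15.5),0,(0,255,0)),([rbox(100,112,8,8.1,14)],.4944,.1615,np.radians(-15.5),0,(0,255,255)),([rbox(82,94,0,1,14),rbox(76,88,1,48,12)],X[0]+ox,X[1]+oy,w,z,(0,0,255)),([rbox(60,72,48,66,8)],X[0]+ox,X[1]+oy,w,z,(255,0,255))],[.494,.165,.04],30,20,'pics/t.png')
cv2.imwrite('pics/'+sys.argv[1]+'.png',cv2.resize(cv2.imread('pics/t.png'),(600,600)))
E
python3 settle.py 2; python3 go.py .4965 .1645 .105 -15.5; python3 hov.py hv1 -.0024 -.0006
```

```text
t 26.5 p [0.4944 0.1643 0.1089] yaw -15.53 rp [175.93   1.85] F [-0.2  0.2 -3.4] w 0.0596 j [ 0.26  0.06  1.75 -0.05  1.4   0.54]
tool delta now [0.0020 -0.0007 0.0039]
after turn: [0.0020 -0.0007 0.0039] norm 0.004 turn -0.03
radial tilt deg 3.654  j4 -2.620 effort [  0.9 -53.5 -50.6  -0.1  -0.4   0.4]
```

View pics/hv1.png

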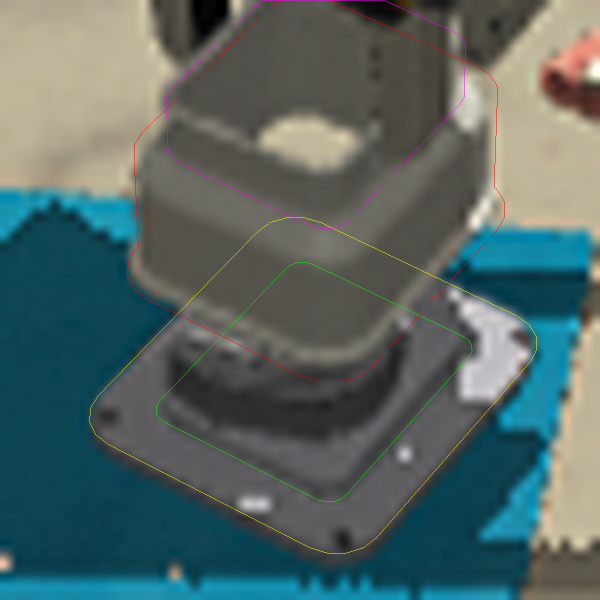

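```bash
python3 - <<'E'
from h import *
X=np.array([.494,.163,.05]);a=proj('side',X)[0]
J=np.array([proj('side',X+d)[0]-a for d in np.eye(3)*.001]).T;print(J)
print(np.linalg.inv(J[:,:2]))
E
```

```text
[[-0.32286508 -0.10894483 -0.00125603]
 [-0.07690863  0.23184021 -0.23829906]]
[[-2.78547284 -1.30893109]
 [-0.92402817  3.87910233]]
```

carry_out:
  steps:
    - {"jaw": 0.05, "linear": [0.001, -0.002, 0.02], "turn": 0}

```text
time: 26.63
tcp_pos: [0.4995, 0.1638, 0.0937]
tcp_rot: [3.073, 0.024, -0.272]
wrist_force: [0.9, 0.7, -1.1]
gripper_width: 0.0598
```

```bash
python3 settle.py 2; python3 go.py .4965 .1645 .07 -15.5; python3 hov.py hv2 -.0024 -.0006
```

```text
t 26.73 p [0.4946 0.1624 0.0873] yaw -15.63 rp [175.77   1.98] F [-1.1 -0.4 -2.9] w 0.06 j [ 0.25  0.08  1.76 -0.05  1.36  0.54]
tool delta now [0.0013 -0.0026 0.0173]
after turn: [0.0013 -0.0026 0.0173] norm 0.018 turn -0.13
radial tilt deg 3.850  j4 -2.718 effort [  0.2 -53.7 -50.3  -0.3  -0.7   0. ]
```

View pics/hv2.png

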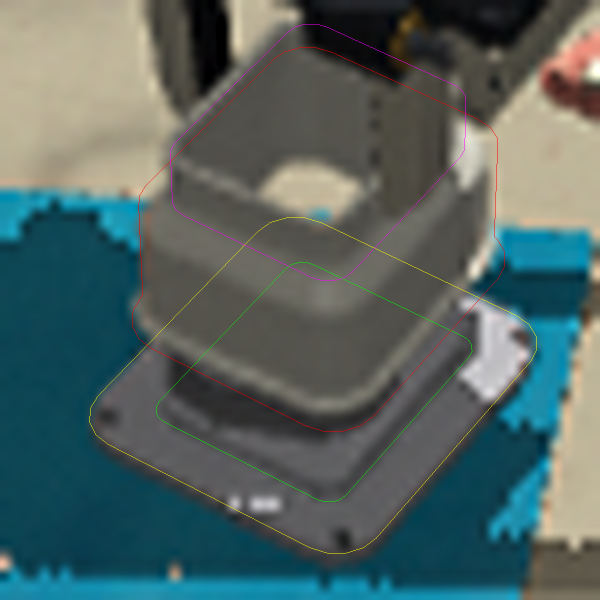

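carry_out:
  steps:
    - {"jaw": 0.05, "linear": [0, -0.0055, 0.02], "turn": 0}

```text
time: 26.87
tcp_pos: [0.4993, 0.1663, 0.0727]
tcp_rot: [3.071, 0.027, -0.274]
wrist_force: [1.2, 0.9, -1.6]
gripper_width: 0.0596
```

```bash
python3 settle.py 2; python3 go.py .495 .166 .06 -15.5; python3 hov.py hv3 .001 -.0045
```

```text
t 26.97 p [0.4943 0.1657 0.0666] yaw -15.69 rp [175.7    2.11] F [-0.1 -0.9 -2.5] w 0.0594 j [ 0.26  0.11  1.78 -0.05  1.33  0.55]
tool delta now [0.0006 -0.0005 0.0066]
after turn: [0.0006 -0.0005 0.0066] norm 0.007 turn -0.19
radial tilt deg 4.018  j4 -2.713 effort [ -0.  -53.9 -49.4  -0.3  -0.7   0.2]
```

View pics/hv3.png

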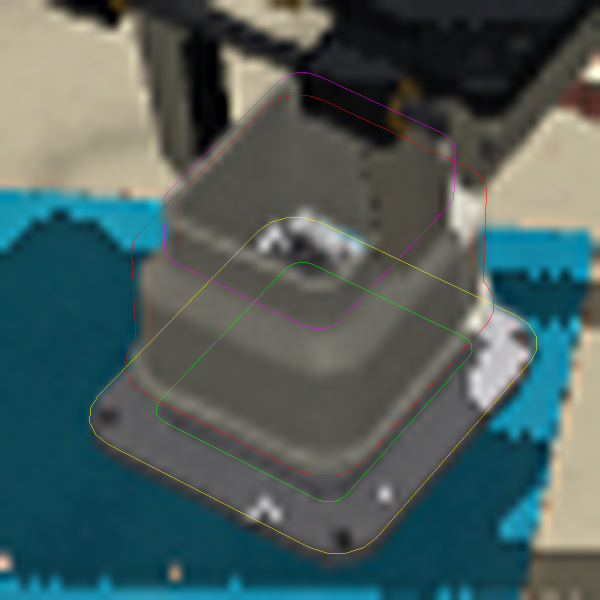

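carry_out:
  steps:
    - {"jaw": 0.05, "linear": [0.0005, -0.0005, 0.004], "turn": 0}
    - {"jaw": 0.05, "linear": [0, 0, 0.004], "turn": 0}
    - {"jaw": 0.05, "linear": [0, 0, 0], "turn": 0}

```text
time: 27.27
tcp_pos: [0.4969, 0.165, 0.0625]
tcp_rot: [3.068, 0.033, -0.274]
wrist_force: [-0.3, 0.5, -1.9]
gripper_width: 0.0597
```

```bash
python3 settle.py 1; python3 go.py .495 .166 .05 -15.5; python3 hov.py hv4 .001 -.0045
```

```text
t 27.32 p [0.4972 0.1651 0.0629] yaw -15.71 rp [175.81   1.86] F [-0.5 -0.1 -2. ] w 0.0597 j [ 0.26  0.11  1.78 -0.05  1.32  0.54]
tool delta now [-0.0024 -0.0002 0.0129]
after turn: [-0.0024 -0.0002 0.0129] norm 0.013 turn -0.21
radial tilt deg 3.745  j4 -2.756 effort [  0.1 -50.9 -44.9  -0.2   0.5  -0. ]
```

View pics/hv4.png

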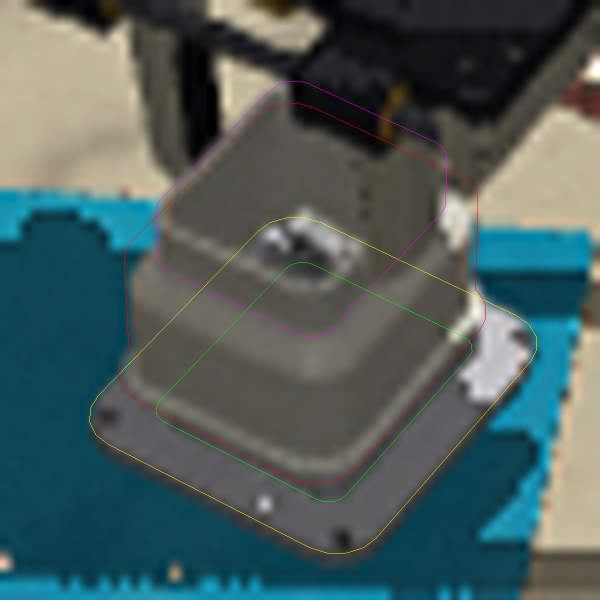

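```bash
cat > hov2.py <<'E'
import sys
from ov import *
n='side';p,d=arm.get_image(n);np.savez(sys.argv[1]+'.npz',p=p,d=d);s=arm.read_state()
X=s['tcp_pos'];z=X[2]-.041;w=np.radians(-15.5);print(X.round(4),s['wrist_force'].round(1))
px,py=.4946,.1608
ov(n,p,[([rbox(100,112,8,8.1,14)],px,py,w,0,(0,255,255)),([rbox(82,94,0,.1,14)],px,py,w,z,(0,0,255)),([rbox(60,72,66,66.1,8)],px,py,w,z,(255,0,255)),([rbox(76,88,0,48,10)],px,py,w,z,(0,255,0))],[.494,.165,.03],26,24,'pics/t.png')
cv2.imwrite('pics/'+sys.argv[1]+'.png',cv2.resize(cv2.imread('pics/t.png'),(600,600)))
E
python3 hov2.py hv5; python3 go.py
```

```text
[0.4972 0.1653 0.063 ] [ 0.3  0.7 -1.9]
t 27.42 p [0.4972 0.1653 0.063 ] yaw -15.71 rp [175.82   1.85] F [ 0.3  0.7 -1.9] w 0.0599 j [ 0.26  0.11  1.78 -0.05  1.32  0.54]
radial tilt deg 3.732  j4 -2.750 effort [ -0.1 -51.7 -45.7  -0.3   0.5  -0. ]
```

View pics/hv5.png

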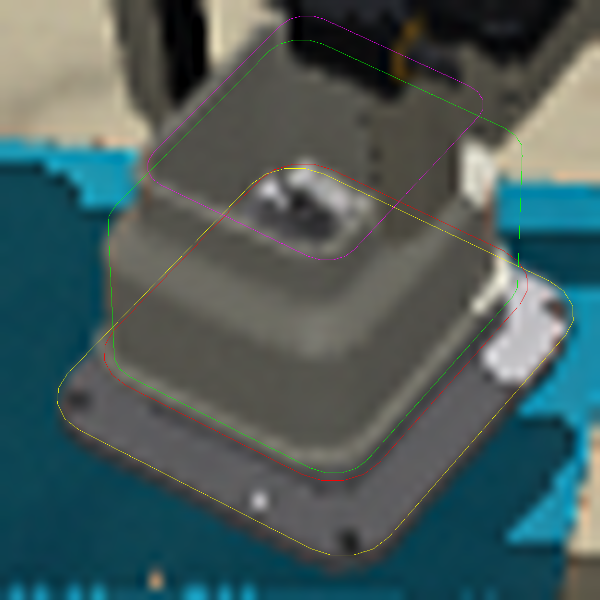

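carry_out:
  steps:
    - {"jaw": 0.05, "linear": [-0.0031, -0.001, 0.004], "turn": -0.2}

```text
time: 27.5
tcp_pos: [0.4954, 0.1669, 0.0602]
tcp_rot: [3.07, 0.031, -0.271]
wrist_force: [0.2, -0.2, -0.4]
gripper_width: 0.0595
```

```bash
python3 settle.py 2; python3 hov2.py hv6; python3 go.py .4943 .1672 .05 -15.5
```

```text
[0.4938 0.167  0.0588] [ 0.2 -1.  -1.4]
t 27.65 p [0.4938 0.167  0.0588] yaw -15.49 rp [175.81   1.9 ] F [ 0.2 -1.  -1.4] w 0.0599 j [ 0.26  0.11  1.78 -0.05  1.31  0.55]
tool delta now [0.0004 -0.0003 0.0088]
after turn: [0.0004 -0.0003 0.0088] norm 0.009 turn 0.01
radial tilt deg 3.776  j4 -2.736 effort [  0.  -51.7 -45.7  -0.2   0.4   0. ]
```

View pics/hv6.png

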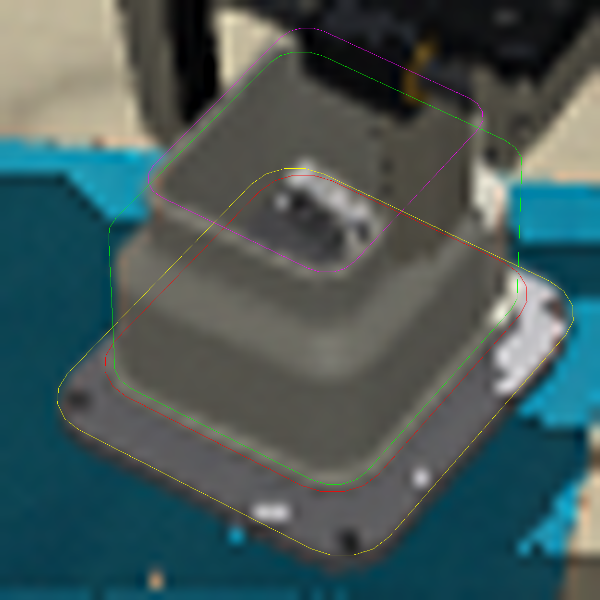

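carry_out:
  steps:
    - {"jaw": 0.05, "linear": [0.0005, -0.0005, 0.005], "turn": 0}

```text
time: 27.73
tcp_pos: [0.4948, 0.1673, 0.0545]
tcp_rot: [3.069, 0.032, -0.27]
wrist_force: [1.0, -0.7, -2.4]
gripper_width: 0.0598
```

```bash
python3 settle.py 2; python3 go.py .4941 .1672 .05 -15.5
```

```text
t 27.83 p [0.4935 0.1669 0.0528] yaw -15.48 rp [175.78   1.96] F [-0.8 -0.2 -2. ] w 0.0599 j [ 0.26  0.12  1.79 -0.05  1.3   0.55]
tool delta now [0.0005 -0.0004 0.0028]
after turn: [0.0005 -0.0004 0.0028] norm 0.003 turn 0.02
radial tilt deg 3.852  j4 -2.743 effort [  0.  -52.6 -46.4  -0.3   0.2   0. ]
```

carry_out:
  steps:
    - {"jaw": 0.05, "linear": [0.0005, -0.0003, 0.003], "turn": 0}

```text
time: 27.92
tcp_pos: [0.494, 0.1671, 0.0503]
tcp_rot: [3.068, 0.034, -0.27]
wrist_force: [-13.9, 4.3, 28.4]
gripper_width: 0.0601
```

```bash
python3 settle.py 2; python3 go.py .4941 .1672 .05 -15.5; python3 hov2.py hv7
```

```text
t 28.02 p [0.4939 0.1673 0.0502] yaw -15.47 rp [175.8    1.99] F [-2.7  1.   4.9] w 0.06 j [ 0.26  0.13  1.79 -0.05  1.3   0.55]
tool delta now [0.0002 0.0000 0.0002]
after turn: [0.0002 0.0000 0.0002] norm 0.000 turn 0.03
radial tilt deg 3.860  j4 -2.713 effort [ -1.2 -49.3 -44.2  -0.9  -0.7   0. ]
[0.4939 0.1673 0.0502] [-3.7  1.9  4.8]
```

View pics/hv7.png

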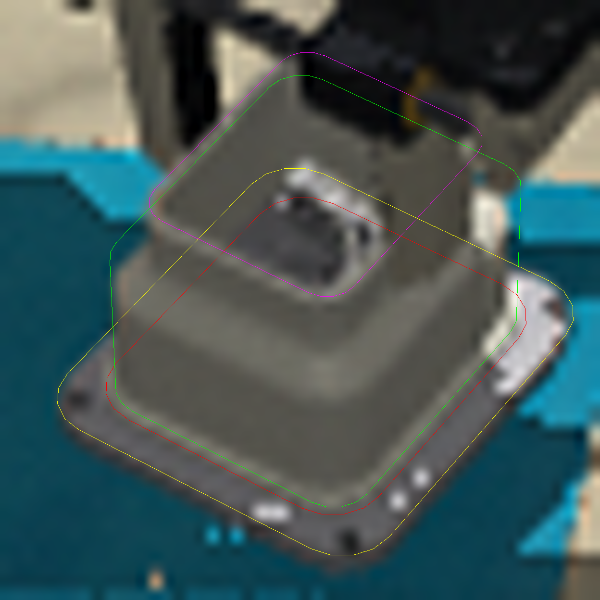

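carry_out:
  steps:
    - {"jaw": 0.078, "linear": [0, 0, 0], "turn": 0}
    - {"jaw": 0.078, "linear": [0, 0, 0], "turn": 0}
    - {"jaw": 0.078, "linear": [0, 0, 0], "turn": 0}
    - {"jaw": 0.078, "linear": [0, 0, 0], "turn": 0}

```text
time: 28.4
tcp_pos: [0.4948, 0.1673, 0.0504]
tcp_rot: [3.069, 0.033, -0.27]
wrist_force: [-0.2, -0.1, 0.2]
gripper_width: 0.0771
```

```bash
python3 go.py; python3 hov2.py hv8
```

```text
t 28.4 p [0.4948 0.1673 0.0504] yaw -15.47 rp [175.83   1.9 ] F [-0.2 -0.1  0.2] w 0.0771 j [ 0.26  0.13  1.79 -0.05  1.29  0.55]
radial tilt deg 3.768  j4 -2.737 effort [  0.  -50.9 -44.4  -0.2   0.4  -0. ]
[0.4948 0.1673 0.0504] [0.3 0.2 0.1]
```

View pics/hv8.png

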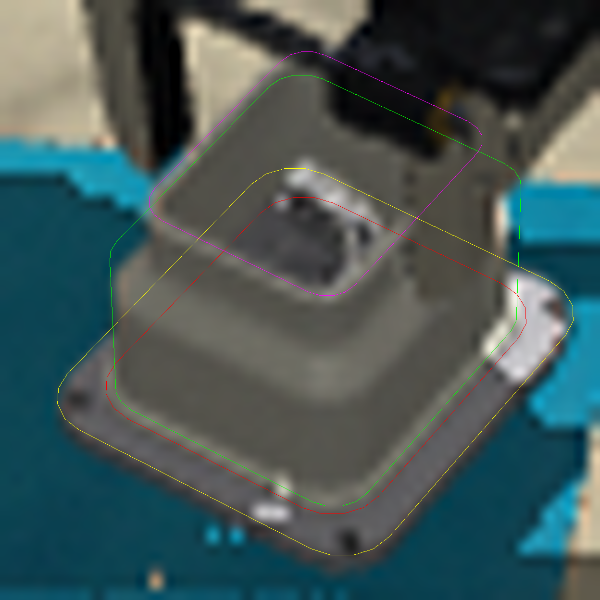

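carry_out:
  steps:
    - {"jaw": 0.078, "linear": [0, 0, -0.02], "turn": 0}
    - {"jaw": 0.07, "linear": [0, 0, -0.035], "turn": 0}
    - {"jaw": 0.06, "linear": [0, 0, -0.035], "turn": 0}
    - {"jaw": 0.05, "linear": [0.006, -0.03, -0.01], "turn": 0}
    - {"jaw": 0.05, "linear": [0, -0.04, 0], "turn": 0}
    - {"jaw": 0.05, "linear": [0, -0.04, 0], "turn": 0}
    - {"jaw": 0.05, "linear": [0, -0.03, 0], "turn": 6.9}

```text
time: 29.03
tcp_pos: [0.5443, 0.3051, 0.1442]
tcp_rot: [3.065, 0.023, -0.397]
wrist_force: [0.4, 0.2, -0.0]
gripper_width: 0.0504
```

```bash
python3 - <<'E'
from ov import *
o=grab('s12');ims=[];w=np.radians(-15.5)
for n,(px,py) in(('side',(.4946,.1608)),('top',(.4947,.1662))):
  ov(n,o[n][0],[([rbox(100,112,8,8.1,14)],px,py,w,0,(0,255,255)),([rbox(82,94,8,8.1,14)],px,py,w,0,(0,0,255)),([rbox(60,72,74,74.1,8)],px,py,w,0,(255,0,255))],[.494,.165,.03],24,20,'pics/t.png');ims.append(cv2.resize(cv2.imread('pics/t.png'),(400,400)))
cv2.imwrite('pics/hv9.png',np.hstack(ims))
for n in o: print([(np.round(x['xyz'],4).tolist(),round(x['confidence'],2)) for x in arm.pinpoint('hood_neck',n)])
E
python3 go.py .4315 .3645 .1 -29.3
```

```text
[([0.4958, 0.1677, 0.0646], 0.83)]
[([0.4942, 0.1671, 0.0651], 0.87)]
t 29.23 p [0.5429 0.303  0.1426] yaw -22.69 rp [175.4    1.45] F [-0.9  0.2  0.3] w 0.0502 j [ 0.45  0.31  1.4  -0.03  1.51  0.85]
tool delta now [-0.1265 -0.0138 0.0426]
after turn: [-0.1272 0.0009 0.0426] norm 0.134 turn 6.61
radial tilt deg 4.405  j4 -1.970 effort [  1.4 -63.  -48.8   0.1   0.3   0.6]
```

View pics/hv9.png

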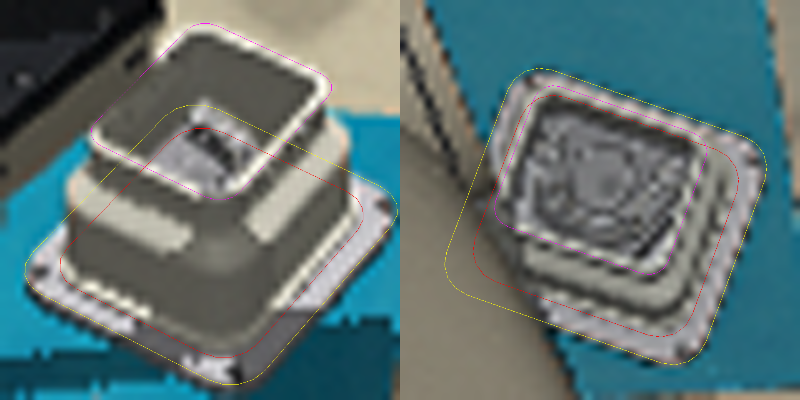

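carry_out:
  steps:
    - {"jaw": 0.05, "linear": [-0.032, -0.0035, 0], "turn": 0}
    - {"jaw": 0.05, "linear": [-0.032, -0.0035, 0], "turn": 0}
    - {"jaw": 0.05, "linear": [-0.032, -0.0035, 0], "turn": 0}
    - {"jaw": 0.05, "linear": [-0.022, -0.0035, 0], "turn": 0}
    - {"jaw": 0.05, "linear": [0, 0, -0.04], "turn": -7}

```text
time: 29.65
tcp_pos: [0.433, 0.3535, 0.1727]
tcp_rot: [3.047, 0.047, -0.279]
wrist_force: [0.2, -0.9, -2.7]
gripper_width: 0.0501
```

```bash
python3 settle.py 3; python3 go.py .4315 .3645 .1 60.7
```

```text
t 29.8 p [0.4437 0.3575 0.1867] yaw -15.79 rp [175.7    1.72] F [ 0.  -0.5  0.2] w 0.0502 j [ 0.61  0.14  1.51 -0.02  1.57  0.88]
tool delta now [-0.0136 -0.0034 0.0867]
after turn: [0.0001 -0.0140 0.0867] norm 0.088 turn -76.49
radial tilt deg 4.413  j4 -1.414 effort [  1.  -55.4 -47.8   0.    1.1  -0.8]
```

carry_out:
  steps:
    - {"jaw": 0.05, "linear": [0, 0, 0.02], "turn": -7}
    - {"jaw": 0.05, "linear": [0, 0, 0.02], "turn": -7}
    - {"jaw": 0.05, "linear": [0, 0, 0], "turn": -7}
    - {"jaw": 0.05, "linear": [0, 0, -0.04], "turn": -7}

```text
time: 30.13
tcp_pos: [0.443, 0.3505, 0.1791]
tcp_rot: [3.086, 0.068, 0.219]
wrist_force: [-0.4, -1.0, -0.3]
gripper_width: 0.0499
```

```bash
python3 settle.py 3; python3 go.py .4315 .3645 .1 60.7
```

```text
t 30.28 p [0.4492 0.355  0.1914] yaw 12.23 rp [177.24   2.78] F [ 1.2 -0.5  0.8] w 0.0497 j [ 0.6   0.13  1.51 -0.03  1.56  0.38]
tool delta now [-0.0153 -0.0130 0.0914]
after turn: [-0.0004 -0.0201 0.0914] norm 0.094 turn -48.47
radial tilt deg 3.610  j4 -1.520 effort [  0.2 -55.2 -48.5  -0.1   1.   -1.1]
```

carry_out:
  steps:
    - {"jaw": 0.05, "linear": [0, 0, 0.02], "turn": -7}
    - {"jaw": 0.05, "linear": [0, 0, 0.02], "turn": -7}
    - {"jaw": 0.05, "linear": [0, 0, 0], "turn": -7}
    - {"jaw": 0.05, "linear": [0, 0, -0.04], "turn": -7}

```text
time: 30.62
tcp_pos: [0.4483, 0.3491, 0.1819]
tcp_rot: [3.122, 0.074, 0.704]
wrist_force: [0.5, 0.1, -1.2]
gripper_width: 0.0501
```

```bash
python3 settle.py 3; python3 go.py .4315 .3645 .1 60.7
```

```text
t 30.77 p [0.4544 0.3536 0.1943] yaw 40.03 rp [178.73   3.03] F [-1.   0.   0.5] w 0.0499 j [ 0.59  0.13  1.51 -0.03  1.55 -0.11]
tool delta now [-0.0105 -0.0231 0.0943]
after turn: [-0.0017 -0.0254 0.0943] norm 0.098 turn -20.67
radial tilt deg 2.876  j4 -1.583 effort [  0.1 -55.  -48.6  -0.1   0.9  -1.1]
```

carry_out:
  steps:
    - {"jaw": 0.05, "linear": [0, 0, 0.02], "turn": -7}
    - {"jaw": 0.05, "linear": [0, 0, 0.02], "turn": -7}
    - {"jaw": 0.05, "linear": [0, 0, 0], "turn": -6.7}
    - {"jaw": 0.05, "linear": [0, 0, -0.04], "turn": 0}

```text
time: 31.1
tcp_pos: [0.4527, 0.3489, 0.1839]
tcp_rot: [-3.14, 0.065, 1.06]
wrist_force: [-0.1, -0.3, -0.7]
gripper_width: 0.0499
```

```bash
python3 settle.py 3
```

carry_out:
  steps:
    - {"jaw": 0.05, "linear": [0, -0.006, 0.02], "turn": 0}
    - {"jaw": 0.05, "linear": [0, -0.006, 0.02], "turn": 0}
    - {"jaw": 0.05, "linear": [0, -0.006, 0.02], "turn": 0}
    - {"jaw": 0.05, "linear": [0, -0.006, 0.02], "turn": 0}
    - {"jaw": 0.05, "linear": [0, 0, 0], "turn": 0}

```text
time: 31.67
tcp_pos: [0.4395, 0.3611, 0.1128]
tcp_rot: [3.128, 0.039, 1.033]
wrist_force: [0.1, 0.7, -1.1]
gripper_width: 0.05
```

```bash
python3 go.py .4315 .3645 .05 60.7
```

```text
t 31.67 p [0.4395 0.3611 0.1128] yaw 59.2 rp [179.25   2.24] F [ 0.1  0.7 -1.1] w 0.05 j [ 0.62  0.14  1.65 -0.03  1.38 -0.41]
tool delta now [-0.0011 -0.0086 0.0628]
after turn: [-0.0009 -0.0087 0.0628] norm 0.063 turn -1.50
radial tilt deg 1.751  j4 -1.623 effort [  0.2 -59.  -51.9  -0.1  -0.9   0.1]
```

carry_out:
  steps:
    - {"jaw": 0.05, "linear": [-0.001, -0.005, 0.02], "turn": -1.4}
    - {"jaw": 0.05, "linear": [0, -0.004, 0.02], "turn": 0}
    - {"jaw": 0.05, "linear": [0, 0, 0.02], "turn": 0}
    - {"jaw": 0.05, "linear": [0, 0, 0.015], "turn": 0}
    - {"jaw": 0.05, "linear": [0, 0, 0], "turn": 0}

```text
time: 32.08
tcp_pos: [0.4323, 0.3605, 0.036]
tcp_rot: [3.127, 0.037, 1.047]
wrist_force: [-0.9, -0.8, -0.0]
gripper_width: 0.0499
```

```bash
python3 settle.py 1; python3 go.py .4315 .365 .0 60.7; python3 tip.py pics/tip16.png
```

```text
t 32.13 p [0.4329 0.3609 0.0375] yaw 59.99 rp [179.13   2.05] F [ 1.2  0.  -1.2] w 0.0501 j [ 0.62  0.21  1.72 -0.03  1.24 -0.41]
tool delta now [0.0029 -0.0033 0.0375]
after turn: [0.0029 -0.0032 0.0375] norm 0.038 turn -0.71
radial tilt deg 1.519  j4 -1.732 effort [  0.1 -54.7 -44.3  -0.1  -0.2  -0. ]
[0.43380746 0.36166522 0.03899792] 1.0476267095012384
```

View pics/tip16.png

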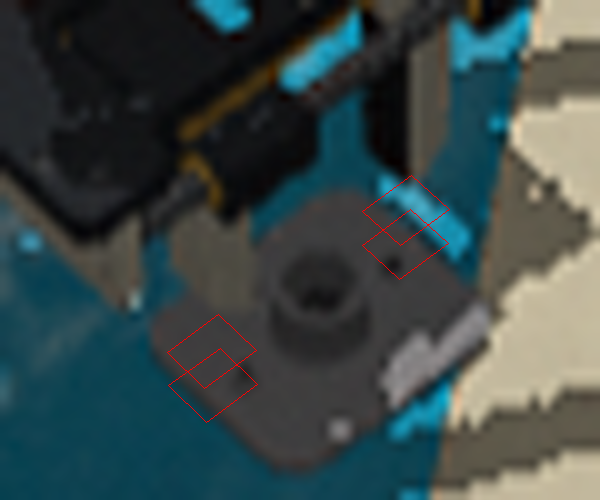

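carry_out:
  steps:
    - {"jaw": 0.05, "linear": [0.0015, -0.0015, 0.014], "turn": -0.7}
    - {"jaw": 0.05, "linear": [0.001, -0.001, 0.014], "turn": 0}
    - {"jaw": 0.05, "linear": [0, 0, 0.006], "turn": 0}

```text
time: 32.43
tcp_pos: [0.4374, 0.3667, 0.0086]
tcp_rot: [3.121, 0.024, 1.059]
wrist_force: [-0.4, 1.0, 0.4]
gripper_width: 0.0498
```

```bash
python3 settle.py 2; python3 go.py .4315 .365 .0 60.7; python3 tip.py pics/tip17.png
```

```text
t 32.53 p [0.4366 0.3661 0.0083] yaw 60.67 rp [178.89   1.51] F [-0.4 -0.6 -1.3] w 0.0498 j [ 0.63  0.25  1.73 -0.03  1.18 -0.42]
tool delta now [-0.0034 -0.0039 0.0083]
after turn: [-0.0034 -0.0039 0.0083] norm 0.010 turn -0.03
radial tilt deg 0.921  j4 -1.771 effort [ -0.  -56.2 -43.7  -0.1  -0.3   0. ]
[0.43690869 0.36626952 0.00902658] 1.05899190756476
```

View pics/tip17.png

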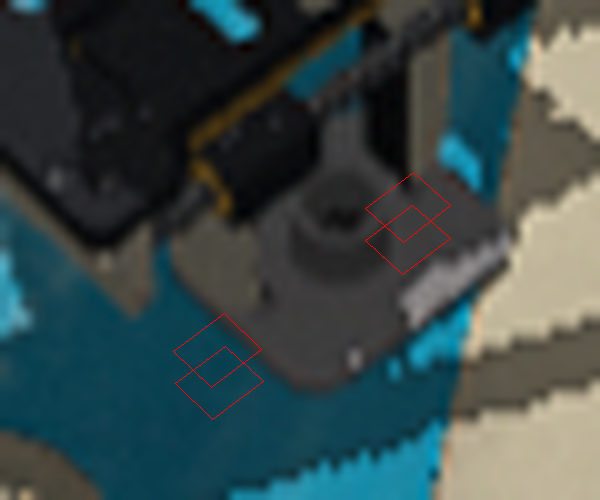

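carry_out:
  steps:
    - {"jaw": 0.05, "linear": [-0.0034, -0.004, 0.007], "turn": 0}

```text
time: 32.67
tcp_pos: [0.4337, 0.3661, 0.0038]
tcp_rot: [3.12, 0.022, 1.059]
wrist_force: [-0.2, 1.2, 0.6]
gripper_width: 0.0503
```

```bash
python3 settle.py 2; python3 go.py .4315 .365 .0 60.7
```

```text
t 32.77 p [0.4305 0.3645 0.0009] yaw 60.68 rp [178.93   1.58] F [ 0.2 -1.3 -1.3] w 0.0499 j [ 0.63  0.25  1.75 -0.03  1.16 -0.42]
tool delta now [0.0009 0.0006 0.0009]
after turn: [0.0009 0.0006 0.0009] norm 0.001 turn -0.02
radial tilt deg 1.001  j4 -1.771 effort [ -0.1 -57.  -44.5  -0.1  -0.3   0.1]
```

carry_out:
  steps:
    - {"jaw": 0.015, "linear": [0, 0, 0], "turn": 0}
    - {"jaw": 0.015, "linear": [0, 0, 0], "turn": 0}
    - {"jaw": 0.015, "linear": [0, 0, 0], "turn": 0}
    - {"jaw": 0.015, "linear": [0, 0, 0], "turn": 0}
    - {"jaw": 0.015, "linear": [0, 0, 0], "turn": 0}
    - {"jaw": 0.015, "linear": [0, 0, 0], "turn": 0}
    - {"jaw": 0.015, "linear": [0, 0, 0], "turn": 0}

```text
time: 33.35
tcp_pos: [0.4306, 0.3648, 0.0019]
tcp_rot: [3.122, 0.026, 1.059]
wrist_force: [-0.0, -0.2, -0.1]
gripper_width: 0.0251
```

```bash
python3 go.py .4315 .365 .0 60.7; python3 tip.py pics/tip18.png
```

```text
t 33.35 p [0.4306 0.3648 0.0019] yaw 60.7 rp [178.9    1.51] F [-0.  -0.2 -0.1] w 0.0251 j [ 0.63  0.25  1.75 -0.03  1.16 -0.42]
tool delta now [0.0006 0.0007 0.0019]
after turn: [0.0006 0.0007 0.0019] norm 0.002 turn -0.00
radial tilt deg 0.931  j4 -1.770 effort [  0.  -55.8 -43.   -0.1   0.2  -0. ]
[0.43060628 0.3647957  0.00185105] 1.0593749169532425
```

View pics/tip18.png

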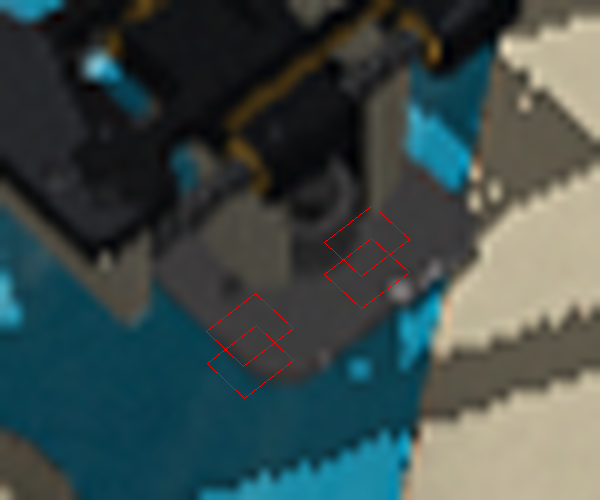

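carry_out:
  steps:
    - {"jaw": 0.048, "linear": [0, 0, 0], "turn": 0}
    - {"jaw": 0.048, "linear": [0, 0, 0], "turn": 0}
    - {"jaw": 0.048, "linear": [0, 0, 0], "turn": 0}
    - {"jaw": 0.048, "linear": [0, 0, 0.0002], "turn": 6.9}
    - {"jaw": 0.048, "linear": [0, 0, 0.0002], "turn": 6.9}
    - {"jaw": 0.048, "linear": [0, 0, 0.0002], "turn": 6.9}
    - {"jaw": 0.048, "linear": [0, 0, 0.0002], "turn": 6.9}
    - {"jaw": 0.048, "linear": [0, 0, 0.0002], "turn": 6.9}
    - {"jaw": 0.048, "linear": [0, 0, 0.0002], "turn": 6.9}
    - {"jaw": 0.048, "linear": [0, 0, 0.0002], "turn": 6.9}
    - {"jaw": 0.048, "linear": [0, 0, 0.0002], "turn": 6.9}
    - {"jaw": 0.048, "linear": [0, 0, 0.0002], "turn": 6.9}
    - {"jaw": 0.048, "linear": [0, 0, 0.0002], "turn": 6.9}
    - {"jaw": 0.048, "linear": [0, 0, 0.0002], "turn": 6.9}
    - {"jaw": 0.048, "linear": [0, 0, 0.0002], "turn": 6.9}
    - {"jaw": 0.048, "linear": [0, 0, 0], "turn": 5}

```text
time: 34.73
tcp_pos: [0.4313, 0.3651, 0.0]
tcp_rot: [3.117, -0.02, -0.529]
wrist_force: [-0.8, 0.5, 0.4]
gripper_width: 0.048
```

```bash
python3 settle.py 1; python3 go.py .4306 .3648 .0 -29.3
```

```text
t 34.78 p [4.314e-01 3.652e-01 1.000e-04] yaw -30.6 rp [178.59  -1.17] F [-0.4  0.1 -0.6] w 0.0479 j [ 0.63  0.25  1.75 -0.03  1.16  1.18]
tool delta now [-0.0005 0.0007 0.0001]
after turn: [-0.0005 0.0007 0.0001] norm 0.001 turn -1.30
radial tilt deg 0.850  j4 -1.779 effort [  0.1 -55.6 -42.7  -0.1   0.1  -1.5]
```

carry_out:
  steps:
    - {"jaw": 0.015, "linear": [-0.0005, 0.0007, 0], "turn": -1.2}
    - {"jaw": 0.015, "linear": [0, 0, 0], "turn": 0}
    - {"jaw": 0.015, "linear": [0, 0, 0], "turn": 0}
    - {"jaw": 0.015, "linear": [0, 0, 0], "turn": 0}
    - {"jaw": 0.015, "linear": [0, 0, 0], "turn": 0}
    - {"jaw": 0.015, "linear": [0, 0, 0], "turn": 0}
    - {"jaw": 0.015, "linear": [0, 0, 0], "turn": 0}

```text
time: 35.37
tcp_pos: [0.4306, 0.3648, 0.0002]
tcp_rot: [3.116, -0.02, -0.499]
wrist_force: [-0.2, -0.8, 0.5]
gripper_width: 0.0253
```

```bash
python3 go.py .4306 .3648 .0 -29.3; python3 - <<'E'
from ov import *
p,d=arm.get_image('side');np.savez('s14_side.npz',p=p,d=d);s=arm.read_state();X=s['tcp_pos'];rim=[rbox(64,76,10,10.1,6)]
ov('side',p,[(rim,X[0],X[1],np.radians(-29.3),0,(0,0,255)),(rim,X[0],X[1]-.003,np.radians(-29.3),0,(0,255,0))],[.431,.365,.01],18,30,'pics/t.png')
cv2.imwrite('pics/lid1.png',cv2.resize(cv2.imread('pics/t.png'),(540,540)))
E
```

```text
t 35.37 p [4.306e-01 3.648e-01 2.000e-04] yaw -28.58 rp [178.56  -1.12] F [-0.2 -0.8  0.5] w 0.0253 j [ 0.63  0.25  1.75 -0.03  1.16  1.14]
tool delta now [0.0000 0.0000 0.0002]
after turn: [0.0000 0.0000 0.0002] norm 0.000 turn 0.72
radial tilt deg 0.840  j4 -1.777 effort [  0.  -55.5 -42.8  -0.2   0.1  -0. ]
```

View pics/lid1.png

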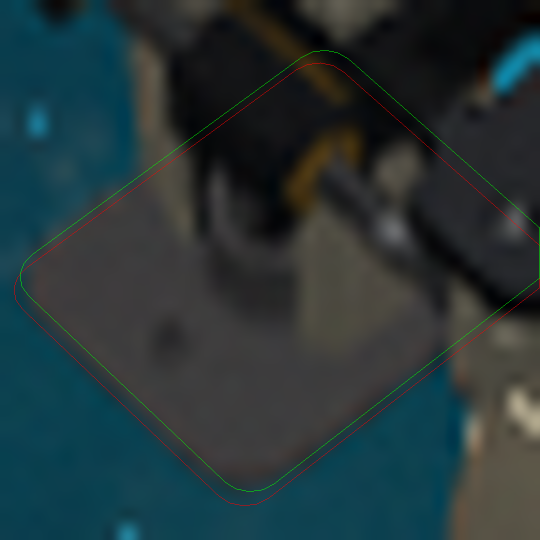

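carry_out:
  steps:
    - {"jaw": 0.015, "linear": [0, 0, -0.02], "turn": 0}
    - {"jaw": 0.015, "linear": [0, 0, -0.035], "turn": 0}
    - {"jaw": 0.015, "linear": [0, 0, -0.035], "turn": 0}
    - {"jaw": 0.015, "linear": [0, 0, -0.035], "turn": 0}
    - {"jaw": 0.015, "linear": [0, 0, 0], "turn": -6.9}
    - {"jaw": 0.015, "linear": [0, 0, 0], "turn": -6.9}

```text
time: 35.92
tcp_pos: [0.4271, 0.3667, 0.1272]
tcp_rot: [3.106, -0.007, -0.254]
wrist_force: [0.9, 0.0, -1.5]
gripper_width: 0.025
```

```bash
python3 settle.py 1; python3 go.py .494 .165 .12 -14.8; python3 tip.py pics/tip19.png
```

```text
t 35.97 p [0.4279 0.3674 0.1283] yaw -13.99 rp [178.05  -0.49] F [0.9 1.1 0.1] w 0.0248 j [ 0.64  0.11  1.66 -0.03  1.4   0.89]
tool delta now [0.1131 0.1804 0.0083]
after turn: [0.1156 0.1788 0.0083] norm 0.213 turn 0.81
radial tilt deg 1.195  j4 -1.643 effort [ -0.1 -48.7 -42.7  -0.2   0.5   2.6]
[0.42746422 0.36700879 0.12711177] -0.25666928465009553
```

View pics/tip19.png

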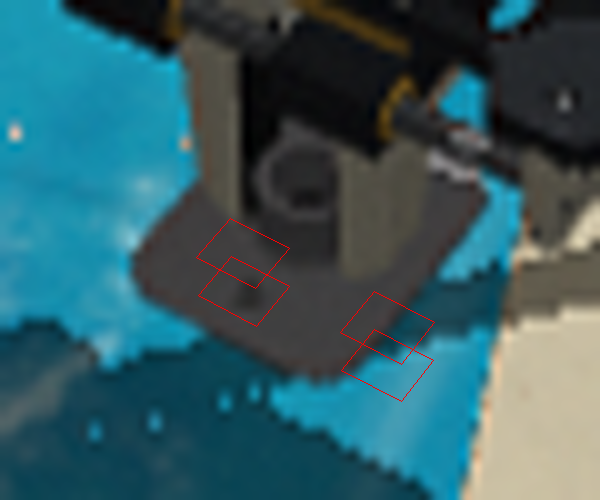

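carry_out:
  steps:
    - {"jaw": 0.015, "linear": [0.021, 0.034, 0], "turn": 0}
    - {"jaw": 0.015, "linear": [0.021, 0.034, 0], "turn": 0}
    - {"jaw": 0.015, "linear": [0.021, 0.034, 0], "turn": 0}
    - {"jaw": 0.015, "linear": [0.021, 0.034, 0], "turn": 0}
    - {"jaw": 0.015, "linear": [0.018, 0.029, 0], "turn": 0.8}

```text
time: 36.43
tcp_pos: [0.4799, 0.1811, 0.1297]
tcp_rot: [3.106, -0.004, -0.281]
wrist_force: [1.9, 0.2, -1.4]
gripper_width: 0.0251
```

```bash
python3 settle.py 3; python3 go.py .494 .165 .1 -14.8
```

```text
t 36.58 p [0.4804 0.181  0.1297] yaw -16.34 rp [177.96  -0.24] F [-0.8  0.6 -1.8] w 0.0247 j [ 0.29 -0.04  1.8  -0.03  1.39  0.58]
tool delta now [0.0176 0.0116 0.0297]
after turn: [0.0173 0.0120 0.0297] norm 0.036 turn -1.54
radial tilt deg 0.908  j4 -1.873 effort [ -2.1 -46.3 -47.7  -0.7   0.1  -0.5]
```

carry_out:
  steps:
    - {"jaw": 0.015, "linear": [0.017, 0.011, 0.022], "turn": -1.5}

```text
time: 36.67
tcp_pos: [0.495, 0.1676, 0.1117]
tcp_rot: [3.111, -0.008, -0.262]
wrist_force: [0.6, 1.7, -0.3]
gripper_width: 0.0245
```

```bash
cat > lov.py <<'E'
import sys
from ov import *
n='side';p,d=arm.get_image(n);np.savez(sys.argv[1]+'.npz',p=p,d=d);s=arm.read_state()
X=s['tcp_pos'];z=X[2];w=np.radians(-15.5);print(X.round(4),s['wrist_force'].round(1))
px,py=.4946,.1608
ov(n,p,[([rbox(60,72,74,74.1,8)],px,py,w,0,(255,0,255)),([rbox(64,76,6,10,6)],px,py,w,z,(0,0,255)),([rbox(82,94,8,8.1,14)],px,py,w,0,(0,255,0))],[.494,.165,.05],24,25,'pics/t.png')
cv2.imwrite('pics/'+sys.argv[1]+'.png',cv2.resize(cv2.imread('pics/t.png'),(600,600)))
E
python3 settle.py 2; python3 lov.py lv1; python3 go.py .494 .165 .08 -14.8
```

```text
[0.4918 0.1648 0.1059] [-0.8 -0.1 -0.9]
t 36.82 p [0.4918 0.1648 0.1059] yaw -15.02 rp [1.7785e+02 4.0000e-02] F [-0.8 -0.1 -0.9] w 0.0248 j [ 0.25  0.    1.8  -0.03  1.35  0.52]
tool delta now [0.0021 -0.0007 0.0259]
after turn: [0.0021 -0.0007 0.0259] norm 0.026 turn -0.22
radial tilt deg 1.096  j4 -1.902 effort [ -1.3 -46.9 -47.1  -0.5  -0.4  -0.5]
```

View pics/lv1.png

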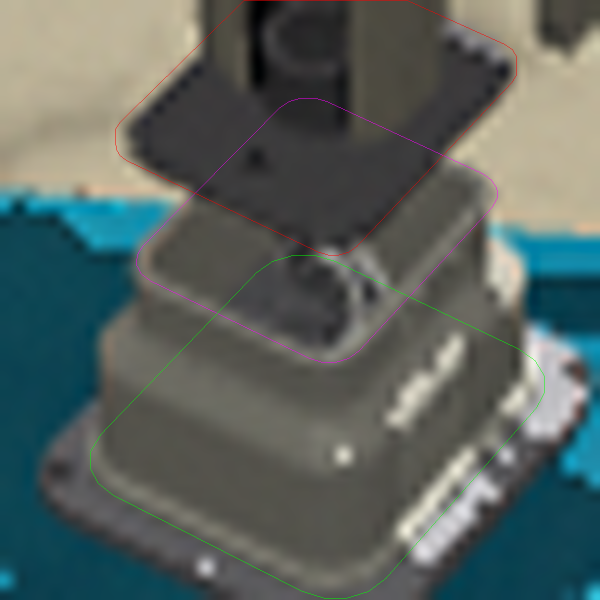

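carry_out:
  steps:
    - {"jaw": 0.015, "linear": [0.0005, -0.0005, 0.012], "turn": 0}
    - {"jaw": 0.015, "linear": [0.0005, -0.0005, 0.012], "turn": 0}

```text
time: 36.98
tcp_pos: [0.4938, 0.1673, 0.0831]
tcp_rot: [3.107, -0.002, -0.264]
wrist_force: [-0.0, 0.3, -1.0]
gripper_width: 0.0248
```

```bash
python3 settle.py 2; python3 lov.py lv2; python3 go.py .4928 .165 .08 -14.8
```

```text
[0.4927 0.1668 0.0824] [-0.1 -0.4 -0.7]
t 37.13 p [0.4927 0.1668 0.0824] yaw -15.06 rp [1.7791e+02 2.0000e-02] F [-0.1 -0.4 -0.7] w 0.0248 j [ 0.25  0.03  1.82 -0.03  1.31  0.52]
tool delta now [0.0005 0.0017 0.0024]
after turn: [0.0005 0.0017 0.0024] norm 0.003 turn -0.26
radial tilt deg 1.057  j4 -1.878 effort [ -0.  -47.2 -45.7  -0.1  -0.2   0.1]
```

View pics/lv2.png

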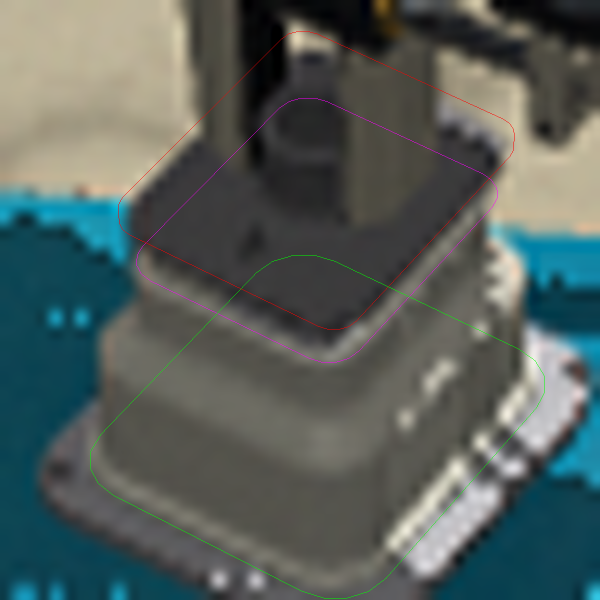

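carry_out:
  steps:
    - {"jaw": 0.015, "linear": [0, 0.0018, 0], "turn": 0}

```text
time: 37.22
tcp_pos: [0.4923, 0.1658, 0.0826]
tcp_rot: [3.105, 0.0, -0.262]
wrist_force: [-0.5, -0.8, 0.1]
gripper_width: 0.0248
```

```bash
python3 settle.py 2; python3 lov.py lv3; python3 go.py .4928 .165 .08 -14.8
```

```text
[0.4924 0.1653 0.0828] [-0.8 -0.8 -0.2]
t 37.37 p [0.4924 0.1653 0.0828] yaw -15.05 rp [ 1.7792e+02 -1.0000e-02] F [-0.8 -0.8 -0.2] w 0.0244 j [ 0.25  0.03  1.82 -0.03  1.31  0.52]
tool delta now [0.0005 0.0001 0.0028]
after turn: [0.0005 0.0002 0.0028] norm 0.003 turn -0.25
radial tilt deg 1.019  j4 -1.883 effort [  0.1 -47.5 -46.   -0.1   0.1  -0. ]
```

View pics/lv3.png

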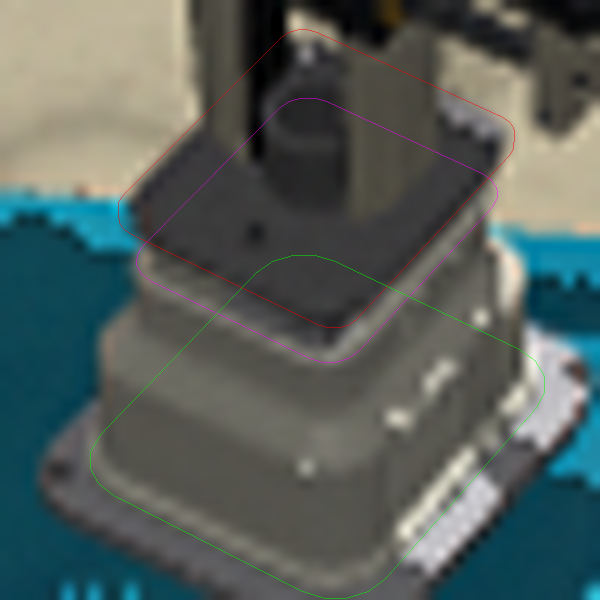

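carry_out:
  steps:
    - {"jaw": 0.015, "linear": [0.0016, 0.0008, 0.005], "turn": 0}

```text
time: 37.45
tcp_pos: [0.4946, 0.1643, 0.0792]
tcp_rot: [3.107, -0.002, -0.263]
wrist_force: [1.4, -0.3, -1.5]
gripper_width: 0.0251
```

```bash
python3 settle.py 2; python3 lov.py lv4; python3 go.py .4937 .164 .075 -14.8
```

```text
[0.4936 0.1637 0.0777] [ 0.1 -0.7 -0.8]
t 37.6 p [0.4936 0.1637 0.0777] yaw -15.07 rp [177.91  -0.  ] F [ 0.1 -0.7 -0.8] w 0.025 j [ 0.25  0.04  1.83 -0.03  1.3   0.52]
tool delta now [-0.0000 -0.0003 0.0027]
after turn: [-0.0000 -0.0003 0.0027] norm 0.003 turn -0.27
radial tilt deg 1.025  j4 -1.895 effort [ -0.  -48.  -46.2  -0.2  -0.   -0. ]
```

View pics/lv4.png

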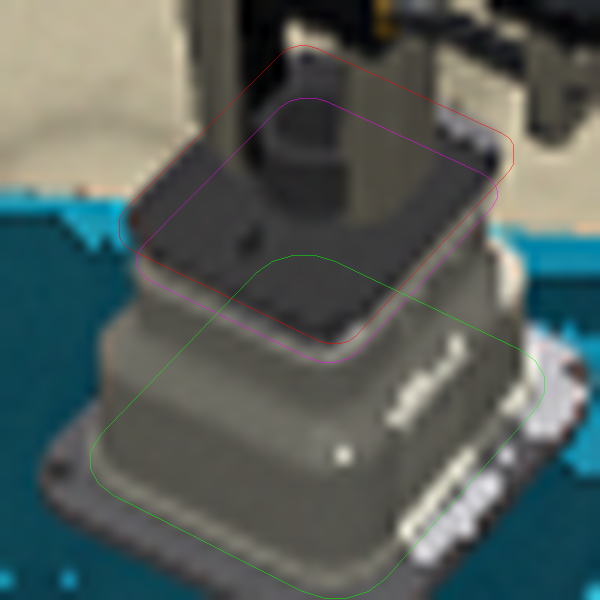

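carry_out:
  steps:
    - {"jaw": 0.015, "linear": [0, -0.0002, 0.004], "turn": 0}

```text
time: 37.68
tcp_pos: [0.4943, 0.1638, 0.0744]
tcp_rot: [3.106, -0.001, -0.263]
wrist_force: [-0.6, 0.3, -0.3]
gripper_width: 0.025
```

```bash
python3 settle.py 2; python3 go.py .4937 .164 .071 -14.8
```

```text
t 37.78 p [0.4932 0.1636 0.073 ] yaw -15.08 rp [1.7789e+02 5.0000e-02] F [ 0.3 -0.8 -0.8] w 0.0249 j [ 0.25  0.04  1.83 -0.03  1.29  0.52]
tool delta now [0.0004 -0.0005 0.0020]
after turn: [0.0004 -0.0005 0.0020] norm 0.002 turn -0.28
radial tilt deg 1.079  j4 -1.895 effort [ -0.  -48.6 -46.7  -0.2  -0.1   0. ]
```

carry_out:
  steps:
    - {"jaw": 0.015, "linear": [0, 0, 0.003], "turn": 0}

```text
time: 37.87
tcp_pos: [0.4936, 0.1636, 0.0703]
tcp_rot: [3.105, 0.0, -0.263]
wrist_force: [0.3, 0.8, -0.8]
gripper_width: 0.0248
```

```bash
python3 settle.py 2; python3 go.py .4937 .164 .071 -14.8
```

```text
t 37.97 p [0.4928 0.1634 0.0693] yaw -15.08 rp [1.7787e+02 9.0000e-02] F [0.5 0.3 0. ] w 0.0248 j [ 0.25  0.05  1.83 -0.03  1.28  0.52]
tool delta now [0.0007 -0.0008 -0.0017]
after turn: [0.0007 -0.0008 -0.0017] norm 0.002 turn -0.28
radial tilt deg 1.127  j4 -1.893 effort [ -0.2 -48.5 -46.1  -0.3   0.1   0. ]
```

carry_out:
  steps:
    - {"jaw": 0.015, "linear": [0.0004, -0.0003, 0.002], "turn": 0}

```text
time: 38.05
tcp_pos: [0.4933, 0.1635, 0.0679]
tcp_rot: [3.104, 0.001, -0.263]
wrist_force: [-16.5, -1.3, 31.8]
gripper_width: 0.0252
```

```bash
python3 settle.py 2; python3 go.py .4937 .164 .068 -14.8; python3 lov.py lv5
```

```text
t 38.15 p [0.4933 0.1636 0.0679] yaw -15.08 rp [1.7787e+02 9.0000e-02] F [-2.9 -0.   6.1] w 0.025 j [ 0.25  0.05  1.83 -0.03  1.28  0.52]
tool delta now [0.0003 -0.0005 -0.0001]
after turn: [0.0003 -0.0005 -0.0001] norm 0.001 turn -0.28
radial tilt deg 1.127  j4 -1.891 effort [ -0.3 -45.7 -44.5  -0.2  -0.9   0. ]
[0.4934 0.1636 0.068 ] [-2.8  0.3  5.6]
```

View pics/lv5.png

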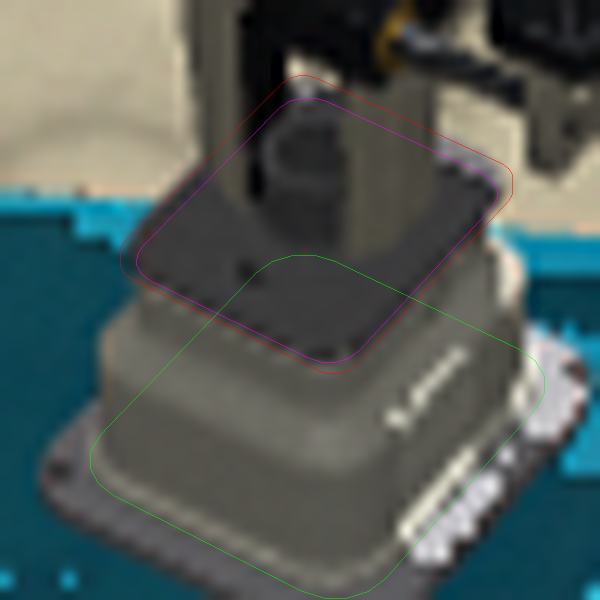

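Rim contact at 0.068, the seated height. Release.

carry_out:
  steps:
    - {"jaw": 0.045, "linear": [0, 0, 0], "turn": 0}
    - {"jaw": 0.045, "linear": [0, 0, 0], "turn": 0}
    - {"jaw": 0.045, "linear": [0, 0, 0], "turn": 0}
    - {"jaw": 0.045, "linear": [0, 0, 0], "turn": 0}

```text
time: 38.53
tcp_pos: [0.4939, 0.1638, 0.0683]
tcp_rot: [3.105, 0.001, -0.263]
wrist_force: [-0.1, 0.3, 0.0]
gripper_width: 0.044
```

```bash
python3 lov.py lv6; python3 go.py
```

```text
[0.4939 0.1638 0.0683] [ 0.5 -0.2 -0.3]
t 38.58 p [0.4939 0.1638 0.0683] yaw -15.07 rp [1.779e+02 3.000e-02] F [ 0.5 -0.2 -0.3] w 0.0442 j [ 0.25  0.05  1.83 -0.03  1.28  0.52]
radial tilt deg 1.060  j4 -1.896 effort [  0.  -48.  -45.4  -0.1   0.1  -0. ]
```

View pics/lv6.png

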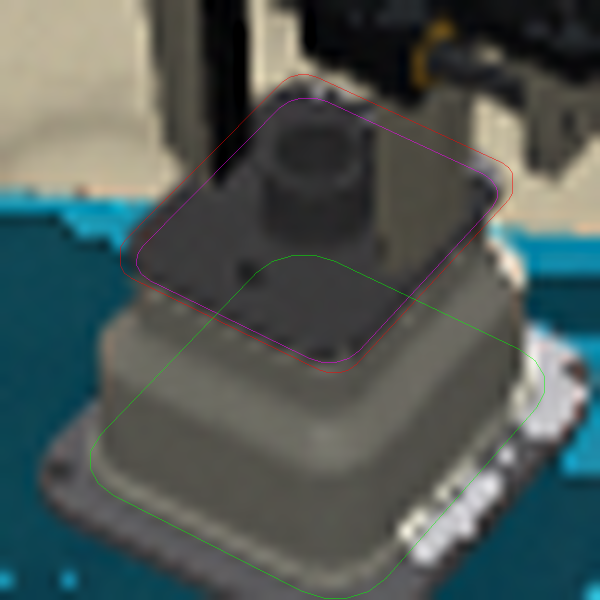

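carry_out:
  steps:
    - {"jaw": 0.05, "linear": [0, 0, -0.02], "turn": 0}
    - {"jaw": 0.05, "linear": [0, 0, -0.035], "turn": 0}
    - {"jaw": 0.05, "linear": [0, 0, -0.035], "turn": 0}
    - {"jaw": 0.05, "linear": [0, -0.035, -0.01], "turn": 0}
    - {"jaw": 0.05, "linear": [0, -0.04, 0], "turn": 0}
    - {"jaw": 0.05, "linear": [0, -0.04, 0], "turn": 0}
    - {"jaw": 0.05, "linear": [0, -0.04, 0], "turn": 0}
    - {"jaw": 0.05, "linear": [0, -0.03, 0], "turn": 0}

```text
time: 39.25
tcp_pos: [0.5447, 0.3467, 0.1658]
tcp_rot: [3.105, 0.0, -0.273]
wrist_force: [1.3, -0.3, 0.6]
gripper_width: 0.0499
```

```bash
python3 - <<'E'
from ov import *
o=grab('s15');ims=[];w=np.radians(-15.5)
for n,(px,py) in(('side',(.4946,.1608)),('top',(.4947,.1662))):
  ov(n,o[n][0],[([rbox(100,112,8,8.1,14)],px,py,w,0,(0,255,255)),([rbox(82,94,8,8.1,14)],px,py,w,0,(0,0,255)),([rbox(64,76,78,78.1,8)],px,py,w,0,(255,0,255))],[.494,.165,.03],24,20,'pics/t.png');ims.append(cv2.resize(cv2.imread('pics/t.png'),(400,400)))
cv2.imwrite('pics/fin.png',np.hstack(ims))
for nm in('hood_neck','lid_collar','white_cast_mid','denture_mid'):
  for n in o: print(nm,n,[(np.round(x['xyz'],4).tolist(),round(x['confidence'],2)) for x in arm.pinpoint(nm,n)])
E
python3 go.py
```

```text
hood_neck top [([0.4948, 0.1672, 0.0678], 0.58), ([0.3294, 0.1762, 0.0534], 0.51)]
hood_neck side [([0.4941, 0.1659, 0.0666], 0.71), ([0.3297, 0.1742, 0.0571], 0.64)]
lid_collar top [([0.4939, 0.1678, 0.0884], 0.68)]
lid_collar side [([0.4944, 0.1673, 0.0909], 0.96)]
white_cast_mid top [([0.6053, -0.1496, 0.0093], 0.49)]
white_cast_mid side [([0.6007, -0.1577, 0.008], 0.48)]
denture_mid top [([0.4389, -0.0011, 0.0049], 0.56)]
denture_mid side [([0.4465, -0.0019, 0.0085], 0.58)]
t 39.75 p [0.5444 0.3428 0.1661] yaw -15.73 rp [1.7784e+02 3.0000e-02] F [-0.4  0.   0. ] w 0.0497 j [ 0.5   0.3   1.37 -0.03  1.5   0.78]
radial tilt deg 1.532  j4 -1.526 effort [  0.2 -63.5 -48.5  -0.1   0.1  -0. ]
```

View pics/fin.png

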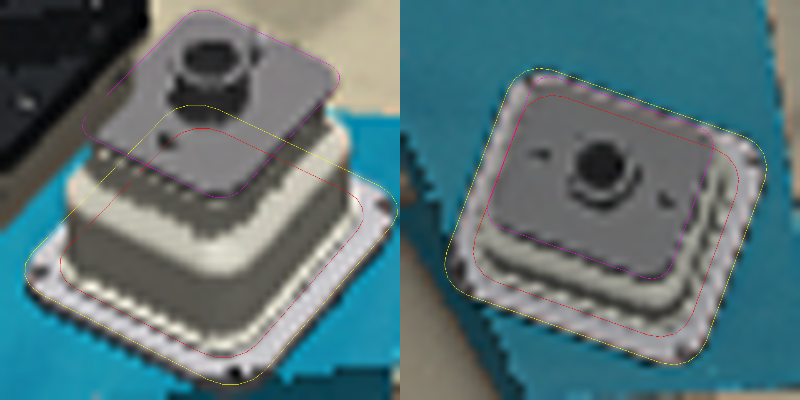

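```bash
python3 -c "
from workcell import arm
print(arm.hand_in())"
```

```text
the job is handed in; nothing more can be done
None
```

The flask is assembled and handed in at about 40 s of robot time. The grey cast stands on the base plate's step, with the splint on it, front over front. The white hood is down over both, and the lid is plugged into its neck.

**Last checks:**
- In both cameras the outlines of the seated hood and lid match the picture to about a pixel (roughly 3 mm).
- The network put lid_collar at z 0.088 and 0.091 m, against 0.088 m expected. It put hood_neck at 0.067–0.068 m, against 0.064 m expected, which is inside its 4 mm error.
- The lid's rim touched at the height expected for a seated lid on a seated hood, to within about 1 mm.
- The white cast and the denture measured within 8 mm of where they started, about the network's own scatter, and the arm never came near them.

**What went wrong or disagreed:**
- The fingertips sat about 39 mm higher than the reported TCP implied. The first grasp of the cast closed on nothing because of this. I repeated it using the camera and then measured all heights against contact.
- The tool drifted 1–5 degrees off vertical while it moved. I released each part after contact so that it would settle flat.
- The side and top cameras differed by 3–5 mm in y. I aligned parts using camera views taken close to the target.
- The hood's and lid's seating to 1.5 mm rests on contact heights only. The cast and splint positions could not be rechecked by outline once covered.

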